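# Fit guide rollers on their stub axles and lock each with a hitch pin

### The job

Fit every guide roller lying on the bench onto a stub axle that suits its width, narrow rollers on the short stubs and a wide one on the tall stub, seated right down with the hub up. Then lock each one: push a hitch pin fully home through the cross hole above the roller and swing its sprung loop over the stub's end until it snaps shut. A stub without a roller gets no pin, and the other things on the bench stay where they are.

Things in the scene. Friction and masses are not known exactly. Their poses are not given: they have to be found in the camera images.
- roller_narrow_a: aluminium guide roller, a thick ring: rim 56 mm across and 24 mm high with one groove, hub 35 mm across standing 6 mm above the rim (30 mm in all), bore 28 mm; 0.1 to 0.4 kg. Lies flat, hub up. Origin: centre of its underside; z is its axis, up. May be absent.
- roller_narrow_b: aluminium guide roller, a thick ring: rim 56 mm across and 24 mm high with one groove, hub 35 mm across standing 6 mm above the rim (30 mm in all), bore 28 mm; 0.1 to 0.4 kg. Lies flat, hub up. Origin: centre of its underside; z is its axis, up. May be absent.
- roller_wide: aluminium guide roller, a thick ring: rim 56 mm across and 42 mm high with two grooves, hub 35 mm across standing 6 mm above the rim (48 mm in all), bore 28 mm; 0.1 to 0.4 kg. Lies flat, hub up. Origin: centre of its underside; z is its axis, up. May be absent.
- stub_short_a: short steel stub axle fixed to the bench: flange 76 mm square, 8 mm high (screw heads to 12.5 mm), boss 36 mm across up to z 16 mm (a roller's underside rests on it), above it an upright round stub 24 mm across with its chamfered top at 70 mm. Origin: centre of the underside; z up; the cross hole runs along x.
- stub_short_a_hole (a point): centre of this stub's cross hole, on the stub's axis, 56 mm above the bench; the hole is 12 mm wide and goes right through along the stub's x. Behind the stubs a tray 90 mm high stands on the bench beyond world x = 0.72 m, and to the right a lamp head hangs 0.31 m up over x 0.59, y -0.21
- stub_short_b: short steel stub axle fixed to the bench: flange 76 mm square, 8 mm high (screw heads to 12.5 mm), boss 36 mm across up to z 16 mm (a roller's underside rests on it), above it an upright round stub 24 mm across with its chamfered top at 70 mm. Origin: centre of the underside; z up; the cross hole runs along x.
- stub_short_b_hole (a point): centre of this stub's cross hole, on the stub's axis, 56 mm above the bench; the hole is 12 mm wide and goes right through along the stub's x. Behind the stubs a tray 90 mm high stands on the bench beyond world x = 0.72 m, and to the right a lamp head hangs 0.31 m up over x 0.59, y -0.21
- stub_tall: tall steel stub axle fixed to the bench: flange 76 mm square, 8 mm high (screw heads to 12.5 mm), boss 36 mm across up to z 16 mm (a roller's underside rests on it), above it an upright round stub 24 mm across with its chamfered top at 88 mm. Origin: centre of the underside; z up; the cross hole runs along x.
- stub_tall_hole (a point): centre of this stub's cross hole, on the stub's axis, 74 mm above the bench; the hole is 12 mm wide and goes right through along the stub's x. Behind the stubs a tray 90 mm high stands on the bench beyond world x = 0.72 m, and to the right a lamp head hangs 0.31 m up over x 0.59, y -0.21
- pin_0: steel hitch pin. Origin on its axis at the shoulder, 7 mm above the bench as it lies; x to the tip, z up. Ahead: shank 10 mm across, 40 mm long, its last 12 mm a cone. Behind: collar 14 mm across, 4 mm long, then a flat-sided grip 20 mm wide, 14 mm high, back to x -44 mm, where the wire loop is hinged (33 mm over the hinge); the end is round, 7 mm more. About 130 g.
- pin_0_mid (a point): point on the pin's axis 12 mm ahead of the shoulder; at the centre of the cross hole when the pin is fully home (shoulder touching the stub). Let go in the hole, the pin sags a little, its grip end down by about 0.1 rad
- pin_0_loop (a joint): angle of this pin's loop (5 mm wire, 47 mm wide, cross bar 88 mm from the hinge): 0 fully open, leaning back with the cross bar 56 mm behind and 67 mm above the hinge; upright at 0.70; 2.27 shut, round the shank in the pin's x-y plane. It swings on the pin's +z side. Over-centre spring: up to about 0.87 it falls back open, beyond it snaps shut; 1 N at the cross bar moves it.
- pin_1: steel hitch pin. Origin on its axis at the shoulder, 7 mm above the bench as it lies; x to the tip, z up. Ahead: shank 10 mm across, 40 mm long, its last 12 mm a cone. Behind: collar 14 mm across, 4 mm long, then a flat-sided grip 20 mm wide, 14 mm high, back to x -44 mm, where the wire loop is hinged (33 mm over the hinge); the end is round, 7 mm more. About 130 g.
- pin_1_mid (a point): point on the pin's axis 12 mm ahead of the shoulder; at the centre of the cross hole when the pin is fully home (shoulder touching the stub). Let go in the hole, the pin sags a little, its grip end down by about 0.1 rad
- pin_1_loop (a joint): angle of this pin's loop (5 mm wire, 47 mm wide, cross bar 88 mm from the hinge): 0 fully open, leaning back with the cross bar 56 mm behind and 67 mm above the hinge; upright at 0.70; 2.27 shut, round the shank in the pin's x-y plane. It swings on the pin's +z side. Over-centre spring: up to about 0.87 it falls back open, beyond it snaps shut; 1 N at the cross bar moves it.
- pin_2: steel hitch pin. Origin on its axis at the shoulder, 7 mm above the bench as it lies; x to the tip, z up. Ahead: shank 10 mm across, 40 mm long, its last 12 mm a cone. Behind: collar 14 mm across, 4 mm long, then a flat-sided grip 20 mm wide, 14 mm high, back to x -44 mm, where the wire loop is hinged (33 mm over the hinge); the end is round, 7 mm more. About 130 g.
- pin_2_mid (a point): point on the pin's axis 12 mm ahead of the shoulder; at the centre of the cross hole when the pin is fully home (shoulder touching the stub). Let go in the hole, the pin sags a little, its grip end down by about 0.1 rad
- pin_2_loop (a joint): angle of this pin's loop (5 mm wire, 47 mm wide, cross bar 88 mm from the hinge): 0 fully open, leaning back with the cross bar 56 mm behind and 67 mm above the hinge; upright at 0.70; 2.27 shut, round the shank in the pin's x-y plane. It swings on the pin's +z side. Over-centre spring: up to about 0.87 it falls back open, beyond it snaps shut; 1 N at the cross bar moves it.
- pliers_red: bystander: red-handled pliers, 134 mm
- tape: bystander: roll of masking tape, 96 mm across
- brown_bottle: bystander: brown bottle with a black cap, 76 mm high
- mandrel: bystander: tapered steel mandrel with a wooden grip, 242 mm
Mind the look-alikes: they are no part of the job. Leave any blue or turquoise look-alike of the roller_narrow_a alone.

How it is judged:
By the outcome, as a careful person would: the job done as asked, in the order asked, and still so for the second after the job is handed in, with the robot touching nothing.
Of roller_narrow_a, roller_narrow_b, roller_wide only 2 to 3 are there at a start; the rules pass over those that are not, and their reading is None.
At some moment in a run one of roller_narrow_a, roller_narrow_b, roller_wide, pin_0, pin_1, pin_2 may be knocked a few centimetres aside while the robot is not near it.
It also fails if it takes over 210 s, if anything falls off the work surface, if the arm or the gripper's body presses on something with over 40 N, if the wrist force passes 120 N, or if a joint passes its speed limit or range.

### The arm

A 6-joint arm with a two-finger parallel gripper is mounted at the origin on a cart in front of the work surface, level with it; the furniture and walls round the work are solid. World frame = base frame: x ahead of the robot, y to its left, z up, the work surface at z = 0. Lengths are in mm, angles in rad, forces in N, time in s.
With the tool pointing down it reaches from about 325 to 850 mm from the base axis. Payload 15.5 kg.
Tool frame: the origin (TCP) lies at the very end of the fingers, on their centre line; the grasp point (between the pads) lies env.grasp_offset behind it (env.grasp_offset is the distance from the TCP to the grasp point, in mm); y points along the fingers, x is the direction in which the jaws open and shut, and the axes are right-handed (so a half turn about y gives the same grasp; the last joint's range is limited). The gripper opens to 91 mm and grips with 3 to 60 N. Pads are 32 mm wide; open, the fingers measure 118 mm over their backs; the gripper's body (76 mm by 178 mm) begins 60 mm behind the grasp point.
Start: joints at [-1.327, 0.494, 1.345, -0, 1.302, -0.096], TCP at [207.723, -589.472, 213.915] pointing down, gripper open.
Joint ranges: [-2.91, 2.91], [-0.82, 2.16], [0.22, 2.67], [-1.22, 4.37], [0.12, 2.79], [-3.08, 3.08]. Speed limits (rad/s): [1.89, 1.89, 2.57, 3.01, 3.01, 3.01].

### API

Orientations are given as a unit quaternion [w, x, y, z].
In Python, from cell import telemetry, eyes, order, env gives the robot as it stands.
- The arm moves only by the tool servo_tool, never from a script. Its argument "increments" is a list of rows, each an object of numbers: "x", "y", "z": the shift along the world's x, y, z in mm; "ax", "ay", "az": the turn, a rotation vector about the world's x, y, z in rad; "hand": the opening, from 0 (shut) to 1 (fully open). In form: [{"x": .., "y": .., "z": .., "ax": .., "ay": .., "az": .., "hand": ..}, ...]. A call has 1 to 5 rows; each row shifts and turns the pose as measured when the row begins; what a row does not reach is not made up. A row lasts 1/10 s, in which the tool goes at most 50 mm and 8.59 degrees, less where a joint would pass 70% of its speed; a pose out of reach is approached as far as the arm can. A call with a gripper value outside its range is refused whole. The fingers move at their own pace and stop on an object; the grip force is fixed at half the most. Time passes only in rows, so rows that do not move let the fingers close. It gives the time, the measured TCP pose, the force and the opening at its end, in the units of the state.
- telemetry.sense(): the state, without advancing time (a new reading comes with each control period).
- eyes.read_camera(name): name is "scene" or "top" or "wrist"; returns a dict with "img" (480x640x3 uint8, red, green, blue), "K" (3x3 intrinsics, pixels), "k1" (the pictures are not rectified: a ray, as slopes to the right and down, at radius r is drawn at 1 + k1 r^2 times it, then the intrinsics apply), "eye" and "attitude" of the camera in the world. Camera axes: x right, y down, z forward; pixel columns grow to the right and rows downward; lengths in mm; the calibration is good to about 2 mm. A picture is of the moment at which its call begins. There is no depth.
- order.hand_in(): hands the job in, once; it reports no verdict.
The state is a dict: "time_s": time; "q": joint angles; "joint_velocities": joint speeds; "joint_efforts": joint torques, N m; "position": TCP position; "tool_rot": TCP orientation; "force": force on the tool from outside, world axes, zero at the start; "torque": the same for the moment, N m; "grip_width": finger opening in mm.
Only numpy, scipy, OpenCV 4.12 (cv2) and the standard library are available. Lean on these libraries where they do the work, as an engineer would, in place of code of your own. Each camera call takes 0.05 s, during which the arm holds its last target.

## Working session

There is one attempt and no reset: what is moved stays moved. The work goes in short steps, Python scripts to look and compute and a tool call to move; the robot and the scene stay as the last step left them, time stands still between calls to the robot, and variables do not carry over. Pictures are saved under pics/ and viewed, and the job is handed in when it is done.

Besides the shell and the picture viewer there is one more tool, called after "Call:" as name(argument=value, ...), one argument or row to a line, values as JSON. servo_tool: Moves the arm, as the interface text tells. Its arguments: {"type":"object","properties":{"increments":{"type":"array","items":{"type":"object","properties":{"x":{"type":"number"},"y":{"type":"number"},"z":{"type":"number"},"ax":{"type":"number"},"ay":{"type":"number"},"az":{"type":"number"},"hand":{"type":"number"}}}}},"required":["increments"]}

```bash
ls; mkdir -p pics; cat > h.py <<'E'
import numpy as np, cv2
from cell import telemetry, eyes, order, env
from scipy.spatial.transform import Rotation as R
def cam(name):
    c=eyes.read_camera(name); return c
def save(c,fn,crop=None,s=1):
    im=c["img"][:,:,::-1]
    if crop: 
        x0,y0,x1,y1=crop; im=im[y0:y1,x0:x1]
    if s!=1: im=cv2.resize(im,None,fx=s,fy=s,interpolation=cv2.INTER_CUBIC)
    cv2.imwrite("pics/"+fn,im)
def rot(c):
    a=np.array(c["attitude"],float)
    if a.shape==(3,3): return a
    return R.from_quat([a[1],a[2],a[3],a[0]]).as_matrix()
def ray(c,u,v):
    K=np.array(c["K"]); k=c["k1"]
    xd=(u-K[0,2])/K[0,0]; yd=(v-K[1,2])/K[1,1]
    x,y=xd,yd
    for _ in range(30):
        f=1+k*(x*x+y*y); x,y=xd/f,yd/f
    d=rot(c)@np.array([x,y,1.]); return np.array(c["eye"],float),d
def at(c,u,v,z):
    e,d=ray(c,u,v); return e+d*(z-e[2])/d[2]
def proj(c,p):
    q=rot(c).T@(np.array(p,float)-np.array(c["eye"],float)); x,y=q[0]/q[2],q[1]/q[2]
    f=1+c["k1"]*(x*x+y*y); K=np.array(c["K"])
    return np.array([K[0,0]*x*f+K[0,2],K[1,1]*y*f+K[1,2]])
E
python3 - <<'E'
from h import *
print(telemetry.sense(), env.grasp_offset, [a for a in dir(env) if a[0]!='_'])
for n in("scene","top","wrist"):
    c=cam(n); save(c,n+"0.png"); print(n,c["K"],c["k1"],c["eye"],c["attitude"])
E
```

```text
pics
{'time_s': 0.0, 'q': array([-1.32750702e+00,  4.94172359e-01,  1.34613662e+00, -7.11775554e-06,
        1.30247914e+00, -9.55237195e-02]), 'joint_velocities': array([ 0.00133526,  0.00013359,  0.00178014, -0.00070353,  0.00029343,
        0.00140224]), 'joint_efforts': array([-2.64583265e-03, -8.78831863e+01, -3.81865704e+01,  7.04593048e-02,
        5.31945331e-02, -5.65150435e-05]), 'position': array([ 207.62551767, -589.10619977,  213.34313034]), 'tool_rot': array([ 0.57741563, -0.57686733,  0.40886488, -0.40822149]), 'force': array([ 0.29118964, -0.05831142,  0.66353779]), 'torque': array([ 0.02116015, -0.03970797, -0.03875382]), 'grip_width': 91.05898189023571} 18.8 ['PlanningError', 'grasp_offset']
scene [[492.03680955   0.         324.51944478]
 [  0.         492.03680955 244.3183872 ]
 [  0.           0.           1.        ]] 0.020149212101517117 [-272.8319679   625.98131636  987.23829132] [ 0.18524409 -0.43396789  0.80698941 -0.35514023]
top [[557.47587376   0.         320.66897671]
 [  0.         557.47587376 237.72338568]
 [  0.           0.           1.        ]] -0.012195681467000516 [ 445.51959513   49.51549522 1304.85581534] [-0.01910212  0.7127369  -0.70077904  0.02345103]
wrist [[333.29752645   0.         321.01469851]
 [  0.         333.29752645 240.26632043]
 [  0.           0.           1.        ]] -0.030895523810588573 [ 285.78137154 -562.05800942  383.83134868] [ 0.12138301  0.80740686 -0.57087821 -0.08636203]
```

View pics/top0.png

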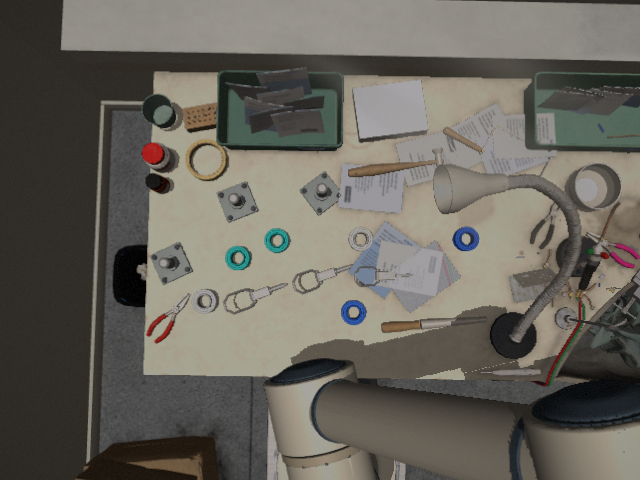

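View pics/scene0.png

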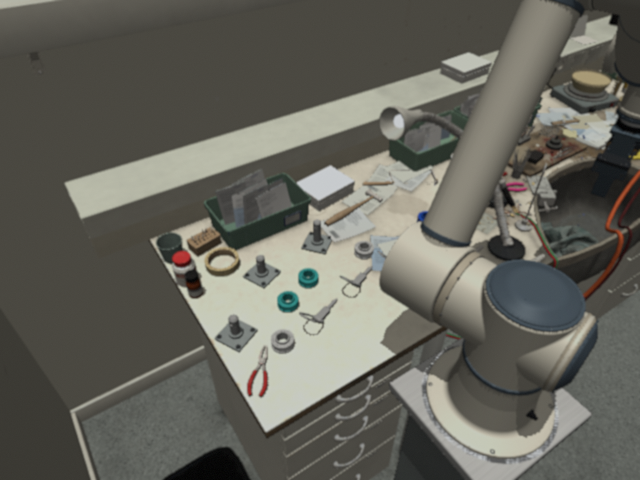

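View pics/wrist0.png

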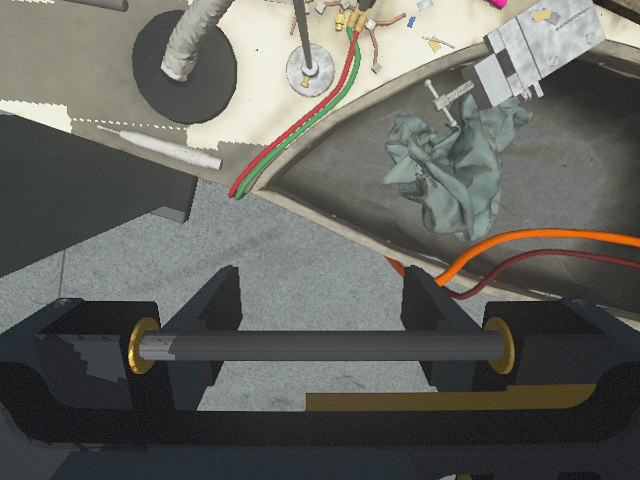

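The top view shows:
- **Rollers:** aluminium at (205,301) and (361,238).
- **Look-alikes:** teal at (238,258) and (277,240), blue at (466,238) and (354,312).
- **Stubs:** (170,263), (238,200) and (320,192).
- **Pins:** around (255,297), (320,277) and (375,273).

Next I'll take close crops.

```bash
python3 - <<'E'
from h import *
c=cam("top"); save(c,"t1.png",(140,160,400,340),3)
s=cam("scene"); save(s,"s1.png",(200,200,420,400),3.6)
for p in [(205,301),(361,238),(170,263),(238,200),(320,192),(255,297),(320,277),(375,273)]:
    print(p,at(c,*p,0).round())
E
```

```text
(205, 301) [372. 309.   0.]
(361, 238) [525. -52.   0.]
(170, 263) [459. 393.   0.]
(238, 200) [610. 238.   0.]
(320, 192) [632.  46.   0.]
(255, 297) [383. 193.   0.]
(320, 277) [432.  42.   0.]
(375, 273) [444. -86.   0.]
```

View pics/t1.png

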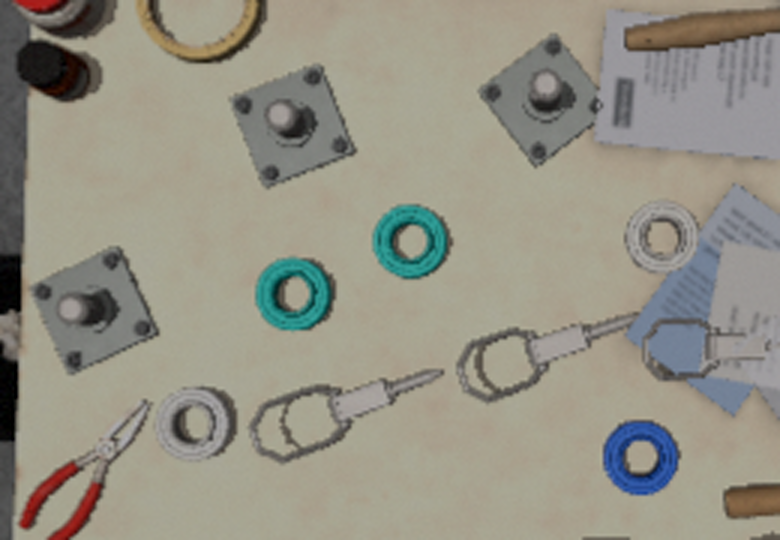

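View pics/s1.png

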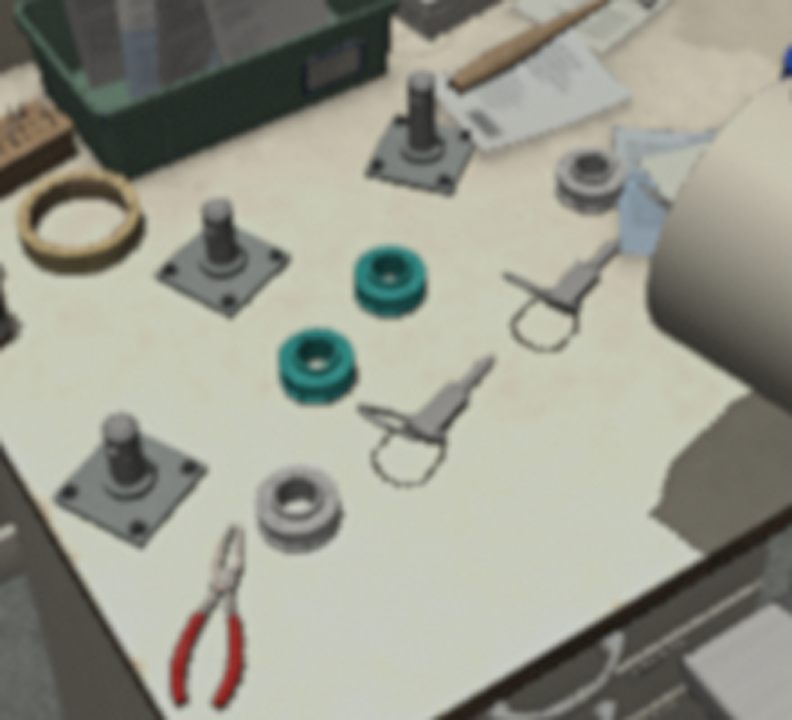

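```bash
cat >> h.py <<'E'
def tool():
    s=telemetry.sense(); q=s["tool_rot"]; M=R.from_quat([q[1],q[2],q[3],q[0]]).as_matrix()
    return s,M
def st():
    s,M=tool()
    print("t",round(s["time_s"],2),"pos",s["position"].round(1),"jawdir deg",round(np.degrees(np.arctan2(M[1,0],M[0,0])),1),"y",M[:,1].round(3),"F",s["force"].round(1),"w",round(s["grip_width"],1),"q",s["q"].round(2))
E
python3 -c "
from h import *
st()
s,M=tool();print(M.round(3))
c=cam('wrist');print(M.T@(np.array(c['eye'])-s['position']), (M.T@rot(c)).round(3))
c=cam('top');print(at(c,515,335,0),at(c,440,190,310),at(c,575,230,350))
"
```

```text
t 0.25 pos [ 207.7 -589.3  213.7] jawdir deg -70.6 y [-0.     0.001 -1.   ] F [-0.8 -0.  -0.4] w 91.3 q [-1.33  0.49  1.35 -0.    1.3  -0.1 ]
[[ 0.332 -0.     0.943]
 [-0.943  0.001  0.332]
 [-0.001 -1.     0.   ]]
[   0.22723056 -170.41980423   82.73557141] [[ 1.     0.001  0.   ]
 [-0.    -0.295  0.956]
 [ 0.001 -0.956 -0.295]]
[ 304.9162567  -414.42762439    0.        ] [ 595.28706221 -169.53707672  310.        ] [ 523.98931414 -394.84639188  350.        ]
```

Call:
servo_tool(
  increments=[
    {"z": 50},
    {"z": 50},
    {"z": 50},
    {"z": 50},
    {"z": 50},
  ],
)

```text
$.increments[0]: bad value
```

Call:
servo_tool(
  increments=[
    {"x": 0, "y": 0, "z": 50, "ax": 0, "ay": 0, "az": 0, "hand": 1},
    {"x": 0, "y": 0, "z": 50, "ax": 0, "ay": 0, "az": 0, "hand": 1},
    {"x": 0, "y": 0, "z": 50, "ax": 0, "ay": 0, "az": 0, "hand": 1},
    {"x": 0, "y": 0, "z": 50, "ax": 0, "ay": 0, "az": 0, "hand": 1},
    {"x": 0, "y": 0, "z": 50, "ax": 0, "ay": 0, "az": 0, "hand": 1},
  ],
)

```text
time_s: 0.85
position: [206.3, -584.1, 460.8]
tool_rot: [0.581, -0.574, 0.413, -0.405]
force: [0.5, -0.7, 0.2]
grip_width: 91.2
```

Call:
servo_tool(
  increments=[
    {"x": 0, "y": 20, "z": 45, "ax": 0, "ay": 0, "az": 0, "hand": 1},
    {"x": 10, "y": 25, "z": 40, "ax": 0, "ay": 0, "az": 0.1, "hand": 1},
    {"x": 20, "y": 30, "z": 30, "ax": 0, "ay": 0, "az": 0.1, "hand": 1},
    {"x": 25, "y": 43, "z": 0, "ax": 0, "ay": 0, "az": 0.1, "hand": 1},
    {"x": 25, "y": 43, "z": 0, "ax": 0, "ay": 0, "az": 0.1, "hand": 1},
  ],
)

```text
time_s: 1.35
position: [285.3, -422.7, 584.2]
tool_rot: [0.648, -0.647, 0.286, -0.282]
force: [1.0, -0.2, -0.0]
grip_width: 91.2
```

Call:
servo_tool(
  increments=[
    {"x": 22, "y": 45, "z": 0, "ax": 0, "ay": 0, "az": 0.12, "hand": 1},
    {"x": 22, "y": 45, "z": 0, "ax": 0, "ay": 0, "az": 0.12, "hand": 1},
    {"x": 18, "y": 46, "z": 0, "ax": 0, "ay": 0, "az": 0.12, "hand": 1},
    {"x": 18, "y": 46, "z": 0, "ax": 0, "ay": 0, "az": 0.12, "hand": 1},
    {"x": 15, "y": 46, "z": 0, "ax": 0, "ay": 0, "az": 0.12, "hand": 1},
  ],
)

```text
time_s: 1.85
position: [379.7, -190.9, 584.5]
tool_rot: [-0.703, 0.704, -0.073, 0.07]
force: [1.3, -0.6, 0.7]
grip_width: 91.2
```

Call:
servo_tool(
  increments=[
    {"x": 10, "y": 48, "z": 0, "ax": 0, "ay": 0, "az": 0.12, "hand": 1},
    {"x": 5, "y": 48, "z": 0, "ax": 0, "ay": 0, "az": 0.12, "hand": 1},
    {"x": 0, "y": 48, "z": 0, "ax": 0, "ay": 0, "az": 0.12, "hand": 1},
    {"x": 0, "y": 48, "z": 0, "ax": 0, "ay": 0, "az": 0.12, "hand": 1},
    {"x": 0, "y": 48, "z": 0, "ax": 0, "ay": 0, "az": 0.12, "hand": 1},
  ],
)

```text
time_s: 2.35
position: [393.5, 57.7, 584.2]
tool_rot: [-0.691, 0.692, 0.147, -0.149]
force: [1.2, 0.5, 0.3]
grip_width: 91.2
```

```bash
python3 -c "
from h import *
st()
for n in ('top','wrist'): save(cam(n),n+'2.png')
"
```

```text
t 2.35 pos [393.5  57.7 584.2] jawdir deg 24.2 y [-0.003 -0.003 -1.   ] F [1.2 0.5 0.3] w 91.2 q [-0.    0.    1.06 -0.    2.08 -0.43]
```

View pics/top2.png

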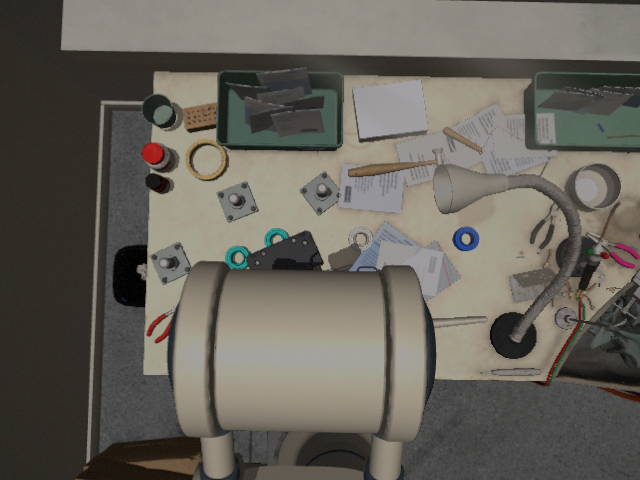

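View pics/wrist2.png

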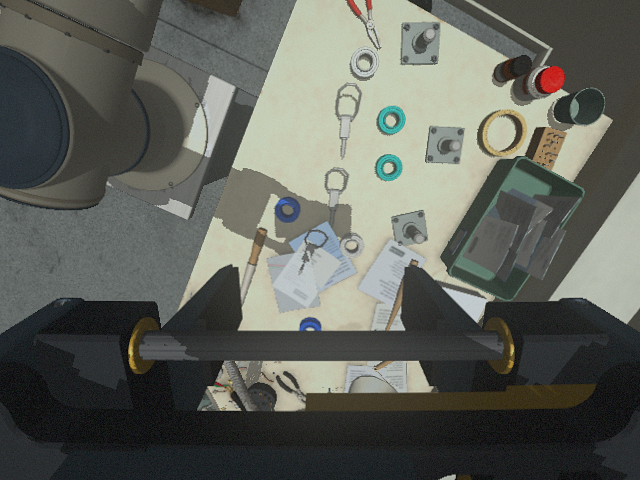

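Call:
servo_tool(
  increments=[
    {"x": 6, "y": -8, "z": -20, "ax": 0, "ay": 0, "az": -0.145, "hand": 1},
    {"x": 6, "y": -8, "z": -25, "ax": 0, "ay": 0, "az": -0.145, "hand": 1},
    {"x": 6, "y": -8, "z": -25, "ax": 0, "ay": 0, "az": -0.145, "hand": 1},
    {"x": 6, "y": -8, "z": -25, "ax": 0, "ay": 0, "az": -0.145, "hand": 1},
    {"x": 6, "y": -8, "z": -25, "ax": 0, "ay": 0, "az": -0.145, "hand": 1},
  ],
)

```text
time_s: 2.95
position: [423.7, 21.3, 463.6]
tool_rot: [-0.697, 0.7, -0.108, 0.112]
force: [0.5, 0.2, 0.7]
grip_width: 91.3
```

Call:
servo_tool(
  increments=[
    {"x": 6, "y": -8, "z": -25, "ax": 0, "ay": 0, "az": -0.145, "hand": 1},
    {"x": 6, "y": -8, "z": -25, "ax": 0, "ay": 0, "az": -0.145, "hand": 1},
    {"x": 6, "y": -8, "z": -25, "ax": 0, "ay": 0, "az": -0.145, "hand": 1},
    {"x": 6, "y": -8, "z": -25, "ax": 0, "ay": 0, "az": -0.145, "hand": 1},
    {"x": 6, "y": -8, "z": -25, "ax": 0, "ay": 0, "az": -0.145, "hand": 1},
  ],
)

```text
time_s: 3.45
position: [453.9, -22.9, 333.8]
tool_rot: [-0.608, 0.611, -0.357, 0.36]
force: [-0.2, -0.1, 0.8]
grip_width: 91.3
```

Call:
servo_tool(
  increments=[
    {"x": 5, "y": -8, "z": -30, "ax": 0, "ay": 0, "az": -0.145, "hand": 1},
    {"x": 5, "y": -8, "z": -35, "ax": 0, "ay": 0, "az": -0.145, "hand": 1},
    {"x": 5, "y": -8, "z": -35, "ax": 0, "ay": 0, "az": -0.145, "hand": 1},
    {"x": 0, "y": -5, "z": -20, "ax": 0, "ay": 0, "az": -0.12, "hand": 1},
  ],
)

```text
time_s: 3.85
position: [469.3, -55.6, 209.3]
tool_rot: [-0.48, 0.485, -0.515, 0.519]
force: [0.1, 0.2, -0.0]
grip_width: 91.2
```

```bash
python3 -c "
from h import *
st()
c=cam('wrist');save(c,'w3.png');
st()
"
```

```text
t 3.85 pos [469.3 -55.6 209.3] jawdir deg -94.0 y [-0.001 -0.008 -1.   ] F [ 0.1  0.2 -0. ] w 91.2 q [-0.24  0.29  1.71 -0.01  1.14  1.4 ]
t 3.9 pos [468.  -55.9 207.1] jawdir deg -94.4 y [-0.004 -0.007 -1.   ] F [-2.4  0.4 -5.2] w 91.0 q [-0.24  0.29  1.72 -0.01  1.14  1.41]
```

View pics/w3.png

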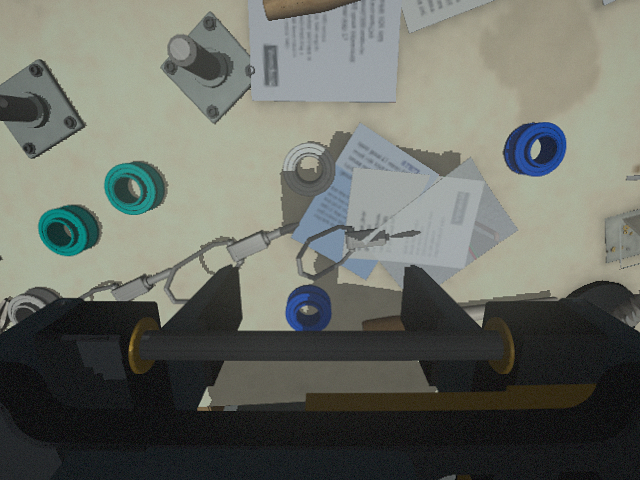

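```bash
python3 -c "
from h import *
c=cam('wrist');save(c,'w4.png',(250,100,450,280),4)
save(c,'w5.png',(0,0,260,180),3)
for z in(0,24,30,42,48): print(z,at(c,308,167,z).round(1), at(c,308,160,z).round(1))
"
```

```text
0 [519.8 -47.7   0. ] [527.3 -48.4   0. ]
24 [521.8 -48.6  24. ] [528.9 -49.2  24. ]
30 [522.3 -48.8  30. ] [529.3 -49.4  30. ]
42 [523.3 -49.3  42. ] [530.  -49.9  42. ]
48 [523.8 -49.5  48. ] [530.4 -50.1  48. ]
```

View pics/w4.png

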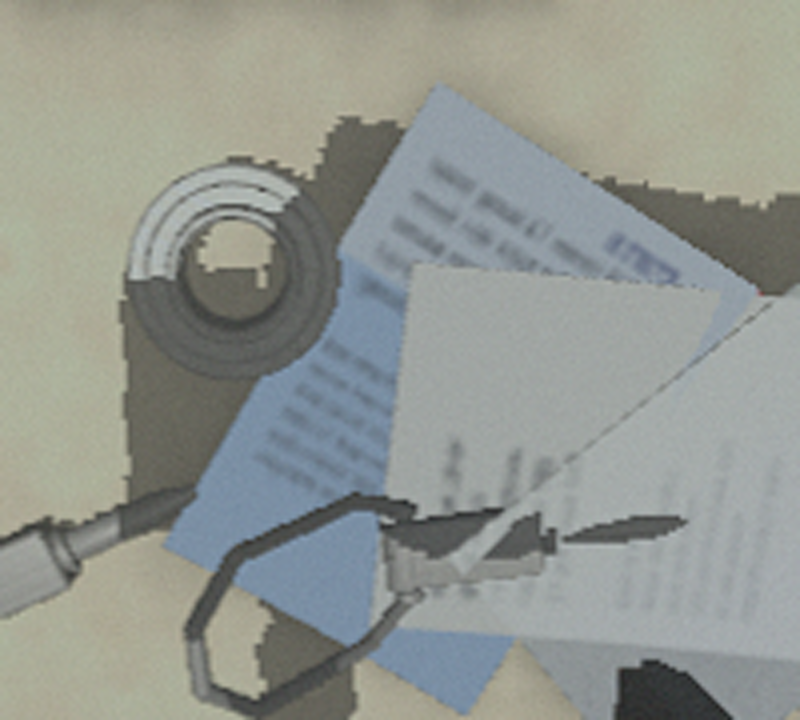

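View pics/w5.png

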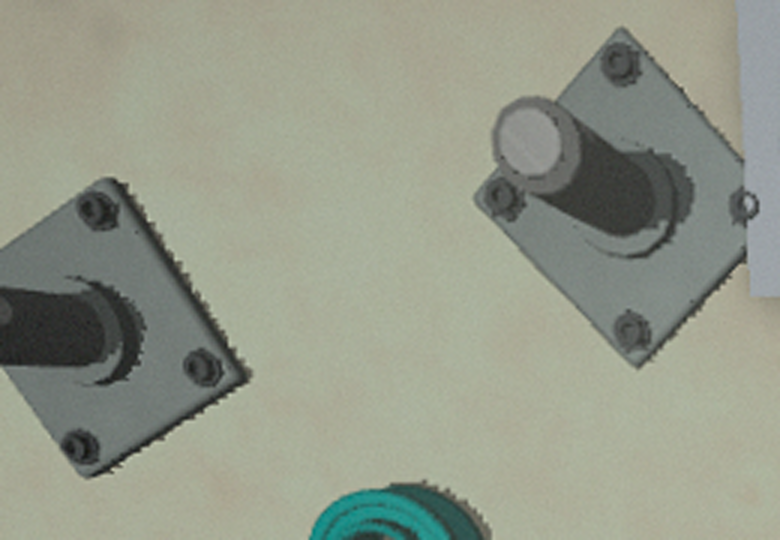

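```bash
cat >> h.py <<'E'
def circ(x,y,z,r,n=60):
    t=np.linspace(0,2*np.pi,n); return np.c_[x+r*np.cos(t),y+r*np.sin(t),np.full(n,z)]
def overlay(c,polys,crop,s,fn):
    im=c["img"][:,:,::-1]; x0,y0,x1,y1=crop
    im=cv2.resize(im[y0:y1,x0:x1],None,fx=s,fy=s,interpolation=cv2.INTER_CUBIC).copy()
    for P,col in polys:
        pts=np.array([(proj(c,p)+.5-[x0,y0])*s-.5 for p in P]).round().astype(int)
        cv2.polylines(im,[pts],False,col,1)
    cv2.imwrite("pics/"+fn,im)
def roller(x,y,z,H):
    return [(circ(x,y,z,28),(0,0,255)),(circ(x,y,z+H,28),(0,255,0)),(circ(x,y,z+H+6,17.5),(255,0,0)),(circ(x,y,z+H+6,14),(255,255,0))]
E
python3 - <<'E'
from h import *
c=cam('scene'); c["img"]=cv2.imread("pics/scene0.png")[:,:,::-1]
t=cam('top'); t["img"]=cv2.imread("pics/top0.png")[:,:,::-1]
ims=[]
# position fit: top-cam pixel of hub circle
for (u,v) in [(205,301),(361,238)]:
  for H in(24,42):
    p=at(t,u,v,H)
    b=proj(c,[p[0],p[1],20]).astype(int)
    overlay(c,roller(p[0],p[1],0,H),(b[0]-20,b[1]-20,b[0]+20,b[1]+20),8,"a.png"); A=cv2.imread("pics/a.png")
    b=np.array([u,v]); overlay(t,roller(p[0],p[1],0,H),(b[0]-20,b[1]-20,b[0]+20,b[1]+20),8,"a.png"); B=cv2.imread("pics/a.png")
    ims.append(np.vstack([A,B])[:,:320]); print(H,p)
cv2.imwrite("pics/cmp.png",cv2.resize(np.hstack(ims),(800,400)))
E
```

```text
24 [373.44354279 304.0832866   24.        ]
42 [374.45643506 300.50581895  42.        ]
24 [523.72241652 -50.60118273  24.        ]
42 [522.62342414 -49.19423264  42.        ]
```

View pics/cmp.png

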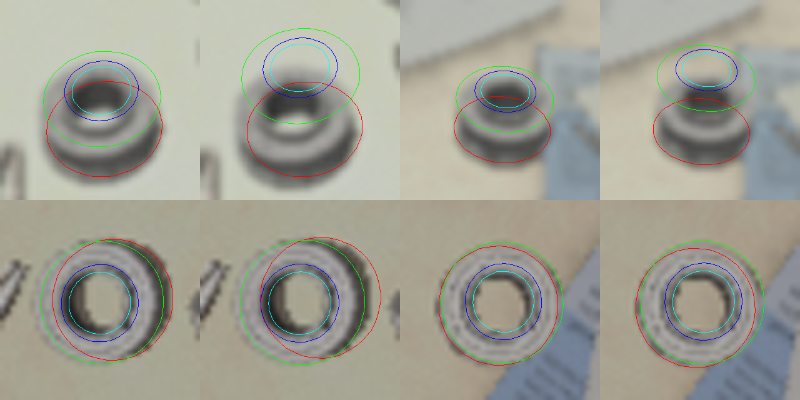

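```bash
cat >> h.py <<'E'
def stub(x,y,th,H):
    a=th+np.pi/4+np.arange(5)*np.pi/2; r=38*np.sqrt(2)
    sq=np.c_[x+r*np.cos(a),y+r*np.sin(a),np.full(5,8.)]
    return [(sq,(0,0,255)),(circ(x,y,16,18),(0,255,255)),(circ(x,y,H,12),(0,255,0)),(circ(x,y,16,12),(255,0,0))]
E
python3 - <<'E'
from h import *
c=cam('scene'); c["img"]=cv2.imread("pics/scene0.png")[:,:,::-1]
t=cam('top'); t["img"]=cv2.imread("pics/top0.png")[:,:,::-1]
S={'A':[(33,288),(117,247),(158,332),(73,374)],'B':[(232,100),(325,65),(356,152),(268,187)],'T':[(478,92),(553,33),(605,102),(538,165)]}
ims=[]
for n,k in S.items():
    P=np.array([at(t,140+(u+.5)/3-.5,160+(v+.5)/3-.5,8) for u,v in k]); m=P.mean(0); 
    d=P-m; th=np.angle(np.sum(np.exp(4j*np.arctan2(d[:,1],d[:,0]))))/4; th=(th+np.pi/4)%(np.pi/2)
    print(n,m.round(1),np.degrees(th).round(1),np.linalg.norm(d[:,:2],axis=1).round(1))
    r=[]
    for H in (70,88):
        for cc in (c,t):
            b=proj(cc,[m[0],m[1],30]).astype(int)
            overlay(cc,stub(m[0],m[1],th,H),(b[0]-28,b[1]-28,b[0]+28,b[1]+28),5,"a.png"); r.append(cv2.imread("pics/a.png"))
    ims.append(np.hstack(r))
cv2.imwrite("pics/cmp2.png",cv2.resize(np.vstack(ims),(800,600)))
E
```

```text
A [458.9 387.8   8. ] 27.2 [51.4 51.5 51.6 51.9]
B [604.9 236.7   8. ] 22.3 [53.5 53.  51.7 52.1]
T [630.3  43.6   8. ] 40.5 [51.4 51.7 48.1 52.8]
```

View pics/cmp2.png

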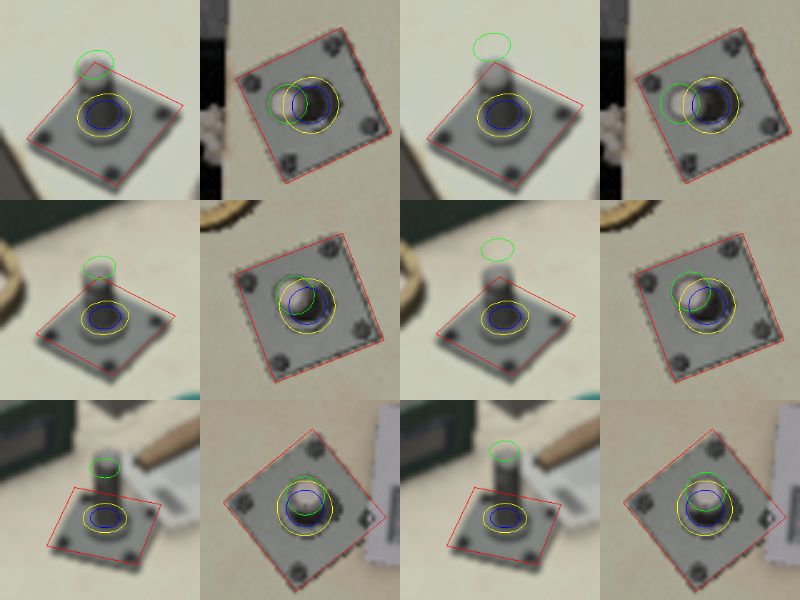

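Call:
servo_tool(
  increments=[
    {"x": 27, "y": 3, "z": -20, "ax": 0, "ay": 0, "az": 0, "hand": 1},
    {"x": 27, "y": 3, "z": -40, "ax": 0, "ay": 0, "az": 0, "hand": 1},
    {"x": 0, "y": 0, "z": -45, "ax": 0, "ay": 0, "az": 0, "hand": 1},
    {"x": 0, "y": 0, "z": -30, "ax": 0, "ay": 0, "az": 0, "hand": 1},
    {"x": 0, "y": 0, "z": 0, "ax": 0, "ay": 0, "az": 0, "hand": 1},
  ],
)

```text
time_s: 4.65
position: [532.8, -48.4, 82.5]
tool_rot: [-0.491, 0.486, -0.503, 0.519]
force: [-0.2, 0.1, 1.0]
grip_width: 91.4
```

```bash
python3 -c "
from h import *
st()
c=cam('wrist');
p=(522.5,-49.5)
overlay(c,roller(*p,0,24),(150,100,490,360),2.3,'w6.png')
s,M=tool(); print(proj(c,s['position']))
"
```

```text
t 4.65 pos [532.8 -48.4  82.5] jawdir deg -92.6 y [ 0.021 -0.012 -1.   ] F [-0.2  0.1  1. ] w 91.4 q [-0.2   0.53  1.73 -0.01  0.86  1.43]
[319.98329357 291.87137698]
```

View pics/w6.png

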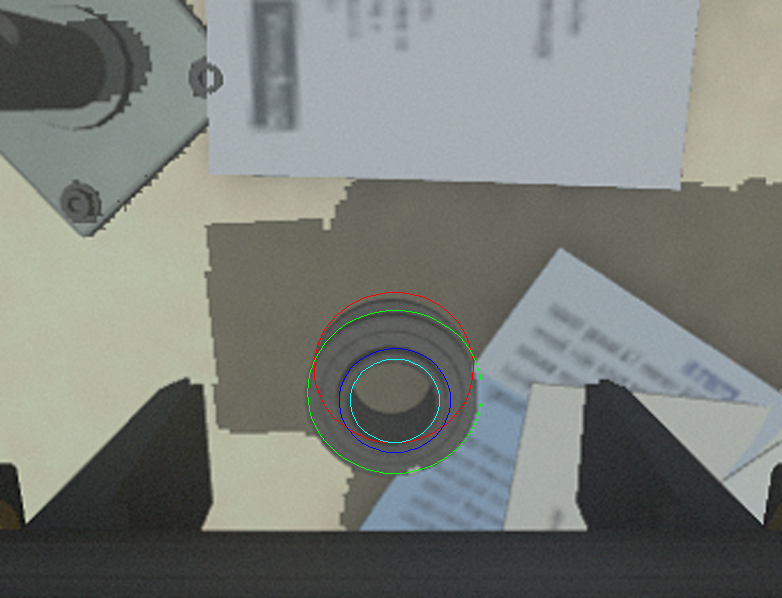

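Call:
servo_tool(
  increments=[
    {"x": -10, "y": -1, "z": -20, "ax": 0.012, "ay": 0.021, "az": 0.04, "hand": 1},
    {"x": 0, "y": 0, "z": -25, "ax": 0, "ay": 0, "az": 0, "hand": 1},
    {"x": 0, "y": 0, "z": -15, "ax": 0, "ay": 0, "az": 0, "hand": 1},
    {"x": 0, "y": 0, "z": 0, "ax": 0, "ay": 0, "az": 0, "hand": 1},
  ],
)

```text
time_s: 5.1
position: [529.6, -50.5, 32.9]
tool_rot: [-0.504, 0.497, -0.495, 0.504]
force: [0.6, 0.7, 0.3]
grip_width: 91.1
```

```bash
python3 -c "
from h import *
st()"
```

```text
t 5.1 pos [529.6 -50.5  32.9] jawdir deg -89.9 y [ 0.016 -0.002 -1.   ] F [0.6 0.7 0.3] w 91.1 q [-0.21  0.61  1.77  0.    0.75  1.36]
```

Call:
servo_tool(
  increments=[
    {"x": -7, "y": 1, "z": -10, "ax": 0.002, "ay": 0.016, "az": 0, "hand": 1},
    {"x": 0, "y": 0, "z": -10, "ax": 0, "ay": 0, "az": 0, "hand": 1},
    {"x": 0, "y": 0, "z": 0, "ax": 0, "ay": 0, "az": 0, "hand": 1},
    {"x": 0, "y": 0, "z": 0, "ax": 0, "ay": 0, "az": 0, "hand": 1},
  ],
)

```text
time_s: 5.5
position: [525.3, -49.9, 16.8]
tool_rot: [0.502, -0.5, 0.497, -0.501]
force: [0.1, -0.2, -0.8]
grip_width: 91.0
```

```bash
python3 -c "
from h import *
st()"
```

```text
t 5.5 pos [525.3 -49.9  16.8] jawdir deg -89.8 y [ 0.006 -0.002 -1.   ] F [ 0.1 -0.2 -0.8] w 91.0 q [-0.21  0.64  1.78 -0.    0.72  1.36]
```

Call:
servo_tool(
  increments=[
    {"x": -3, "y": 0, "z": -8, "ax": 0.002, "ay": 0.007, "az": 0, "hand": 1},
    {"x": -1, "y": 0, "z": -3, "ax": 0, "ay": 0, "az": 0, "hand": 1},
    {"x": 0, "y": 0, "z": 0, "ax": 0, "ay": 0, "az": 0, "hand": 1},
  ],
)

```text
time_s: 5.8
position: [521.3, -49.9, 5.5]
tool_rot: [-0.5, 0.501, -0.5, 0.499]
force: [0.3, -0.0, 0.4]
grip_width: 91.3
```

```bash
python3 -c "
from h import *
st()
c=cam('wrist')
overlay(c,roller(522.7,-49.7,0,24),(150,100,490,360),2.3,'w7.png')
"
```

```text
t 5.8 pos [521.3 -49.9   5.5] jawdir deg -89.8 y [-0.001  0.    -1.   ] F [ 0.3 -0.   0.4] w 91.3 q [-0.21  0.66  1.79 -0.    0.7   1.36]
```

View pics/w7.png

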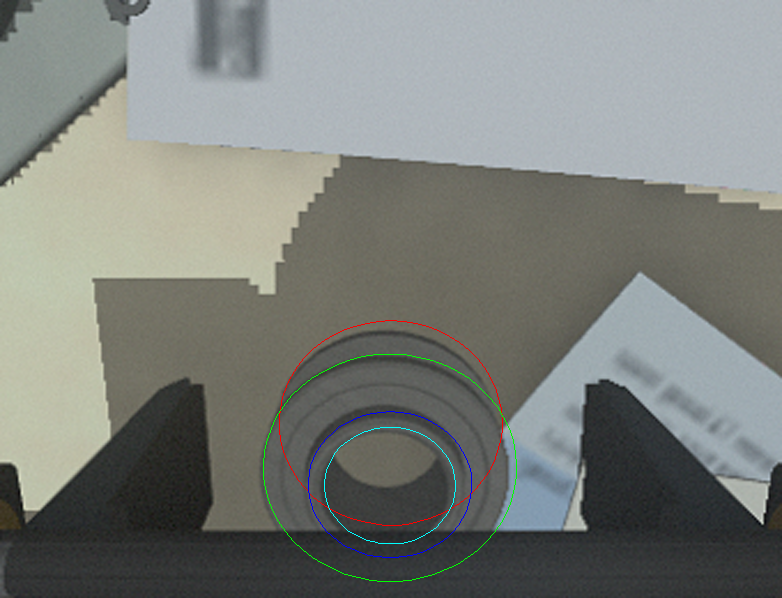

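Call:
servo_tool(
  increments=[
    {"x": 0, "y": 0, "z": 0, "ax": 0, "ay": 0, "az": 0, "hand": 0},
    {"x": 0, "y": 0, "z": 0, "ax": 0, "ay": 0, "az": 0, "hand": 0},
    {"x": 0, "y": 0, "z": 0, "ax": 0, "ay": 0, "az": 0, "hand": 0},
    {"x": 0, "y": 0, "z": 0, "ax": 0, "ay": 0, "az": 0, "hand": 0},
    {"x": 0, "y": 0, "z": 0, "ax": 0, "ay": 0, "az": 0, "hand": 0},
  ],
)

```text
time_s: 6.35
position: [521.6, -49.9, 5.9]
tool_rot: [-0.501, 0.501, -0.5, 0.499]
force: [-0.6, -0.4, 0.0]
grip_width: 55.3
```

Call:
servo_tool(
  increments=[
    {"x": 0, "y": 0, "z": 0, "ax": 0, "ay": 0, "az": 0, "hand": 0},
    {"x": 0, "y": 0, "z": 0, "ax": 0, "ay": 0, "az": 0, "hand": 0},
  ],
)

```text
time_s: 6.55
position: [521.6, -50.0, 5.9]
tool_rot: [-0.501, 0.501, -0.499, 0.499]
force: [0.2, -0.4, -0.5]
grip_width: 55.5
```

Call:
servo_tool(
  increments=[
    {"x": 0, "y": 0, "z": 20, "ax": 0, "ay": 0, "az": 0, "hand": 0},
    {"x": 0, "y": 0, "z": 40, "ax": 0, "ay": 0, "az": 0, "hand": 0},
    {"x": 0, "y": 10, "z": 50, "ax": 0, "ay": 0, "az": 0, "hand": 0},
    {"x": 5, "y": 30, "z": 45, "ax": 0, "ay": 0, "az": 0, "hand": 0},
    {"x": 10, "y": 40, "z": 20, "ax": 0, "ay": 0, "az": 0, "hand": 0},
  ],
)

```text
time_s: 7.05
position: [532.6, 26.8, 180.5]
tool_rot: [0.498, -0.501, 0.503, -0.498]
force: [0.5, 0.5, -2.0]
grip_width: 55.7
```

Call:
servo_tool(
  increments=[
    {"x": 10, "y": 45, "z": 0, "ax": 0, "ay": 0, "az": 0, "hand": 0},
    {"x": 10, "y": 45, "z": 0, "ax": 0, "ay": 0, "az": 0, "hand": 0},
    {"x": 10, "y": 45, "z": 0, "ax": 0, "ay": 0, "az": 0, "hand": 0},
    {"x": 0, "y": 30, "z": 0, "ax": 0, "ay": 0, "az": 0, "hand": 0},
    {"x": 0, "y": 0, "z": 0, "ax": 0, "ay": 0, "az": 0, "hand": 0},
  ],
)

```text
time_s: 7.55
position: [565.2, 202.5, 185.4]
tool_rot: [0.501, -0.499, 0.501, -0.5]
force: [0.5, -1.5, -2.0]
grip_width: 55.6
```

```bash
python3 -c "
from h import *
st()
c=cam('wrist')
overlay(c,stub(605,237,np.radians(22.3),70),(0,0,640,480),1.25,'w8.png')
"
```

```text
t 7.55 pos [565.2 202.5 185.4] jawdir deg -90.1 y [ 0.     0.003 -1.   ] F [ 0.5 -1.5 -2. ] w 55.6 q [0.24 0.49 1.45 0.   1.21 1.81]
```

View pics/w8.png

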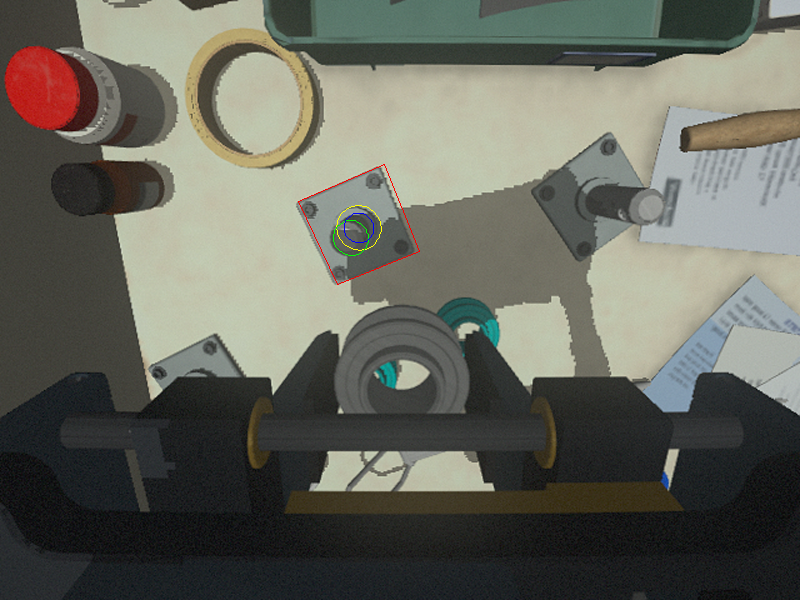

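```bash
python3 -c "
from h import *
c=cam('wrist')
overlay(c,stub(603.8,239,np.radians(22.3),70),(225,120,345,240),6,'w9.png')
"
```

```text
(no output)
```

View pics/w9.png

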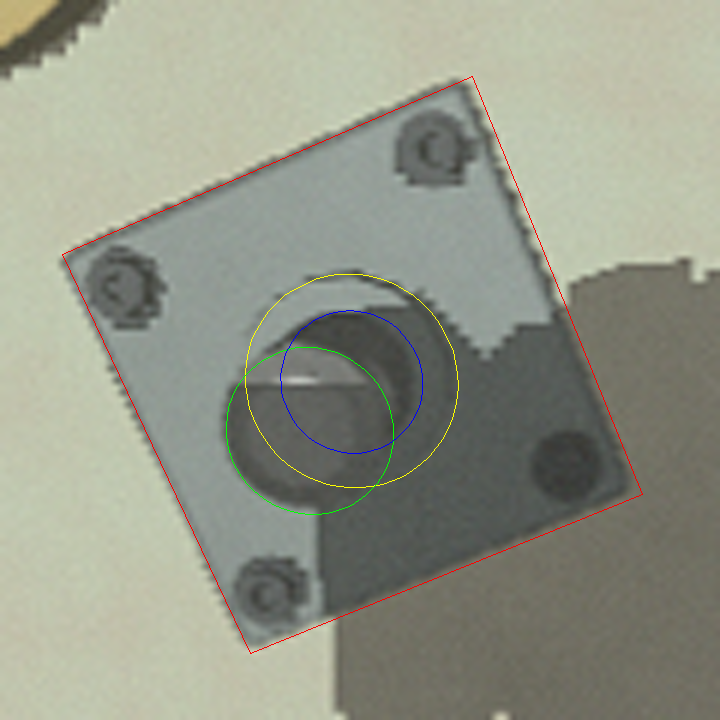

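```bash
python3 -c "
from h import *
c=cam('wrist'); st()
s,M=tool(); p=s['position']
overlay(c,roller(p[0],p[1],p[2]-5.9,24),(240,220,400,340),5,'w10.png')
"
```

```text
t 7.7 pos [565.2 198.5 185.4] jawdir deg -90.2 y [-0.     0.002 -1.   ] F [ 0.6 -0.7 -1.8] w 55.6 q [0.24 0.49 1.45 0.   1.21 1.81]
```

View pics/w10.png

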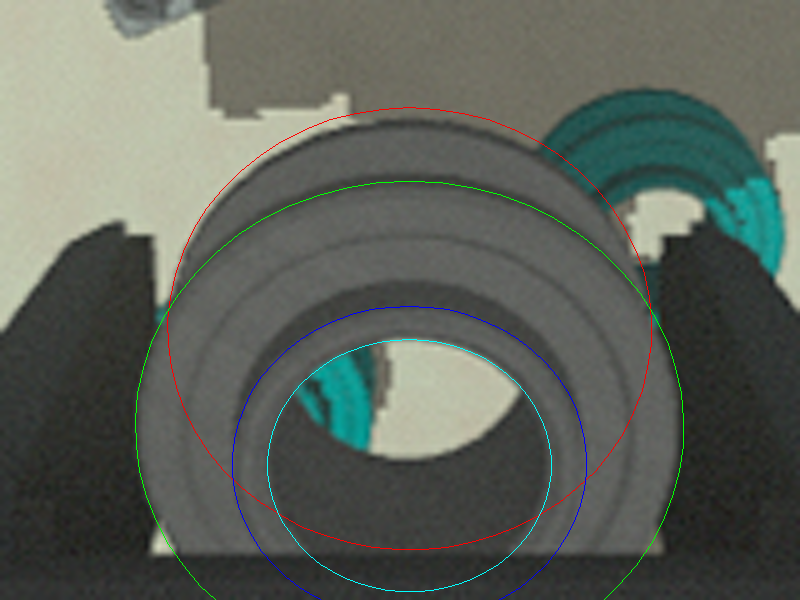

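Call:
servo_tool(
  increments=[
    {"x": 20, "y": 20, "z": 0, "ax": 0, "ay": 0, "az": 0, "hand": 0},
    {"x": 19, "y": 20, "z": -20, "ax": 0, "ay": 0, "az": 0, "hand": 0},
    {"x": 0, "y": 0, "z": -30, "ax": 0, "ay": 0, "az": 0, "hand": 0},
    {"x": 0, "y": 0, "z": -20, "ax": 0, "ay": 0, "az": 0, "hand": 0},
    {"x": 0, "y": 0, "z": 0, "ax": 0, "ay": 0, "az": 0, "hand": 0},
  ],
)

```text
time_s: 8.2
position: [606.4, 232.3, 114.1]
tool_rot: [0.497, -0.497, 0.503, -0.503]
force: [-0.4, 0.2, -0.7]
grip_width: 55.3
```

```bash
python3 -c "
from h import *
st()"
```

```text
t 8.2 pos [606.4 232.3 114.1] jawdir deg -90.7 y [ 0.     0.001 -1.   ] F [-0.4  0.2 -0.7] w 55.3 q [0.27 0.63 1.39 0.   1.12 1.86]
```

Call:
servo_tool(
  increments=[
    {"x": -2, "y": 7, "z": -8, "ax": 0, "ay": 0, "az": 0, "hand": 0},
    {"x": 0, "y": 2, "z": -4, "ax": 0, "ay": 0, "az": 0, "hand": 0},
    {"x": 0, "y": 0, "z": 0, "ax": 0, "ay": 0, "az": 0, "hand": 0},
  ],
)

```text
time_s: 8.5
position: [605.0, 239.8, 103.3]
tool_rot: [-0.497, 0.496, -0.503, 0.504]
force: [0.7, 1.0, -1.2]
grip_width: 56.1
```

```bash
python3 -c "
from h import *
st()
c=cam('wrist')
overlay(c,stub(603.8,239.2,np.radians(22.3),70),(240,220,400,340),5,'w11.png')
"
```

```text
t 8.5 pos [605.  239.8 103.3] jawdir deg -90.8 y [ 0.002  0.001 -1.   ] F [ 0.7  1.  -1.2] w 56.1 q [0.29 0.64 1.4  0.   1.1  1.87]
```

View pics/w11.png

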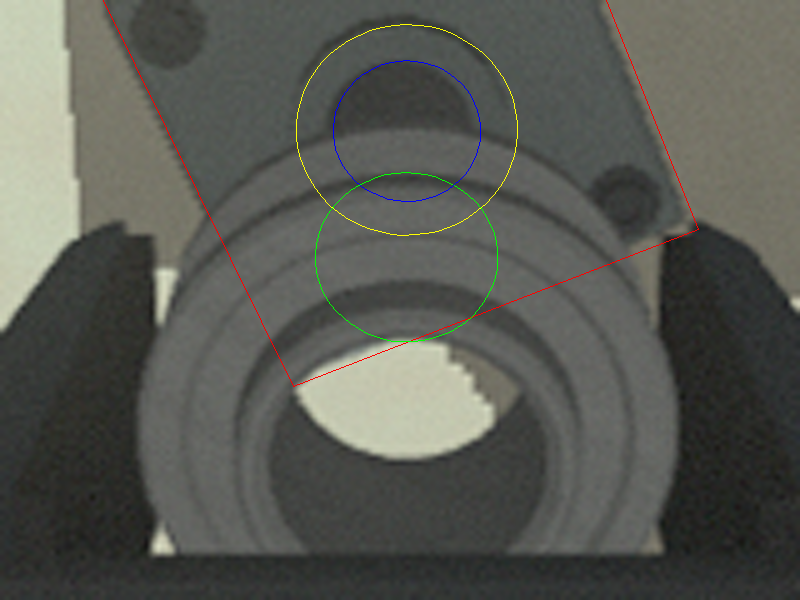

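Call:
servo_tool(
  increments=[
    {"x": -1, "y": -1, "z": -12, "ax": 0, "ay": 0, "az": 0, "hand": 0},
    {"x": 0, "y": 0, "z": -8, "ax": 0, "ay": 0, "az": 0, "hand": 0},
    {"x": 0, "y": 0, "z": -6, "ax": 0, "ay": 0, "az": 0, "hand": 0},
    {"x": 0, "y": 0, "z": -5, "ax": 0, "ay": 0, "az": 0, "hand": 0},
  ],
)

```text
time_s: 8.95
position: [604.9, 238.9, 72.1]
tool_rot: [-0.498, 0.495, -0.503, 0.504]
force: [0.1, -0.1, -1.8]
grip_width: 55.8
```

Call:
servo_tool(
  increments=[
    {"x": 0, "y": 0, "z": -12, "ax": 0, "ay": 0, "az": 0, "hand": 0},
    {"x": 0, "y": 0, "z": -12, "ax": 0, "ay": 0, "az": 0, "hand": 0},
    {"x": 0, "y": 0, "z": -10, "ax": 0, "ay": 0, "az": 0, "hand": 0},
  ],
)

```text
time_s: 9.25
position: [605.1, 239.2, 35.7]
tool_rot: [-0.498, 0.494, -0.503, 0.504]
force: [1.4, -0.4, -1.6]
grip_width: 55.3
```

```bash
python3 -c "
from h import *
st()"
```

```text
t 9.25 pos [605.1 239.2  35.7] jawdir deg -90.8 y [ 0.006  0.002 -1.   ] F [ 1.4 -0.4 -1.6] w 55.3 q [0.28 0.73 1.45 0.   0.96 1.87]
```

Call:
servo_tool(
  increments=[
    {"x": 0, "y": 0, "z": -6, "ax": 0.002, "ay": 0.006, "az": 0, "hand": 0},
    {"x": 0, "y": 0, "z": -4, "ax": 0, "ay": 0, "az": 0, "hand": 0},
    {"x": 0, "y": 0, "z": -2, "ax": 0, "ay": 0, "az": 0, "hand": 0},
  ],
)

```text
time_s: 9.55
position: [604.8, 239.2, 21.2]
tool_rot: [0.497, -0.496, 0.505, -0.502]
force: [-6.7, -2.0, 25.8]
grip_width: 55.4
```

Call:
servo_tool(
  increments=[
    {"x": 0, "y": 0, "z": 0.5, "ax": 0, "ay": 0, "az": 0, "hand": 1},
    {"x": 0, "y": 0, "z": 0, "ax": 0, "ay": 0, "az": 0, "hand": 1},
    {"x": 0, "y": 0, "z": 0, "ax": 0, "ay": 0, "az": 0, "hand": 1},
    {"x": 0, "y": 0, "z": 0, "ax": 0, "ay": 0, "az": 0, "hand": 1},
  ],
)

```text
time_s: 9.95
position: [605.4, 239.0, 22.2]
tool_rot: [0.497, -0.496, 0.505, -0.502]
force: [-0.6, 0.2, -0.6]
grip_width: 84.5
```

```bash
python3 -c "
from h import *
st()
c=cam('wrist'); save(c,'w12.png',(150,100,490,360),2.3)
"
```

```text
t 9.95 pos [605.4 239.   22.2] jawdir deg -90.8 y [-0.001  0.004 -1.   ] F [-0.6  0.2 -0.6] w 84.5 q [0.28 0.75 1.45 0.01 0.95 1.86]
```

View pics/w12.png

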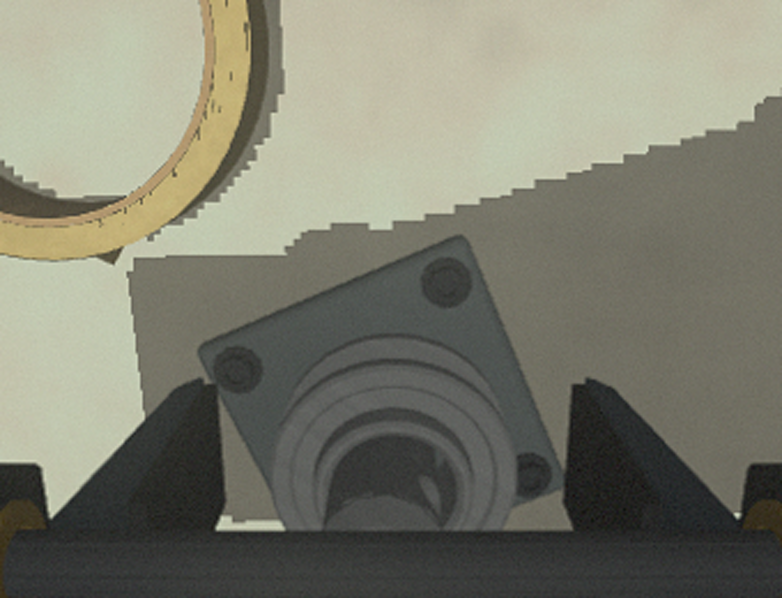

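Call:
servo_tool(
  increments=[
    {"x": 0, "y": 0, "z": 15, "ax": 0, "ay": 0, "az": 0, "hand": 1},
    {"x": 0, "y": 0, "z": 30, "ax": 0, "ay": 0, "az": 0, "hand": 1},
    {"x": 0, "y": 0, "z": 30, "ax": 0, "ay": 0, "az": 0, "hand": 1},
    {"x": -10, "y": 0, "z": 10, "ax": 0, "ay": 0, "az": 0, "hand": 1},
    {"x": 0, "y": 0, "z": 0, "ax": 0, "ay": 0, "az": 0, "hand": 1},
  ],
)

```text
time_s: 10.5
position: [594.3, 238.8, 113.1]
tool_rot: [0.497, -0.496, 0.505, -0.502]
force: [-0.1, 0.8, -0.5]
grip_width: 91.1
```

```bash
python3 -c "
from h import *
st()
c=cam('wrist'); save(c,'w13.png',(220,160,400,320),4.4)
"
```

```text
t 10.5 pos [594.3 238.8 113.1] jawdir deg -90.8 y [-0.001  0.004 -1.   ] F [-0.1  0.8 -0.5] w 91.1 q [0.29 0.62 1.41 0.   1.11 1.87]
```

View pics/w13.png

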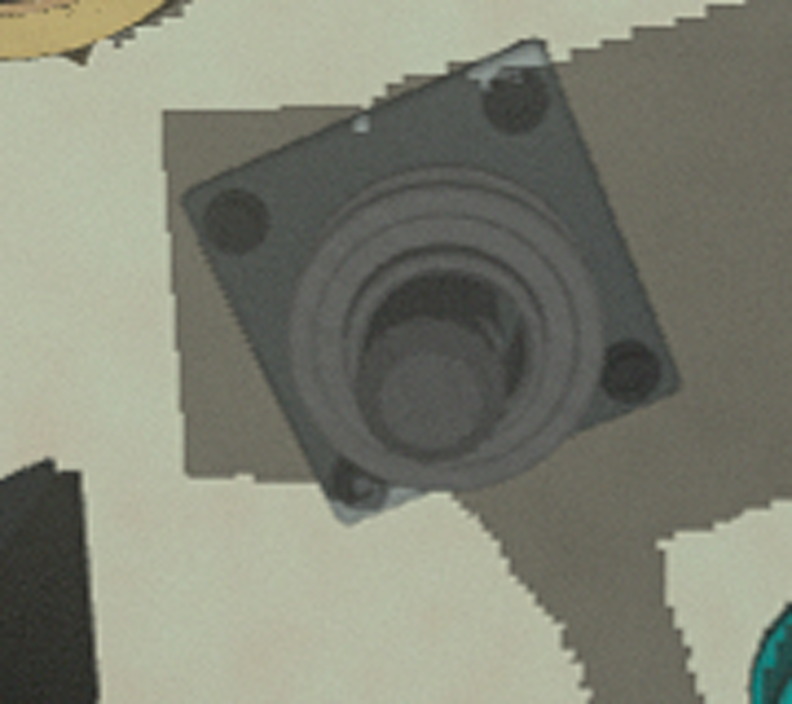

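Call:
servo_tool(
  increments=[
    {"x": -20, "y": 6, "z": 15, "ax": 0, "ay": 0, "az": 0.145, "hand": 1},
    {"x": -20, "y": 6, "z": 15, "ax": 0, "ay": 0, "az": 0.145, "hand": 1},
    {"x": -20, "y": 6, "z": 10, "ax": 0, "ay": 0, "az": 0.145, "hand": 1},
    {"x": -20, "y": 6, "z": 0, "ax": 0, "ay": 0, "az": 0.145, "hand": 1},
    {"x": -20, "y": 6, "z": 0, "ax": 0, "ay": 0, "az": 0.145, "hand": 1},
  ],
)

```text
time_s: 11.05
position: [491.9, 267.8, 148.8]
tool_rot: [-0.644, 0.647, -0.29, 0.286]
force: [1.0, 0.3, 0.1]
grip_width: 91.7
```

Call:
servo_tool(
  increments=[
    {"x": -20, "y": 6, "z": 0, "ax": 0, "ay": 0, "az": 0.145, "hand": 1},
    {"x": -20, "y": 6, "z": 0, "ax": 0, "ay": 0, "az": 0.145, "hand": 1},
    {"x": -20, "y": 0, "z": 0, "ax": 0, "ay": 0, "az": 0.145, "hand": 1},
    {"x": -20, "y": 0, "z": 0, "ax": 0, "ay": 0, "az": 0.145, "hand": 1},
    {"x": -15, "y": 0, "z": 0, "ax": 0, "ay": 0, "az": 0.145, "hand": 1},
  ],
)

```text
time_s: 11.55
position: [390.3, 279.5, 143.9]
tool_rot: [-0.702, 0.71, -0.035, 0.028]
force: [0.2, -0.4, 0.2]
grip_width: 91.0
```

Call:
servo_tool(
  increments=[
    {"x": -10, "y": 0, "z": -20, "ax": 0, "ay": 0, "az": 0.1, "hand": 1},
    {"x": 0, "y": 0, "z": -20, "ax": 0, "ay": 0, "az": 0, "hand": 1},
    {"x": 0, "y": 0, "z": 0, "ax": 0, "ay": 0, "az": 0, "hand": 1},
  ],
)

```text
time_s: 11.85
position: [376.5, 278.7, 101.0]
tool_rot: [-0.702, 0.712, 0.004, -0.012]
force: [-1.3, 0.5, 0.3]
grip_width: 91.3
```

```bash
python3 -c "
from h import *
st()
c=cam('wrist');
overlay(c,roller(372.5,305,0,24),(0,0,640,480),1.25,'w14.png')
"
```

```text
t 11.85 pos [376.5 278.7 101. ] jawdir deg 1.3 y [-0.012 -0.014 -1.   ] F [-1.3  0.5  0.3] w 91.3 q [ 0.51  0.45  1.84 -0.01  0.87  0.5 ]
```

View pics/w14.png

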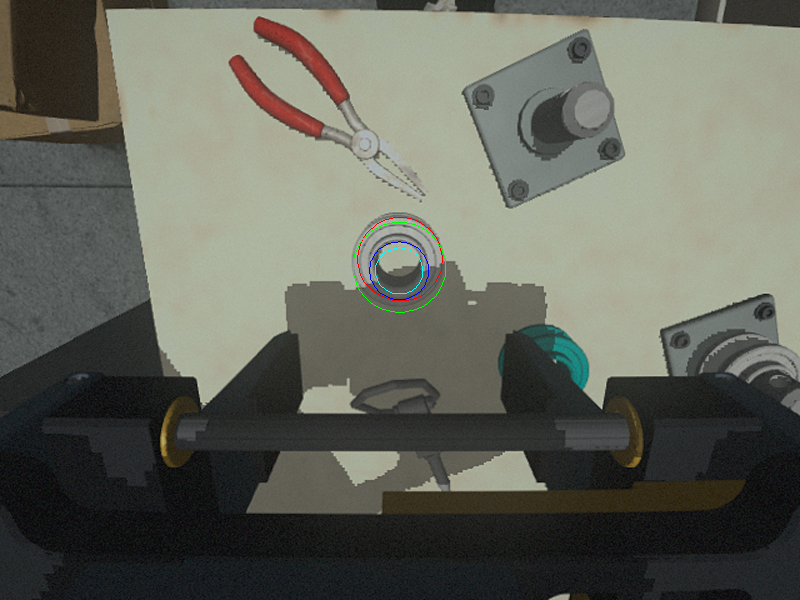

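Call:
servo_tool(
  increments=[
    {"x": -4, "y": 20, "z": -20, "ax": 0.014, "ay": -0.012, "az": -0.02, "hand": 1},
    {"x": 0, "y": 9, "z": -25, "ax": 0, "ay": 0, "az": 0, "hand": 1},
    {"x": 0, "y": 0, "z": -10, "ax": 0, "ay": 0, "az": 0, "hand": 1},
    {"x": 0, "y": 0, "z": 0, "ax": 0, "ay": 0, "az": 0, "hand": 1},
  ],
)

```text
time_s: 12.3
position: [375.0, 309.2, 47.4]
tool_rot: [0.708, -0.706, -0.0, -0.002]
force: [-0.3, 0.1, -0.4]
grip_width: 91.5
```

```bash
python3 -c "
from h import *
st()
c=cam('wrist');
overlay(c,roller(372.,308,0,24),(150,100,490,360),2.3,'w15.png')
"
```

```text
t 12.3 pos [375.  309.2  47.4] jawdir deg -0.1 y [ 0.003  0.002 -1.   ] F [-0.3  0.1 -0.4] w 91.5 q [0.57 0.55 1.86 0.   0.73 0.57]
```

View pics/w15.png

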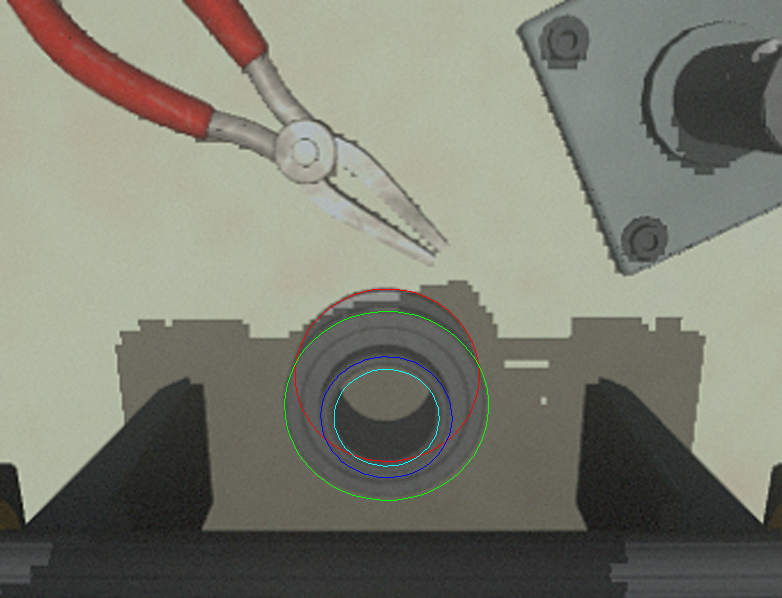

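Call:
servo_tool(
  increments=[
    {"x": -3, "y": -1, "z": -15, "ax": 0, "ay": 0, "az": 0, "hand": 1},
    {"x": 0, "y": 0, "z": -15, "ax": 0, "ay": 0, "az": 0, "hand": 1},
    {"x": 0, "y": 0, "z": -8, "ax": 0, "ay": 0, "az": 0, "hand": 1},
    {"x": 0, "y": 0, "z": -1, "ax": 0, "ay": 0, "az": 0, "hand": 1},
  ],
)

```text
time_s: 12.75
position: [375.0, 308.2, 12.1]
tool_rot: [0.709, -0.705, -0.002, -0.004]
force: [0.3, 0.6, -0.3]
grip_width: 91.4
```

```bash
python3 -c "
from h import *
st()"
```

```text
t 12.75 pos [375.  308.2  12.1] jawdir deg -0.2 y [ 0.008  0.005 -1.   ] F [ 0.3  0.6 -0.3] w 91.4 q [0.56 0.62 1.89 0.   0.63 0.57]
```

Call:
servo_tool(
  increments=[
    {"x": -3, "y": 0, "z": -6, "ax": -0.005, "ay": 0.008, "az": 0, "hand": 1},
    {"x": 0, "y": 0, "z": 0, "ax": 0, "ay": 0, "az": 0, "hand": 0},
    {"x": 0, "y": 0, "z": 0, "ax": 0, "ay": 0, "az": 0, "hand": 0},
    {"x": 0, "y": 0, "z": 0, "ax": 0, "ay": 0, "az": 0, "hand": 0},
    {"x": 0, "y": 0, "z": 0, "ax": 0, "ay": 0, "az": 0, "hand": 0},
  ],
)

```text
time_s: 13.25
position: [372.9, 308.5, 7.8]
tool_rot: [0.708, -0.707, 0.001, -0.002]
force: [-0.2, 0.5, 0.4]
grip_width: 62.1
```

Call:
servo_tool(
  increments=[
    {"x": 0, "y": 0, "z": 0, "ax": 0, "ay": 0, "az": 0, "hand": 0},
    {"x": 0, "y": 0, "z": 0, "ax": 0, "ay": 0, "az": 0, "hand": 0},
    {"x": 0, "y": 0, "z": 0, "ax": 0, "ay": 0, "az": 0, "hand": 0},
  ],
)

```text
time_s: 13.55
position: [373.0, 308.6, 8.1]
tool_rot: [0.708, -0.707, 0.001, -0.002]
force: [0.0, -0.2, -0.9]
grip_width: 55.4
```

Call:
servo_tool(
  increments=[
    {"x": 0, "y": 0, "z": 20, "ax": 0, "ay": 0, "az": 0, "hand": 0},
    {"x": 0, "y": 0, "z": 40, "ax": 0, "ay": 0, "az": 0, "hand": 0},
    {"x": 20, "y": 10, "z": 45, "ax": 0, "ay": 0, "az": 0, "hand": 0},
    {"x": 30, "y": 10, "z": 35, "ax": 0, "ay": 0, "az": 0, "hand": 0},
    {"x": 30, "y": 10, "z": 15, "ax": 0, "ay": 0, "az": 0, "hand": 0},
  ],
)

```text
time_s: 14.05
position: [448.1, 335.9, 166.7]
tool_rot: [-0.705, 0.709, -0.004, -0.002]
force: [0.1, 1.1, -2.6]
grip_width: 55.3
```

Call:
servo_tool(
  increments=[
    {"x": 0, "y": 0, "z": 0, "ax": 0, "ay": 0, "az": 0, "hand": 0},
    {"x": 0, "y": 0, "z": 0, "ax": 0, "ay": 0, "az": 0, "hand": 0},
  ],
)

```text
time_s: 14.25
position: [452.4, 337.5, 169.2]
tool_rot: [-0.707, 0.708, -0.002, 0.0]
force: [-0.5, -0.9, -2.2]
grip_width: 55.5
```

```bash
python3 -c "
from h import *
st()
c=cam('wrist');s,M=tool(); p=s['position']
overlay(c,stub(459,388,np.radians(27.2),70)+roller(p[0],p[1],p[2]-8,24),(180,60,480,340),2.6,'w16.png')
"
```

```text
t 14.25 pos [452.4 337.5 169.2] jawdir deg -0.2 y [-0.002 -0.001 -1.   ] F [-0.5 -0.9 -2.2] w 55.5 q [0.54 0.46 1.55 0.   1.14 0.54]
```

View pics/w16.png

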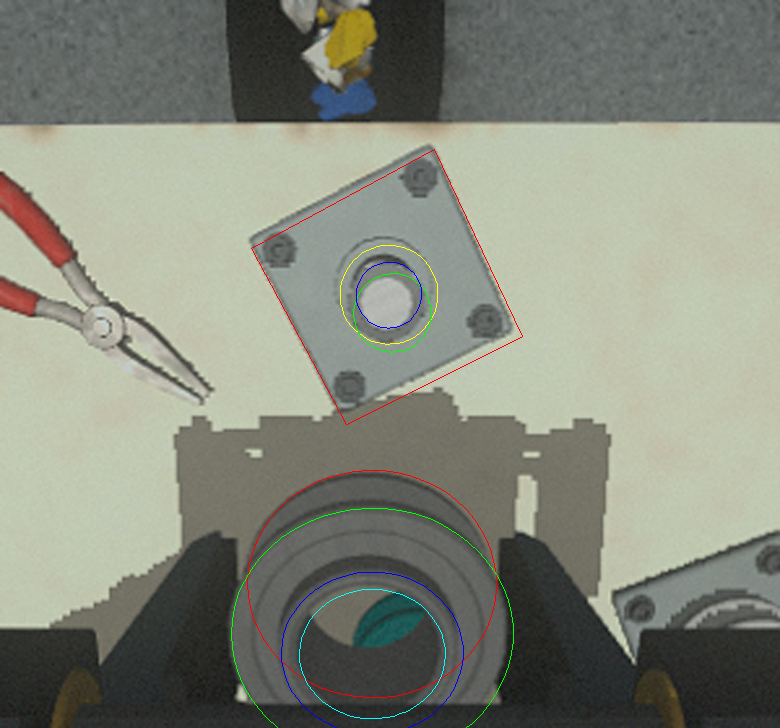

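```bash
python3 -c "
from h import *
st()
c=cam('wrist');s,M=tool(); p=s['position']
overlay(c,stub(457.5,391,np.radians(27.2),70),(260,100,400,240),5,'w17.png')
"
```

```text
t 14.3 pos [452.4 337.6 169.1] jawdir deg -0.2 y [-0.002 -0.001 -1.   ] F [ 0.5  0.5 -1.6] w 55.3 q [0.54 0.46 1.55 0.   1.13 0.54]
```

View pics/w17.png

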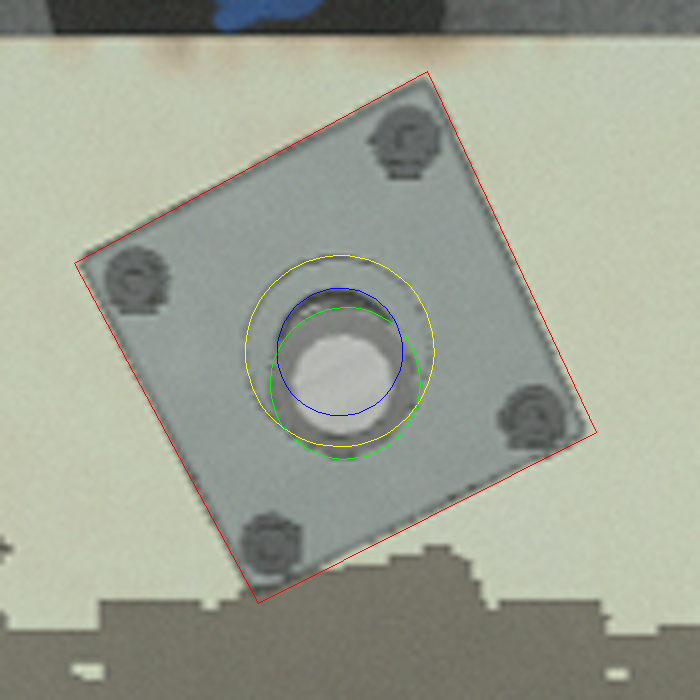

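Call:
servo_tool(
  increments=[
    {"x": 2, "y": 25, "z": -5, "ax": 0, "ay": 0, "az": 0, "hand": 0},
    {"x": 2, "y": 25, "z": -20, "ax": 0, "ay": 0, "az": 0, "hand": 0},
    {"x": 0, "y": 3, "z": -25, "ax": 0, "ay": 0, "az": 0, "hand": 0},
    {"x": 0, "y": 0, "z": -15, "ax": 0, "ay": 0, "az": 0, "hand": 0},
    {"x": 0, "y": 0, "z": 0, "ax": 0, "ay": 0, "az": 0, "hand": 0},
  ],
)

```text
time_s: 14.85
position: [450.1, 389.5, 97.7]
tool_rot: [-0.705, 0.709, -0.005, -0.003]
force: [-0.4, -0.2, -1.6]
grip_width: 55.5
```

```bash
python3 -c "
from h import *
st()"
```

```text
t 14.85 pos [450.1 389.5  97.7] jawdir deg -0.2 y [-0.01  -0.007 -1.   ] F [-0.4 -0.2 -1.6] w 55.5 q [0.61 0.59 1.54 0.   1.03 0.62]
```

Call:
servo_tool(
  increments=[
    {"x": 7, "y": 2, "z": -4, "ax": 0.007, "ay": -0.01, "az": 0, "hand": 0},
    {"x": 0, "y": 0, "z": 0, "ax": 0, "ay": 0, "az": 0, "hand": 0},
    {"x": 0, "y": 0, "z": 0, "ax": 0, "ay": 0, "az": 0, "hand": 0},
  ],
)

```text
time_s: 15.15
position: [456.8, 391.0, 93.8]
tool_rot: [0.707, -0.707, 0.001, -0.001]
force: [-0.1, -0.6, -0.7]
grip_width: 55.6
```

```bash
python3 -c "
from h import *
st()"
```

```text
t 15.15 pos [456.8 391.   93.8] jawdir deg -0.1 y [-0.001  0.    -1.   ] F [-0.1 -0.6 -0.7] w 55.6 q [0.61 0.6  1.53 0.   1.01 0.61]
```

Call:
servo_tool(
  increments=[
    {"x": 0.5, "y": 0, "z": -10, "ax": 0, "ay": 0, "az": 0, "hand": 0},
    {"x": 0, "y": 0, "z": -6, "ax": 0, "ay": 0, "az": 0, "hand": 0},
    {"x": 0, "y": 0, "z": -6, "ax": 0, "ay": 0, "az": 0, "hand": 0},
  ],
)

```text
time_s: 15.45
position: [458.4, 391.3, 72.2]
tool_rot: [0.708, -0.706, 0.0, -0.002]
force: [-0.1, 0.0, -1.1]
grip_width: 55.5
```

```bash
python3 -c "
from h import *
st()"
```

```text
t 15.45 pos [458.4 391.3  72.2] jawdir deg -0.2 y [ 0.002  0.002 -1.   ] F [-0.1  0.  -1.1] w 55.5 q [0.61 0.63 1.55 0.   0.96 0.61]
```

Call:
servo_tool(
  increments=[
    {"x": -1, "y": 0, "z": -12, "ax": 0, "ay": 0.002, "az": 0, "hand": 0},
    {"x": -0.5, "y": 0, "z": -12, "ax": 0, "ay": 0, "az": 0, "hand": 0},
    {"x": 0, "y": 0, "z": -10, "ax": 0, "ay": 0, "az": 0, "hand": 0},
  ],
)

```text
time_s: 15.75
position: [456.7, 391.3, 35.5]
tool_rot: [0.708, -0.706, 0.001, -0.001]
force: [-0.2, 0.3, -3.1]
grip_width: 55.6
```

Call:
servo_tool(
  increments=[
    {"x": 0, "y": 0, "z": -6, "ax": 0, "ay": 0, "az": 0, "hand": 0},
    {"x": 0, "y": 0, "z": -3, "ax": 0, "ay": 0, "az": 0, "hand": 0},
  ],
)

```text
time_s: 15.95
position: [456.0, 390.8, 23.9]
tool_rot: [0.707, -0.707, 0.002, -0.001]
force: [0.6, 0.1, 3.1]
grip_width: 55.2
```

```bash
python3 -c "
from h import *
st()"
```

```text
t 15.95 pos [456.  390.8  23.9] jawdir deg -0.2 y [-0.002  0.001 -1.   ] F [0.6 0.1 3.1] w 55.2 q [0.61 0.69 1.58 0.   0.87 0.61]
```

Call:
servo_tool(
  increments=[
    {"x": 0, "y": 0, "z": -0.5, "ax": 0, "ay": 0, "az": 0, "hand": 1},
    {"x": 0, "y": 0, "z": 0, "ax": 0, "ay": 0, "az": 0, "hand": 1},
    {"x": 0, "y": 0, "z": 0, "ax": 0, "ay": 0, "az": 0, "hand": 1},
    {"x": 0, "y": 0, "z": 15, "ax": 0, "ay": 0, "az": 0, "hand": 1},
    {"x": 0, "y": 0, "z": 40, "ax": 0, "ay": 0, "az": 0, "hand": 1},
  ],
)

```text
time_s: 16.45
position: [454.3, 389.6, 76.2]
tool_rot: [-0.706, 0.708, -0.004, -0.001]
force: [0.1, 0.2, 0.9]
grip_width: 90.7
```

```bash
python3 -c "
from h import *
st()
c=cam('wrist'); save(c,'w18.png',(200,120,440,300),3.3)
t=cam('top'); save(t,'t2.png',(140,160,400,340),3)
"
```

```text
t 16.45 pos [454.3 389.6  76.2] jawdir deg -0.2 y [-0.007 -0.003 -1.   ] F [0.1 0.2 0.9] w 90.7 q [0.61 0.62 1.55 0.   0.98 0.61]
```

View pics/w18.png

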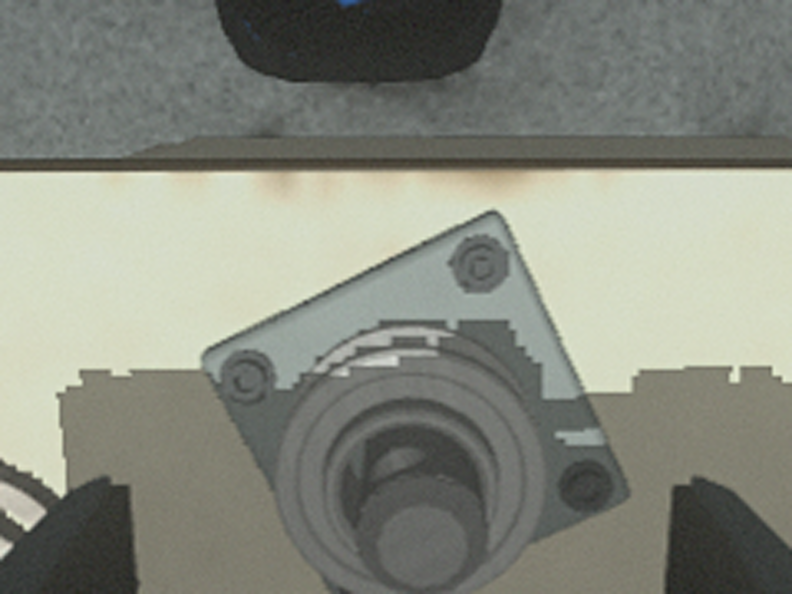

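View pics/t2.png

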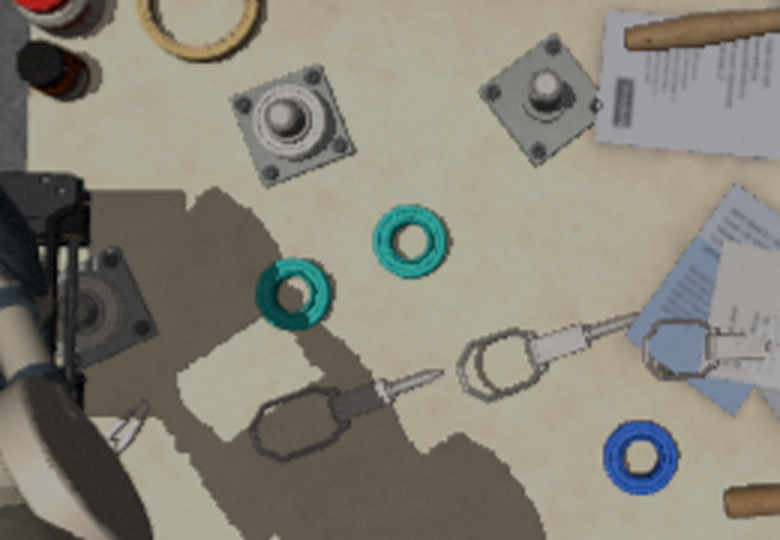

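Call:
servo_tool(
  increments=[
    {"x": 0, "y": -5, "z": 40, "ax": 0, "ay": 0, "az": -0.14, "hand": 1},
    {"x": 0, "y": -18, "z": 40, "ax": 0, "ay": 0, "az": -0.145, "hand": 1},
    {"x": 0, "y": -20, "z": 20, "ax": 0, "ay": 0, "az": -0.145, "hand": 1},
    {"x": 0, "y": -22, "z": 0, "ax": 0, "ay": 0, "az": -0.145, "hand": 1},
    {"x": 0, "y": -22, "z": 0, "ax": 0, "ay": 0, "az": -0.145, "hand": 1},
  ],
)

```text
time_s: 17.05
position: [458.3, 305.0, 188.0]
tool_rot: [0.662, -0.656, 0.254, -0.259]
force: [-0.1, -0.2, -0.4]
grip_width: 91.4
```

Call:
servo_tool(
  increments=[
    {"x": 0, "y": -20, "z": 0, "ax": 0, "ay": 0, "az": -0.145, "hand": 1},
    {"x": 0, "y": -20, "z": 0, "ax": 0, "ay": 0, "az": -0.145, "hand": 1},
    {"x": 0, "y": -20, "z": 0, "ax": 0, "ay": 0, "az": -0.145, "hand": 1},
    {"x": 0, "y": -20, "z": 0, "ax": 0, "ay": 0, "az": -0.145, "hand": 1},
    {"x": 0, "y": -20, "z": 0, "ax": 0, "ay": 0, "az": -0.145, "hand": 1},
  ],
)

```text
time_s: 17.55
position: [458.6, 201.0, 189.7]
tool_rot: [0.522, -0.516, 0.475, -0.485]
force: [0.7, -0.1, 0.1]
grip_width: 91.1
```

Call:
servo_tool(
  increments=[
    {"x": 0, "y": -20, "z": 0, "ax": 0, "ay": 0, "az": -0.145, "hand": 1},
    {"x": 0, "y": -20, "z": 0, "ax": 0, "ay": 0, "az": -0.145, "hand": 1},
    {"x": 0, "y": -20, "z": 0, "ax": 0, "ay": 0, "az": -0.145, "hand": 1},
    {"x": 0, "y": -20, "z": 0, "ax": 0, "ay": 0, "az": -0.145, "hand": 1},
    {"x": 0, "y": -20, "z": 0, "ax": 0, "ay": 0, "az": -0.145, "hand": 1},
  ],
)

```text
time_s: 18.05
position: [458.5, 97.0, 190.6]
tool_rot: [-0.309, 0.305, -0.631, 0.643]
force: [0.2, -0.2, -0.0]
grip_width: 91.1
```

```bash
python3 -c "
from h import *
st()"
```

```text
t 18.05 pos [458.5  97.  190.6] jawdir deg -128.5 y [ 0.013 -0.014 -1.   ] F [ 0.2 -0.2 -0. ] w 91.1 q [ 0.09  0.3   1.76 -0.02  1.07  2.34]
```

Call:
servo_tool(
  increments=[
    {"x": -5, "y": -14, "z": -10, "ax": 0.014, "ay": 0.013, "az": -0.14, "hand": 1},
    {"x": -5, "y": -14, "z": -10, "ax": 0, "ay": 0, "az": -0.14, "hand": 1},
    {"x": -5, "y": -14, "z": -10, "ax": 0, "ay": 0, "az": -0.14, "hand": 1},
    {"x": -5, "y": -10, "z": -10, "ax": 0, "ay": 0, "az": -0.12, "hand": 1},
    {"x": 0, "y": 0, "z": 0, "ax": 0, "ay": 0, "az": 0, "hand": 1},
  ],
)

```text
time_s: 18.55
position: [438.7, 41.0, 150.7]
tool_rot: [-0.117, 0.115, -0.697, 0.698]
force: [-0.6, -0.2, 0.2]
grip_width: 91.2
```

```bash
python3 -c "
from h import *
t=cam('top')
st()
for u,v in [(533,350),(584,333),(640,315)]: print(at(t,140+(u+.5)/3-.5,160+(v+.5)/3-.5,7).round(1))
c=cam('wrist'); save(c,'w19.png')
"
```

```text
t 18.6 pos [439.5  41.4 151.4] jawdir deg -160.9 y [ 0.005 -0.001 -1.   ] F [0.3 0.7 0. ] w 91.5 q [-0.04  0.32  1.86 -0.    0.95  2.77]
[433.8  48.4   7. ]
[447.6   9.1   7. ]
[462.3 -34.1   7. ]
```

View pics/w19.png

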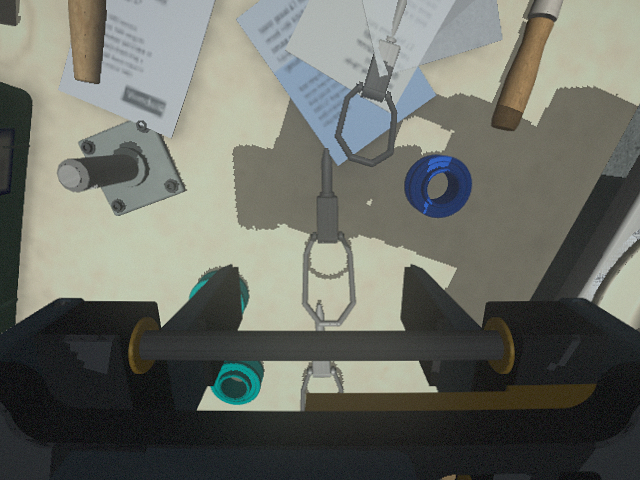

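```bash
cat >> h.py <<'E'
def pin(x,y,z,psi,th=0.0,sag=0.0):
    M=R.from_euler('zy',[psi,-sag]).as_matrix()
    o=np.array([x,y,z])
    f=lambda P:[o+M@np.array(p,float) for p in P]
    b0=np.arctan2(67,-56); b=b0-th; e=np.array([np.cos(b),np.sin(b)])
    L=lambda r,w:(-44+r*e[0],w,r*e[1])
    return [(f([(0,-5,0),(28,-5,0),(40,0,0),(28,5,0),(0,5,0),(0,-5,0)]),(0,0,255)),
            (f([(-4,-10,7),(-44,-10,7),(-44,10,7),(-4,10,7),(-4,-10,7)]),(0,255,0)),
            (f([L(0,-16),L(35,-23.5),L(70,-23.5),L(88,-10),L(88,10),L(70,23.5),L(35,23.5),L(0,16)]),(255,0,0))]
E
python3 -c "
from h import *
c=cam('wrist');st()
overlay(c,pin(447.6,9.1,7,np.radians(-71)),(230,130,430,340),3.6,'w20.png')
"
```

```text
t 18.7 pos [440.3  42.1 151.9] jawdir deg -160.7 y [ 0.006 -0.001 -1.   ] F [-0.1 -0.4  1.2] w 91.2 q [-0.04  0.32  1.86 -0.    0.95  2.77]
```

View pics/w20.png

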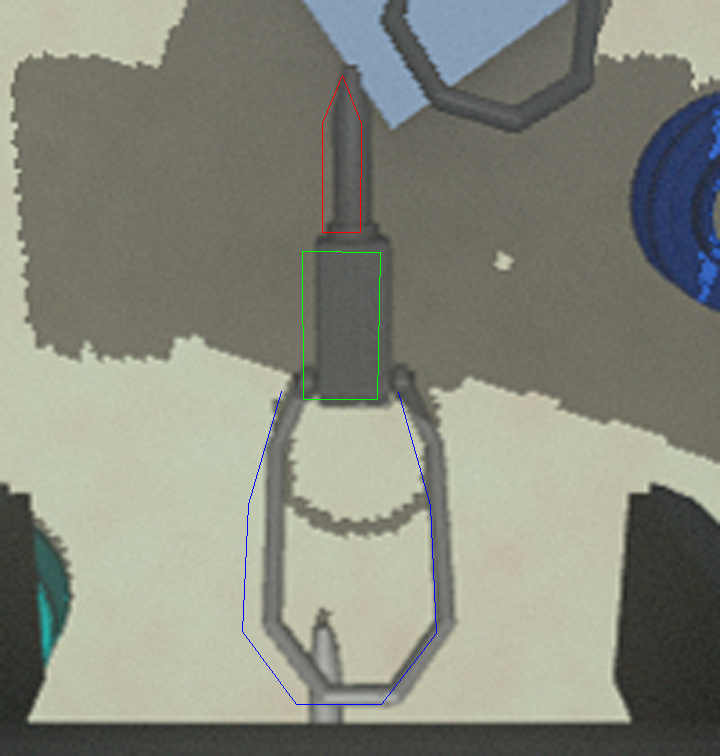

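Call:
servo_tool(
  increments=[
    {"x": -2, "y": -8, "z": -30, "ax": 0.001, "ay": 0.006, "az": 0.01, "hand": 1},
    {"x": 0, "y": -8, "z": -40, "ax": 0, "ay": 0, "az": 0, "hand": 1},
    {"x": 0, "y": 0, "z": -30, "ax": 0, "ay": 0, "az": 0, "hand": 1},
    {"x": 0, "y": 0, "z": -10, "ax": 0, "ay": 0, "az": 0, "hand": 1},
    {"x": 0, "y": 0, "z": 0, "ax": 0, "ay": 0, "az": 0, "hand": 1},
  ],
)

```text
time_s: 19.2
position: [444.1, 28.3, 41.9]
tool_rot: [-0.133, 0.125, -0.694, 0.696]
force: [-0.6, 0.0, 0.7]
grip_width: 91.0
```

```bash
python3 -c "
from h import *
c=cam('wrist');st()
overlay(c,pin(445.4,6.2,7,np.radians(-70.1)),(190,90,450,340),2.6,'w21.png')
"
```

```text
t 19.25 pos [444.3  28.3  42.5] jawdir deg -159.0 y [ 0.012 -0.    -1.   ] F [-0.4 -0.6 -0.5] w 91.4 q [-0.07  0.53  1.97  0.    0.63  2.7 ]
```

View pics/w21.png

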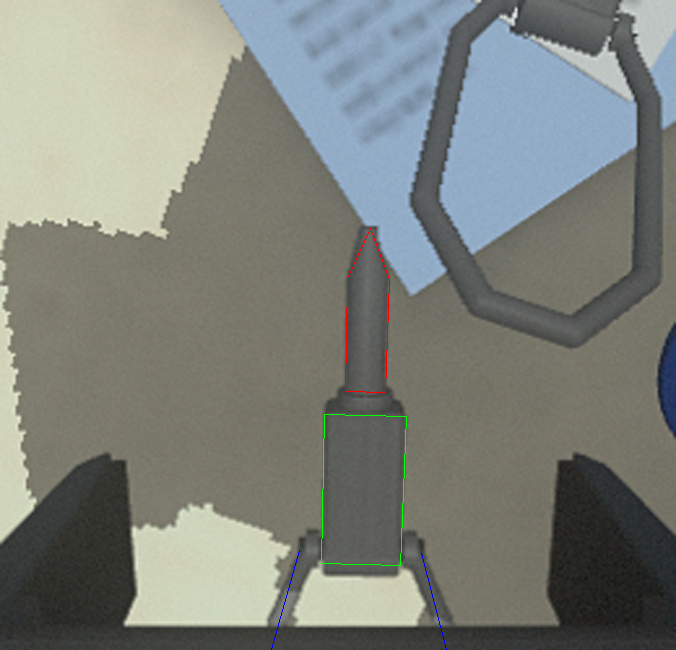

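Call:
servo_tool(
  increments=[
    {"x": -6, "y": -2, "z": -15, "ax": 0, "ay": 0.012, "az": -0.018, "hand": 0.6},
    {"x": 0, "y": 0, "z": -10, "ax": 0, "ay": 0, "az": 0, "hand": 0.6},
    {"x": 0, "y": 0, "z": 0, "ax": 0, "ay": 0, "az": 0, "hand": 0.6},
  ],
)

```text
time_s: 19.55
position: [441.3, 27.1, 19.4]
tool_rot: [-0.126, 0.122, -0.695, 0.697]
force: [-0.2, -0.4, 0.1]
grip_width: 70.0
```

```bash
python3 -c "
from h import *
st()
"
```

```text
t 19.55 pos [441.3  27.1  19.4] jawdir deg -159.8 y [ 0.006 -0.001 -1.   ] F [-0.2 -0.4  0.1] w 70.0 q [-0.07  0.57  1.99 -0.    0.58  2.72]
```

Call:
servo_tool(
  increments=[
    {"x": -3, "y": -1, "z": -10, "ax": 0, "ay": 0.006, "az": 0, "hand": 0.6},
    {"x": 0, "y": 0, "z": -5, "ax": 0, "ay": 0, "az": 0, "hand": 0.6},
    {"x": 0, "y": 0, "z": 0, "ax": 0, "ay": 0, "az": 0, "hand": 0.6},
  ],
)

```text
time_s: 19.85
position: [439.5, 26.3, 4.7]
tool_rot: [-0.126, 0.124, -0.695, 0.697]
force: [-0.4, -0.2, 0.4]
grip_width: 54.7
```

```bash
python3 -c "
from h import *
c=cam('wrist');st()
overlay(c,pin(445.4,6.2,7,np.radians(-70.1)),(190,90,450,340),2.6,'w22.png')
"
```

```text
t 19.9 pos [439.5  26.3   4.9] jawdir deg -159.7 y [ 0.003 -0.001 -1.   ] F [ 0.8  0.7 -0.2] w 54.5 q [-0.08  0.6   2.   -0.    0.54  2.71]
```

View pics/w22.png

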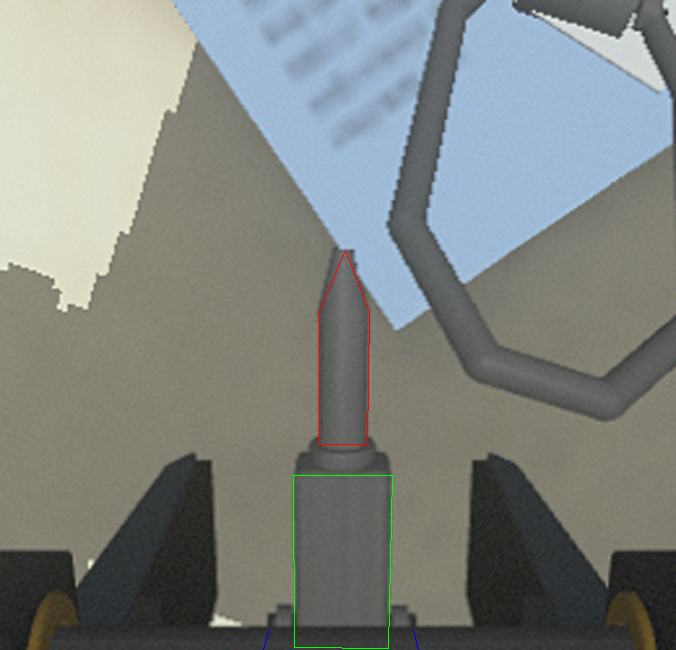

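Call:
servo_tool(
  increments=[
    {"x": -0.5, "y": 0, "z": -3, "ax": 0, "ay": 0.003, "az": -0.005, "hand": 0.5},
    {"x": 0, "y": 0, "z": 0, "ax": 0, "ay": 0, "az": 0, "hand": 0},
    {"x": 0, "y": 0, "z": 0, "ax": 0, "ay": 0, "az": 0, "hand": 0},
    {"x": 0, "y": 0, "z": 0, "ax": 0, "ay": 0, "az": 0, "hand": 0},
    {"x": 0, "y": 0, "z": 0, "ax": 0, "ay": 0, "az": 0, "hand": 0},
  ],
)

```text
time_s: 20.4
position: [439.4, 26.2, 2.2]
tool_rot: [-0.123, 0.123, -0.696, 0.697]
force: [-0.4, 0.1, -1.3]
grip_width: 19.6
```

Call:
servo_tool(
  increments=[
    {"x": 0, "y": 0, "z": 0, "ax": 0, "ay": 0, "az": 0, "hand": 0},
    {"x": 0, "y": 0, "z": 0, "ax": 0, "ay": 0, "az": 0, "hand": 0},
    {"x": 0, "y": 0, "z": 0, "ax": 0, "ay": 0, "az": 0, "hand": 0},
  ],
)

```text
time_s: 20.7
position: [439.4, 26.2, 2.3]
tool_rot: [-0.123, 0.123, -0.696, 0.697]
force: [-0.1, 0.1, -2.3]
grip_width: 19.8
```

```bash
python3 -c "
from h import *
c=cam('wrist');st()
overlay(c,pin(445.4,6.2,7,np.radians(-70.1)),(190,90,450,340),2.6,'w23.png')
"
```

```text
t 20.75 pos [439.3  26.2   2.3] jawdir deg -160.0 y [ 0.    -0.001 -1.   ] F [-0.8 -1.  -1.9] w 19.3 q [-0.08  0.61  2.   -0.    0.53  2.72]
```

View pics/w23.png

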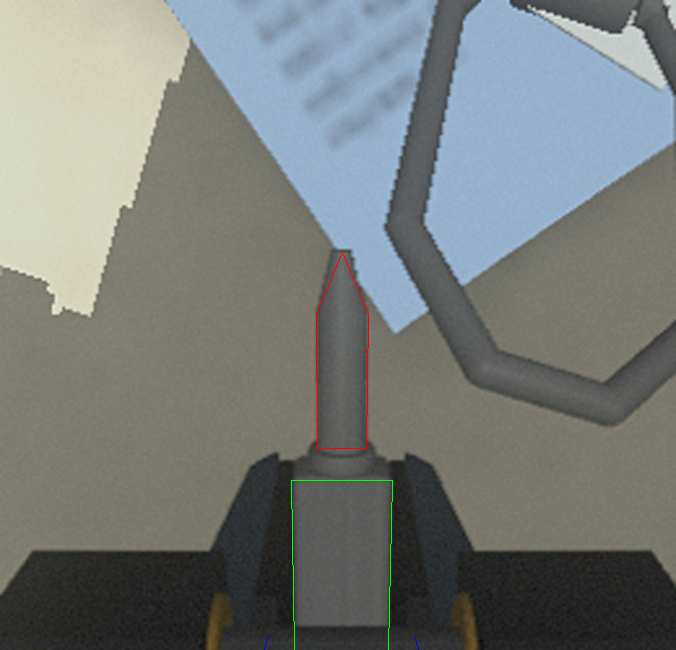

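```bash
python3 -c "
from h import *
t=cam('top'); save(t,'t3.png',(200,60,360,180),5)
for z in (90,130,160): print(z,[at(t,u,v,z).round() for u,v in [(275,135),(322,132),(240,150),(340,148)]])
"
```

```text
90 [array([744., 147.,  90.]), array([753.,  44.,  90.]), array([709., 224.,  90.]), array([718.,   3.,  90.])]
130 [array([734., 144., 130.]), array([743.,  44., 130.]), array([701., 218., 130.]), array([709.,   5., 130.])]
160 [array([727., 142., 160.]), array([735.,  44., 160.]), array([694., 214., 160.]), array([702.,   6., 160.])]
```

View pics/t3.png

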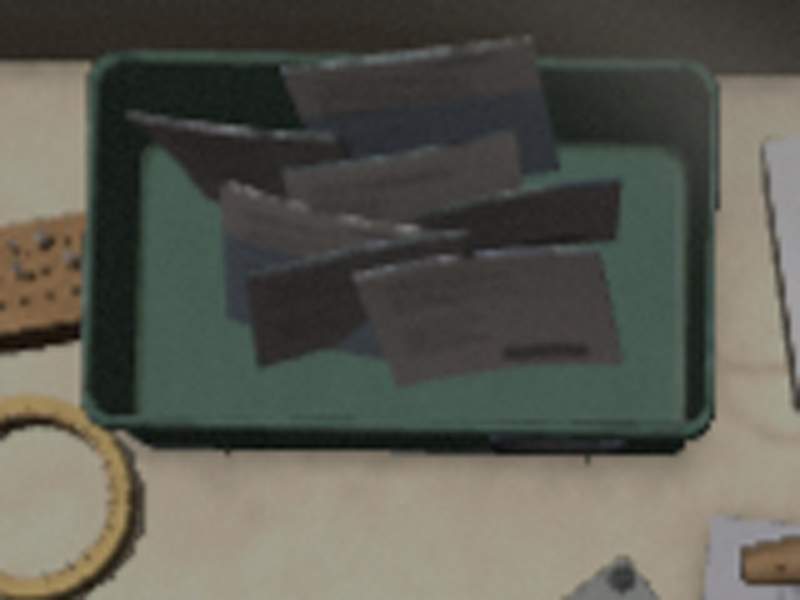

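Call:
servo_tool(
  increments=[
    {"x": 0, "y": 0, "z": 15, "ax": 0, "ay": 0, "az": 0, "hand": 0},
    {"x": 0, "y": 0, "z": 35, "ax": 0, "ay": 0, "az": 0, "hand": 0},
    {"x": 0, "y": 0, "z": 40, "ax": 0, "ay": 0, "az": 0, "hand": 0},
    {"x": 0, "y": 0, "z": 40, "ax": 0, "ay": 0, "az": 0, "hand": 0},
    {"x": 0, "y": 0, "z": 20, "ax": 0, "ay": 0, "az": 0, "hand": 0},
  ],
)

```text
time_s: 21.3
position: [436.2, 26.4, 154.9]
tool_rot: [0.12, -0.126, 0.697, -0.696]
force: [0.9, -1.0, -2.2]
grip_width: 19.7
```

Call:
servo_tool(
  increments=[
    {"x": 9, "y": 6, "z": 0, "ax": 0, "ay": 0, "az": 0.145, "hand": 0},
    {"x": 9, "y": 6, "z": 0, "ax": 0, "ay": 0, "az": 0.145, "hand": 0},
    {"x": 9, "y": 6, "z": 0, "ax": 0, "ay": 0, "az": 0.145, "hand": 0},
    {"x": 9, "y": 6, "z": 0, "ax": 0, "ay": 0, "az": 0.145, "hand": 0},
    {"x": 9, "y": 6, "z": 0, "ax": 0, "ay": 0, "az": 0.145, "hand": 0},
  ],
)

```text
time_s: 21.8
position: [482.7, 56.9, 159.1]
tool_rot: [-0.368, 0.369, -0.603, 0.605]
force: [0.5, 0.4, -0.9]
grip_width: 19.9
```

Call:
servo_tool(
  increments=[
    {"x": 9, "y": 6, "z": 0, "ax": 0, "ay": 0, "az": 0.145, "hand": 0},
    {"x": 9, "y": 6, "z": 0, "ax": 0, "ay": 0, "az": 0.145, "hand": 0},
    {"x": 9, "y": 6, "z": 0, "ax": 0, "ay": 0, "az": 0.145, "hand": 0},
    {"x": 9, "y": 6, "z": 0, "ax": 0, "ay": 0, "az": 0.145, "hand": 0},
    {"x": 9, "y": 6, "z": 0, "ax": 0, "ay": 0, "az": 0.145, "hand": 0},
  ],
)

```text
time_s: 22.3
position: [528.1, 88.2, 158.5]
tool_rot: [-0.563, 0.564, -0.426, 0.427]
force: [0.9, -0.4, -1.1]
grip_width: 19.5
```

Call:
servo_tool(
  increments=[
    {"x": 9, "y": 6, "z": 0, "ax": 0, "ay": 0, "az": 0.145, "hand": 0},
    {"x": 9, "y": 6, "z": 0, "ax": 0, "ay": 0, "az": 0.145, "hand": 0},
    {"x": 9, "y": 6, "z": 0, "ax": 0, "ay": 0, "az": 0.145, "hand": 0},
    {"x": 9, "y": 6, "z": 0, "ax": 0, "ay": 0, "az": 0.145, "hand": 0},
    {"x": 9, "y": 6, "z": 0, "ax": 0, "ay": 0, "az": 0.145, "hand": 0},
  ],
)

```text
time_s: 22.8
position: [573.4, 119.5, 157.4]
tool_rot: [-0.68, 0.682, -0.191, 0.191]
force: [0.5, -1.5, -1.7]
grip_width: 19.4
```

```bash
python3 -c "
from h import *
st()"
```

```text
t 22.8 pos [573.4 119.5 157.4] jawdir deg -31.3 y [-0.001 -0.003 -1.   ] F [ 0.5 -1.5 -1.7] w 19.4 q [ 0.11  0.5   1.51 -0.    1.13  0.65]
```

Call:
servo_tool(
  increments=[
    {"x": 9, "y": 5, "z": 0, "ax": 0, "ay": 0, "az": 0.14, "hand": 0},
    {"x": 9, "y": 5, "z": 0, "ax": 0, "ay": 0, "az": 0.14, "hand": 0},
    {"x": 9, "y": 5, "z": 0, "ax": 0, "ay": 0, "az": 0.14, "hand": 0},
    {"x": 9, "y": 5, "z": 0, "ax": 0, "ay": 0, "az": 0.14, "hand": 0},
    {"x": 9, "y": 5, "z": 0, "ax": 0, "ay": 0, "az": 0.14, "hand": 0},
  ],
)

```text
time_s: 23.3
position: [618.5, 145.6, 156.1]
tool_rot: [-0.703, 0.705, 0.064, -0.066]
force: [0.5, 1.0, -1.5]
grip_width: 19.8
```

Call:
servo_tool(
  increments=[
    {"x": 9, "y": 5, "z": -10, "ax": 0, "ay": 0, "az": 0.1, "hand": 0},
    {"x": 9, "y": 5, "z": -15, "ax": 0, "ay": 0, "az": 0.06, "hand": 0},
    {"x": 0, "y": 0, "z": 0, "ax": 0, "ay": 0, "az": 0, "hand": 0},
    {"x": 0, "y": 0, "z": 0, "ax": 0, "ay": 0, "az": 0, "hand": 0},
  ],
)

```text
time_s: 23.7
position: [637.0, 156.3, 129.8]
tool_rot: [-0.695, 0.697, 0.124, -0.126]
force: [-0.1, -1.0, -1.1]
grip_width: 20.0
```

```bash
python3 -c "
from h import *
st()
c=cam('wrist'); save(c,'w24.png',(160,60,480,330),2.4)"
```

```text
t 23.7 pos [637.  156.3 129.8] jawdir deg 20.3 y [-0.003 -0.004 -1.   ] F [-0.1 -1.  -1.1] w 20.0 q [ 0.15  0.62  1.35 -0.    1.17 -0.2 ]
```

View pics/w24.png

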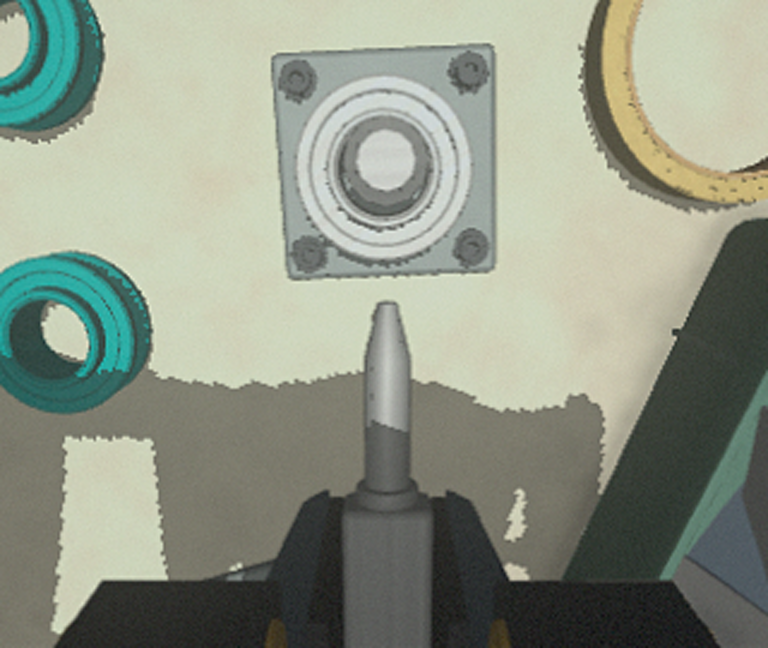

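```bash
python3 -c "
from h import *
from scipy.optimize import least_squares
c=cam('wrist'); st()
px=np.array([(273,56),(494,44),(496,268),(288,278)])/2.4+[160,60]
def f(p):
    a=p[2]+np.pi/4+np.arange(4)*np.pi/2
    r=37.3*np.sqrt(2)
    P=[proj(c,(p[0]+r*np.cos(t),p[1]+r*np.sin(t),8)) for t in a]
    P=np.array(P)
    return np.concatenate([q-P[np.argmin(np.linalg.norm(P-q,axis=1))] for q in px])
r=least_squares(f,[604,239,np.radians(22)]); print(r.x[:2],np.degrees(r.x[2]),f(r.x).round(2))
s,M=tool(); p=s['position']; d=M[:,2]; o=p+d*20.9; psi=np.arctan2(d[1],d[0])
overlay(c,stub(r.x[0],r.x[1],r.x[2],70)+[(circ(r.x[0],r.x[1],46,17.5),(255,0,255))]+pin(o[0],o[1],p[2]+4.7,psi),(240,70,400,270),4,'w25.png')
"
```

```text
t 23.8 pos [637.  156.2 130.1] jawdir deg 20.3 y [-0.002 -0.004 -1.   ] F [-0.   0.  -1.5] w 19.6 q [ 0.15  0.62  1.35 -0.    1.17 -0.2 ]
[604.29677356 240.53806753] 22.96926225396292 [ 0.53  0.53 -0.12  0.12  0.05 -0.53 -0.48 -0.23]
```

View pics/w25.png

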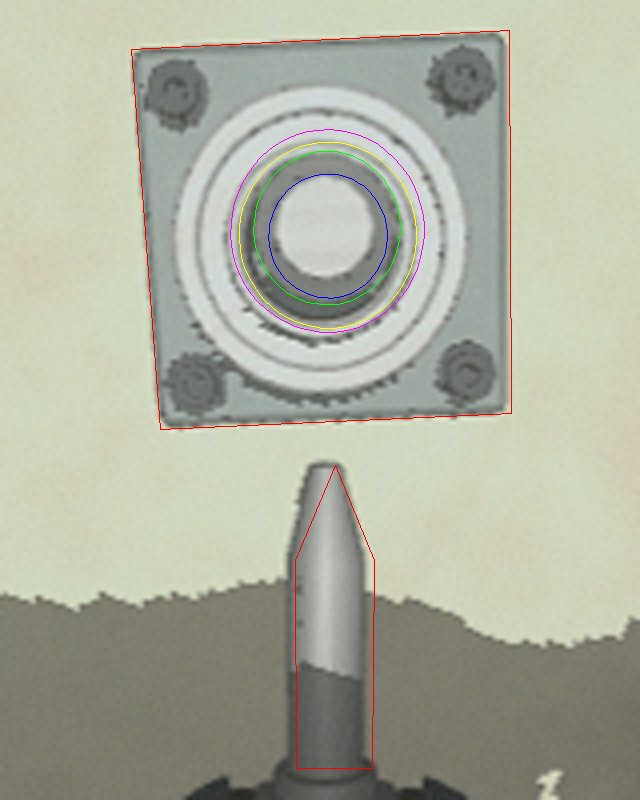

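Call:
servo_tool(
  increments=[
    {"x": 1, "y": 2, "z": -20, "ax": 0.004, "ay": -0.002, "az": 0.025, "hand": 0},
    {"x": 1, "y": 2, "z": -25, "ax": 0, "ay": 0, "az": 0.02, "hand": 0},
    {"x": 0, "y": 0, "z": -15, "ax": 0, "ay": 0, "az": 0, "hand": 0},
    {"x": 0, "y": 0, "z": 0, "ax": 0, "ay": 0, "az": 0, "hand": 0},
  ],
)

```text
time_s: 24.2
position: [639.3, 159.7, 72.1]
tool_rot: [-0.693, 0.693, 0.141, -0.138]
force: [-1.0, 0.4, -1.3]
grip_width: 20.0
```

```bash
python3 -c "
from h import *
st()"
```

```text
t 24.2 pos [639.3 159.7  72.1] jawdir deg 22.7 y [ 0.004  0.    -1.   ] F [-1.   0.4 -1.3] w 20.0 q [ 0.15  0.69  1.4  -0.    1.05 -0.24]
```

Call:
servo_tool(
  increments=[
    {"x": 0, "y": 0, "z": -12, "ax": 0, "ay": 0.004, "az": 0.005, "hand": 0},
    {"x": 0, "y": 0, "z": -6, "ax": 0, "ay": 0, "az": 0, "hand": 0},
    {"x": 0, "y": 0, "z": 0, "ax": 0, "ay": 0, "az": 0, "hand": 0},
    {"x": 0, "y": 0, "z": 0, "ax": 0, "ay": 0, "az": 0, "hand": 0},
  ],
)

```text
time_s: 24.6
position: [640.3, 159.5, 55.6]
tool_rot: [0.693, -0.693, -0.141, 0.139]
force: [1.0, -0.8, -0.2]
grip_width: 19.5
```

```bash
python3 -c "
from h import *
st()
c=cam('wrist'); save(c,'w26.png',(240,80,400,280),4)"
```

```text
t 24.6 pos [640.3 159.5  55.6] jawdir deg 22.9 y [ 0.003  0.001 -1.   ] F [ 1.  -0.8 -0.2] w 19.5 q [ 0.15  0.71  1.41  0.    1.02 -0.25]
```

View pics/w26.png

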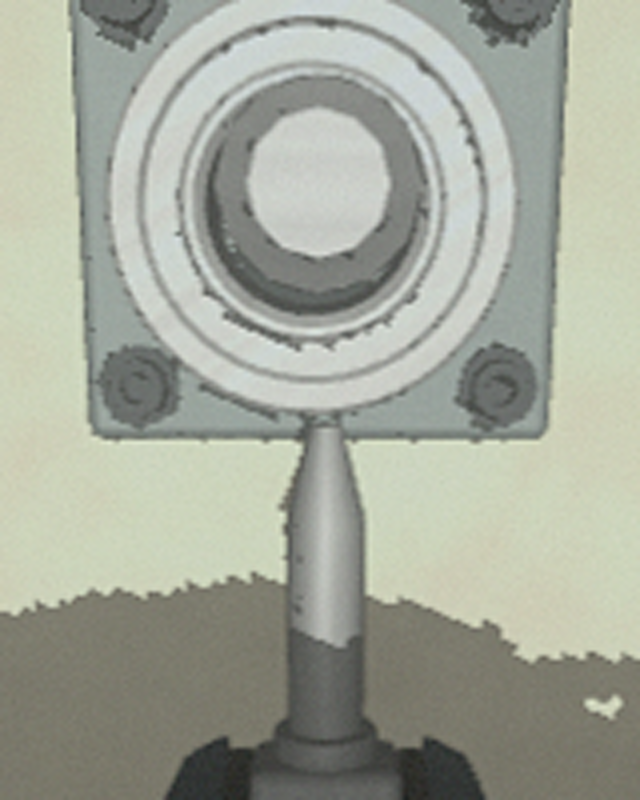

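Call:
servo_tool(
  increments=[
    {"x": -1, "y": 0, "z": -4, "ax": -0.001, "ay": 0.003, "az": 0, "hand": 0},
    {"x": 0, "y": 0, "z": 0, "ax": 0, "ay": 0, "az": 0, "hand": 0},
    {"x": 0, "y": 0, "z": 0, "ax": 0, "ay": 0, "az": 0, "hand": 0},
  ],
)

```text
time_s: 24.95
position: [639.7, 159.6, 52.3]
tool_rot: [-0.693, 0.693, 0.141, -0.14]
force: [0.0, 0.4, -1.2]
grip_width: 20.0
```

```bash
python3 -c "
from h import *
st()
c=cam('wrist'); save(c,'w27.png',(240,80,400,280),4)"
```

```text
t 24.95 pos [639.7 159.6  52.3] jawdir deg 22.9 y [ 0.001  0.    -1.   ] F [ 0.   0.4 -1.2] w 20.0 q [ 0.15  0.71  1.41 -0.    1.02 -0.25]
```

View pics/w27.png

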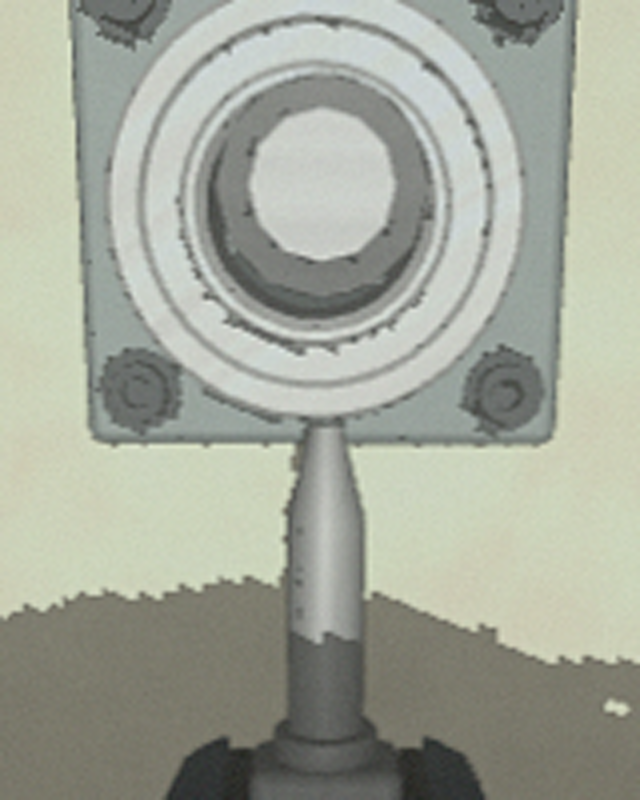

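Call:
servo_tool(
  increments=[
    {"x": -3.5, "y": 8, "z": -1, "ax": 0, "ay": 0, "az": 0, "hand": 0},
    {"x": -3, "y": 7, "z": 0, "ax": 0, "ay": 0, "az": 0, "hand": 0},
    {"x": 0, "y": 0, "z": 0, "ax": 0, "ay": 0, "az": 0, "hand": 0},
  ],
)

```text
time_s: 25.3
position: [632.5, 176.0, 51.2]
tool_rot: [0.693, -0.693, -0.141, 0.14]
force: [-0.1, 0.7, -1.1]
grip_width: 19.6
```

```bash
cat >> h.py <<'E'
def rel(ax,ay,psi):
    s,M=tool(); p=s["position"]; d=np.array([np.cos(psi),np.sin(psi)]); n=np.array([np.sin(psi),-np.cos(psi)])
    v=p[:2]-[ax,ay]; print("along",round(v@d,2),"lat",round(v@n,2),"z",p[2].round(1),"d",d.round(3),"n",n.round(3))
E
python3 -c "
from h import *
st(); rel(604.3,240.5,np.radians(112.9))
c=cam('wrist'); save(c,'w28.png',(240,80,400,280),4)"
```

```text
t 25.3 pos [632.5 176.   51.2] jawdir deg 22.9 y [ 0.001  0.    -1.   ] F [-0.1  0.7 -1.1] w 19.6 q [ 0.18  0.71  1.42  0.    1.01 -0.22]
along -70.4 lat 0.89 z 51.2 d [-0.389  0.921] n [0.921 0.389]
```

View pics/w28.png

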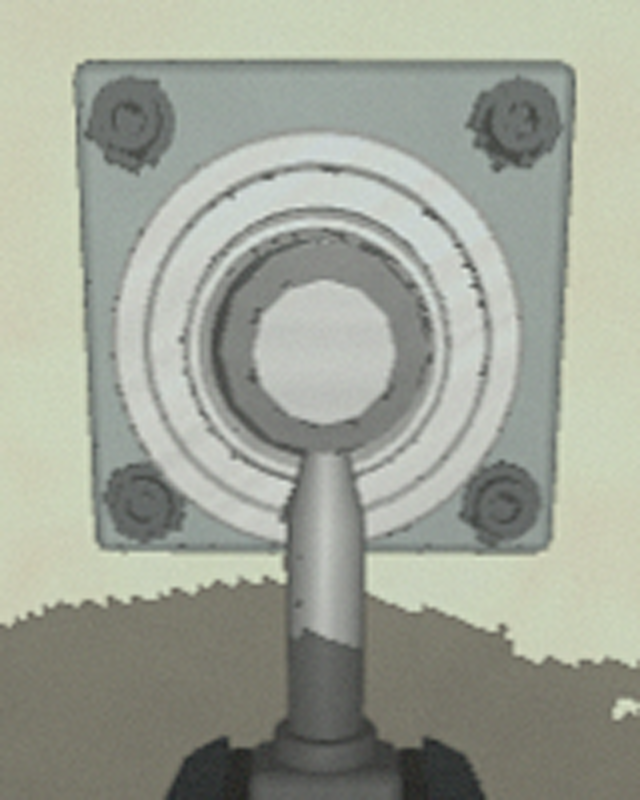

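Call:
servo_tool(
  increments=[
    {"x": -2.3, "y": 4.5, "z": 0, "ax": 0, "ay": 0, "az": 0, "hand": 0},
    {"x": -2, "y": 4.5, "z": 0, "ax": 0, "ay": 0, "az": 0, "hand": 0},
  ],
)

```text
time_s: 25.55
position: [628.4, 184.9, 51.3]
tool_rot: [-0.693, 0.693, 0.141, -0.14]
force: [-0.3, -0.1, -1.5]
grip_width: 19.7
```

```bash
python3 -c "
from h import *
st(); rel(604.3,240.5,np.radians(112.9))
c=cam('wrist'); save(c,'w29.png',(240,80,400,280),4)"
```

```text
t 25.55 pos [628.4 184.9  51.3] jawdir deg 22.9 y [ 0.001  0.    -1.   ] F [-0.3 -0.1 -1.5] w 19.7 q [ 0.2   0.71  1.42 -0.    1.01 -0.2 ]
along -60.59 lat 0.53 z 51.3 d [-0.389  0.921] n [0.921 0.389]
```

View pics/w29.png

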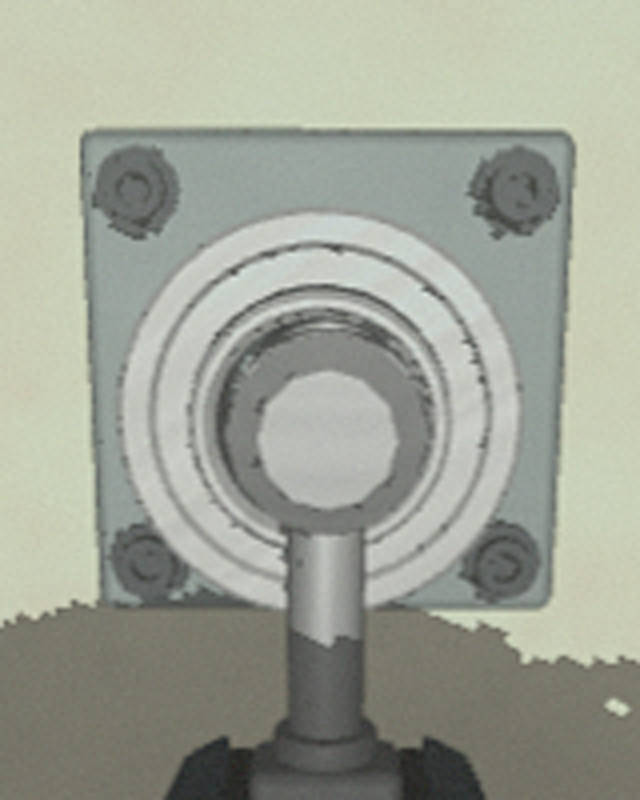

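Call:
servo_tool(
  increments=[
    {"x": -2.3, "y": 6.5, "z": 0, "ax": 0, "ay": 0, "az": 0, "hand": 0},
    {"x": -2.5, "y": 6.5, "z": 0, "ax": 0, "ay": 0, "az": 0, "hand": 0},
  ],
)

```text
time_s: 25.8
position: [623.1, 199.0, 51.3]
tool_rot: [-0.693, 0.693, 0.141, -0.14]
force: [-0.0, 0.7, -0.9]
grip_width: 19.5
```

```bash
python3 -c "
from h import *
st(); rel(604.3,240.5,np.radians(112.9))"
```

```text
t 25.8 pos [623.1 199.   51.3] jawdir deg 22.9 y [ 0.001  0.    -1.   ] F [-0.   0.7 -0.9] w 19.5 q [ 0.22  0.71  1.42 -0.    1.01 -0.18]
along -45.56 lat 1.19 z 51.3 d [-0.389  0.921] n [0.921 0.389]
```

Smooth, with no force. Pushing the rest of the way home.

Call:
servo_tool(
  increments=[
    {"x": -2.5, "y": 4.5, "z": 0, "ax": 0, "ay": 0, "az": 0, "hand": 0},
    {"x": -1.6, "y": 3.5, "z": 0, "ax": 0, "ay": 0, "az": 0, "hand": 0},
    {"x": -0.8, "y": 2, "z": 0, "ax": 0, "ay": 0, "az": 0, "hand": 0},
  ],
)

```text
time_s: 26.1
position: [617.4, 210.9, 51.4]
tool_rot: [-0.693, 0.693, 0.141, -0.14]
force: [0.6, -2.1, -1.0]
grip_width: 19.7
```

```bash
python3 -c "
from h import *
st(); rel(604.3,240.5,np.radians(112.9))
c=cam('wrist'); save(c,'w30.png',(240,120,400,320),4)"
```

```text
t 26.1 pos [617.4 210.9  51.4] jawdir deg 22.9 y [ 0.001  0.    -1.   ] F [ 0.6 -2.1 -1. ] w 19.7 q [ 0.24  0.71  1.43 -0.    1.   -0.16]
along -32.41 lat 0.53 z 51.4 d [-0.389  0.921] n [0.921 0.389]
```

View pics/w30.png

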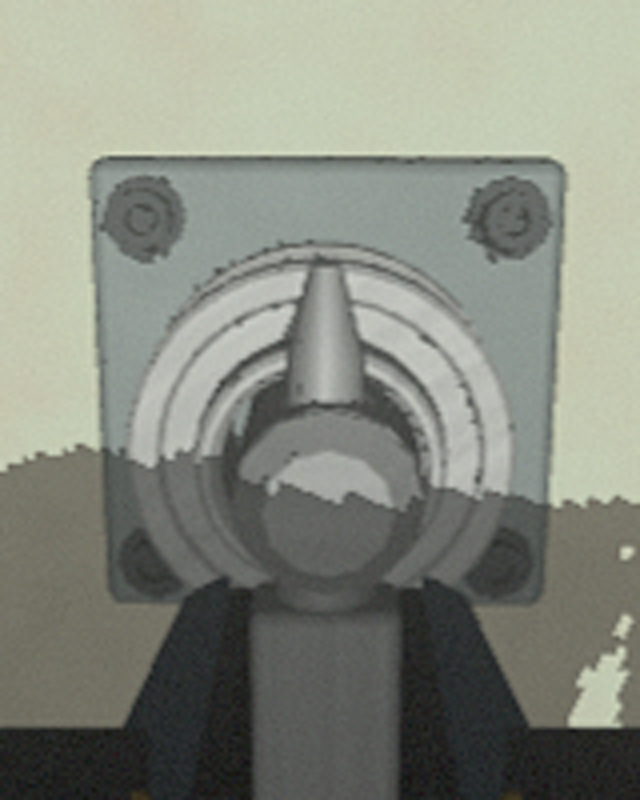

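Call:
servo_tool(
  increments=[
    {"x": -0.5, "y": 1, "z": 0, "ax": 0, "ay": 0, "az": 0, "hand": 0},
    {"x": 0, "y": 0, "z": 0, "ax": 0, "ay": 0, "az": 0, "hand": 0},
  ],
)

```text
time_s: 26.35
position: [617.4, 210.9, 51.4]
tool_rot: [-0.692, 0.694, 0.141, -0.14]
force: [0.2, -1.9, -1.6]
grip_width: 19.6
```

```bash
python3 -c "
from h import *
st(); rel(604.3,240.5,np.radians(112.9))"
```

```text
t 26.35 pos [617.4 210.9  51.4] jawdir deg 22.9 y [ 0.002 -0.001 -1.   ] F [ 0.2 -1.9 -1.6] w 19.6 q [ 0.24  0.71  1.43 -0.    1.   -0.16]
along -32.34 lat 0.57 z 51.4 d [-0.389  0.921] n [0.921 0.389]
```

Call:
servo_tool(
  increments=[
    {"x": -1, "y": 2.5, "z": 0, "ax": 0, "ay": 0, "az": 0, "hand": 0},
    {"x": -1, "y": 2.5, "z": 0, "ax": 0, "ay": 0, "az": 0, "hand": 0},
  ],
)

```text
time_s: 26.55
position: [616.7, 213.2, 51.5]
tool_rot: [-0.691, 0.695, 0.141, -0.139]
force: [5.4, -11.3, -3.8]
grip_width: 19.3
```

```bash
python3 -c "
from h import *
st(); rel(604.3,240.5,np.radians(112.9))"
```

```text
t 26.55 pos [616.7 213.2  51.5] jawdir deg 22.9 y [ 0.004 -0.005 -1.   ] F [  5.4 -11.3  -3.8] w 19.3 q [ 0.24  0.71  1.43 -0.01  1.   -0.15]
along -30.01 lat 0.84 z 51.5 d [-0.389  0.921] n [0.921 0.389]
```

Call:
servo_tool(
  increments=[
    {"x": 0, "y": 0, "z": 0, "ax": 0, "ay": 0, "az": 0, "hand": 0.5},
    {"x": 0, "y": 0, "z": 0, "ax": 0, "ay": 0, "az": 0, "hand": 0.5},
    {"x": 0, "y": 0, "z": 0, "ax": 0, "ay": 0, "az": 0, "hand": 0.5},
    {"x": 0, "y": 0, "z": 10, "ax": 0.005, "ay": 0.004, "az": 0, "hand": 0.5},
    {"x": 0, "y": 0, "z": 20, "ax": 0, "ay": 0, "az": 0, "hand": 0.5},
  ],
)

```text
time_s: 27.05
position: [615.4, 212.9, 80.7]
tool_rot: [0.694, -0.693, -0.139, 0.142]
force: [0.2, 0.3, 0.9]
grip_width: 45.3
```

Call:
servo_tool(
  increments=[
    {"x": 0, "y": 0, "z": 35, "ax": 0, "ay": 0, "az": 0, "hand": 0.5},
    {"x": 0, "y": 0, "z": 40, "ax": 0, "ay": 0, "az": 0, "hand": 0.5},
    {"x": 0, "y": 0, "z": 0, "ax": 0, "ay": 0, "az": 0, "hand": 0.5},
  ],
)

```text
time_s: 27.35
position: [616.1, 213.4, 162.4]
tool_rot: [0.694, -0.692, -0.14, 0.141]
force: [0.6, -0.4, -0.5]
grip_width: 45.6
```

```bash
python3 -c "
from h import *
st(); rel(604.3,240.5,np.radians(112.9))
c=cam('wrist'); save(c,'w31.png',(160,100,480,340),2.5)
overlay(c,stub(604.3,240.5,np.radians(22.9),70)+pin(604.3+12*.389,240.5-12*.921,56,np.radians(112.9),0,0.1),(160,100,480,340),2.5,'w31b.png')"
```

```text
t 27.35 pos [616.1 213.4 162.4] jawdir deg 22.9 y [-0.002  0.003 -1.   ] F [ 0.6 -0.4 -0.5] w 45.6 q [ 0.24  0.58  1.33  0.    1.23 -0.16]
along -29.55 lat 0.34 z 162.4 d [-0.389  0.921] n [0.921 0.389]
```

View pics/w31.png

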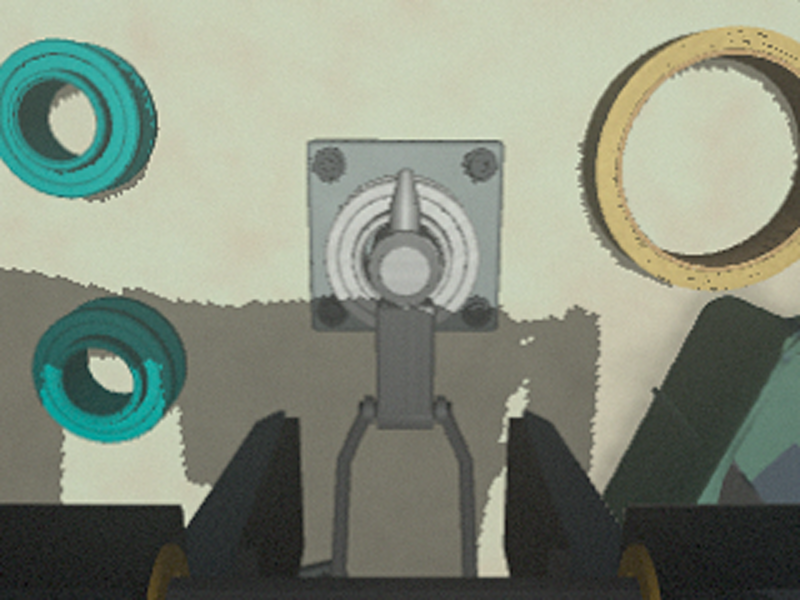

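View pics/w31b.png

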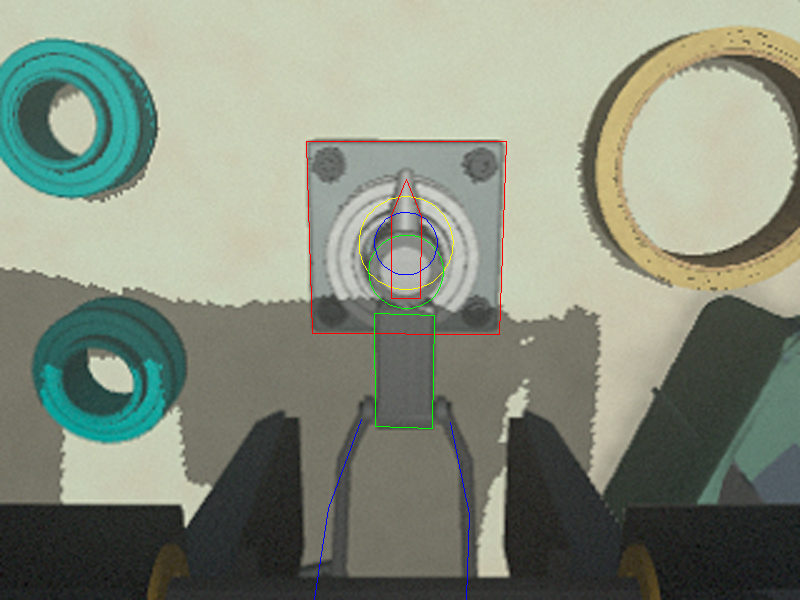

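Call:
servo_tool(
  increments=[
    {"x": 4, "y": -10, "z": 5, "ax": 0, "ay": 0, "az": 0.145, "hand": 0},
    {"x": 4, "y": -10, "z": 5, "ax": 0, "ay": 0, "az": 0.145, "hand": 0},
    {"x": 4, "y": -10, "z": 0, "ax": 0, "ay": 0, "az": 0.145, "hand": 0},
    {"x": 4, "y": -10, "z": 0, "ax": 0, "ay": 0, "az": 0.145, "hand": 0},
    {"x": 4, "y": -10, "z": 0, "ax": 0, "ay": 0, "az": 0.145, "hand": 0},
  ],
)

```text
time_s: 27.9
position: [633.0, 162.7, 168.6]
tool_rot: [0.595, -0.593, -0.38, 0.387]
force: [0.0, 0.8, 0.3]
grip_width: 8.7
```

Call:
servo_tool(
  increments=[
    {"x": 4, "y": -10, "z": 0, "ax": 0, "ay": 0, "az": 0.145, "hand": 0},
    {"x": 4, "y": -10, "z": 0, "ax": 0, "ay": 0, "az": 0.145, "hand": 0},
    {"x": 4, "y": -10, "z": 0, "ax": 0, "ay": 0, "az": 0.145, "hand": 0},
    {"x": 4, "y": -10, "z": 0, "ax": 0, "ay": 0, "az": 0.145, "hand": 0},
    {"x": 4, "y": -8, "z": 0, "ax": 0, "ay": 0, "az": 0.13, "hand": 0},
  ],
)

```text
time_s: 28.4
position: [651.0, 112.3, 164.7]
tool_rot: [0.418, -0.415, -0.566, 0.577]
force: [0.5, -0.3, -1.0]
grip_width: 0.5
```

Call:
servo_tool(
  increments=[
    {"x": 0, "y": 0, "z": 0, "ax": 0, "ay": 0, "az": 0, "hand": 0},
    {"x": 0, "y": 0, "z": 0, "ax": 0, "ay": 0, "az": 0, "hand": 0},
  ],
)

```text
time_s: 28.6
position: [650.4, 111.6, 163.3]
tool_rot: [0.419, -0.414, -0.565, 0.577]
force: [0.1, 0.5, 0.2]
grip_width: 0.3
```

```bash
python3 -c "
from h import *
st(); rel(625.7,191.9,np.radians(112.9))
c=cam('wrist'); save(c,'w32.png',(0,0,640,480),1.25)
s=cam('scene'); save(s,'s32.png',(200,180,360,300),5)"
```

```text
t 28.6 pos [650.4 111.6 163.3] jawdir deg 107.7 y [-0.015 -0.009 -1.   ] F [0.1 0.5 0.2] w 0.3 q [ 0.08  0.6   1.3  -0.01  1.26 -1.79]
along -83.56 lat -8.45 z 163.3 d [-0.389  0.921] n [0.921 0.389]
```

View pics/w32.png

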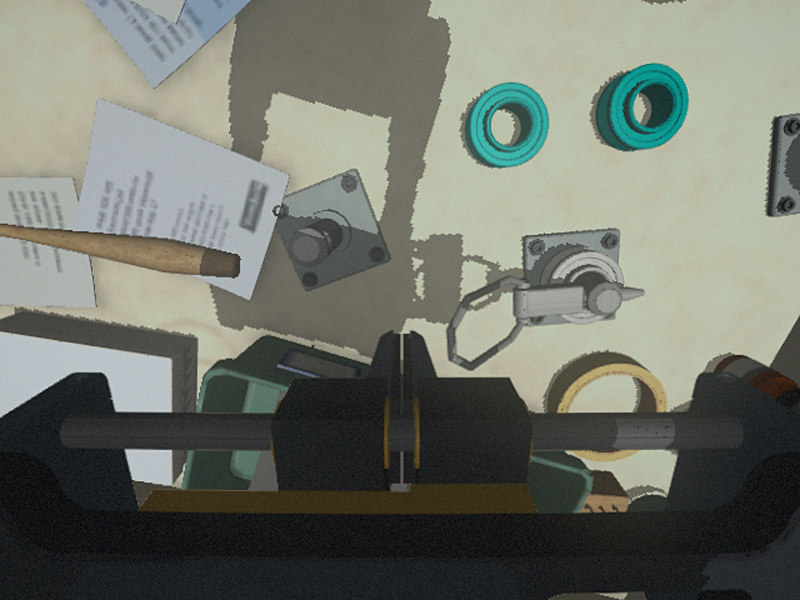

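View pics/s32.png

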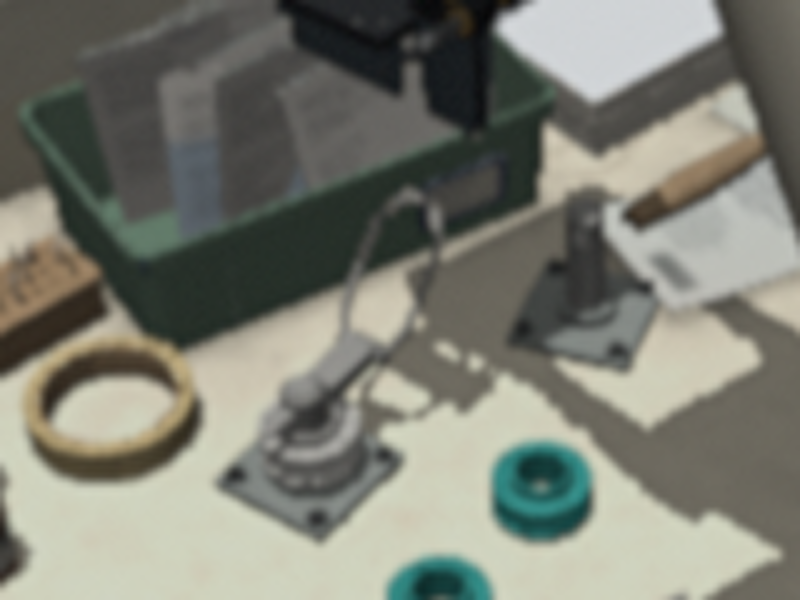

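Call:
servo_tool(
  increments=[
    {"x": 9.5, "y": -1, "z": 0, "ax": 0.009, "ay": -0.015, "az": 0.09, "hand": 0},
    {"x": 0, "y": 0, "z": -10, "ax": 0, "ay": 0, "az": 0, "hand": 0},
    {"x": 0, "y": 0, "z": 0, "ax": 0, "ay": 0, "az": 0, "hand": 0},
  ],
)

```text
time_s: 29.0
position: [659.1, 112.2, 152.5]
tool_rot: [0.392, -0.392, -0.588, 0.589]
force: [-0.2, 0.5, -0.6]
grip_width: 0.4
```

```bash
python3 -c "
from h import *
st(); rel(625.7,191.9,np.radians(112.9))"
```

```text
t 29.0 pos [659.1 112.2 152.5] jawdir deg 112.6 y [-0.001 -0.    -1.   ] F [-0.2  0.5 -0.6] w 0.4 q [ 0.08  0.61  1.3  -0.    1.23 -1.89]
along -86.45 lat -0.26 z 152.5 d [-0.389  0.921] n [0.921 0.389]
```

Call:
servo_tool(
  increments=[
    {"x": 0, "y": -1, "z": -20, "ax": 0, "ay": 0, "az": 0, "hand": 0},
    {"x": 0, "y": -1, "z": -15, "ax": 0, "ay": 0, "az": 0, "hand": 0},
    {"x": 0, "y": 0, "z": -12, "ax": 0, "ay": 0, "az": 0, "hand": 0},
    {"x": 0, "y": 0, "z": 0, "ax": 0, "ay": 0, "az": 0, "hand": 0},
  ],
)

```text
time_s: 29.4
position: [657.6, 111.3, 103.3]
tool_rot: [0.396, -0.395, -0.586, 0.587]
force: [-0.4, 1.4, 0.4]
grip_width: 0.5
```

```bash
python3 -c "
from h import *
st(); rel(625.7,191.9,np.radians(112.9))
c=cam('wrist'); save(c,'w33.png',(160,120,560,400),2)"
```

```text
t 29.4 pos [657.6 111.3 103.3] jawdir deg 112.0 y [-0.002 -0.001 -1.   ] F [-0.4  1.4  0.4] w 0.5 q [ 0.08  0.66  1.35 -0.    1.13 -1.88]
along -86.62 lat -1.99 z 103.3 d [-0.389  0.921] n [0.921 0.389]
```

View pics/w33.png

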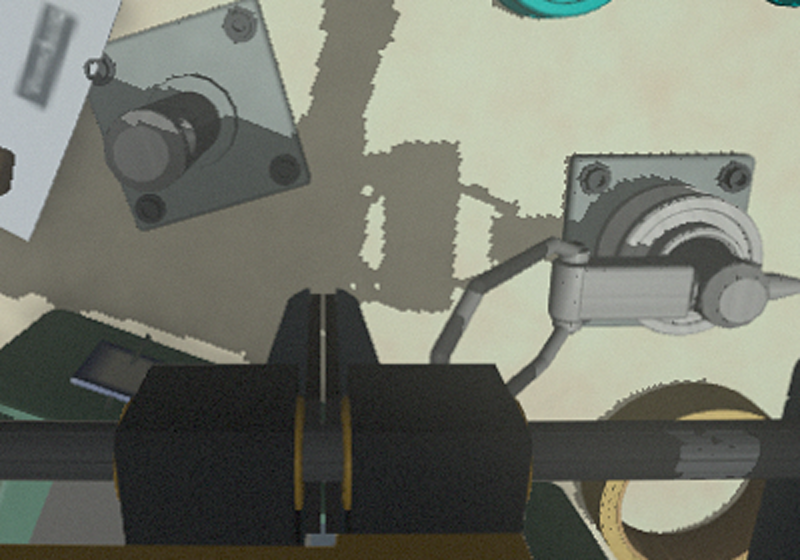

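Call:
servo_tool(
  increments=[
    {"x": -2, "y": 10, "z": 0, "ax": 0, "ay": 0, "az": 0, "hand": 0},
    {"x": -3.5, "y": 9.2, "z": 0, "ax": 0, "ay": 0, "az": 0, "hand": 0},
    {"x": -3.9, "y": 9.2, "z": 0, "ax": 0, "ay": 0, "az": 0, "hand": 0},
    {"x": -3.9, "y": 9.2, "z": 0, "ax": 0, "ay": 0, "az": 0, "hand": 0},
  ],
)

```text
time_s: 29.85
position: [645.4, 151.5, 106.8]
tool_rot: [-0.395, 0.397, 0.586, -0.586]
force: [-0.2, -0.7, 1.2]
grip_width: 0.7
```

```bash
python3 -c "
from h import *
st(); rel(625.7,191.9,np.radians(112.9))
c=cam('wrist'); save(c,'w34.png',(160,120,560,400),2)
s=cam('scene'); save(s,'s34.png',(200,180,360,300),5)"
```

```text
t 29.85 pos [645.4 151.5 106.8] jawdir deg 111.9 y [ 0.003 -0.001 -1.   ] F [-0.2 -0.7  1.2] w 0.7 q [ 0.14  0.65  1.36 -0.    1.13 -1.81]
along -44.88 lat 2.43 z 106.8 d [-0.389  0.921] n [0.921 0.389]
```

View pics/w34.png

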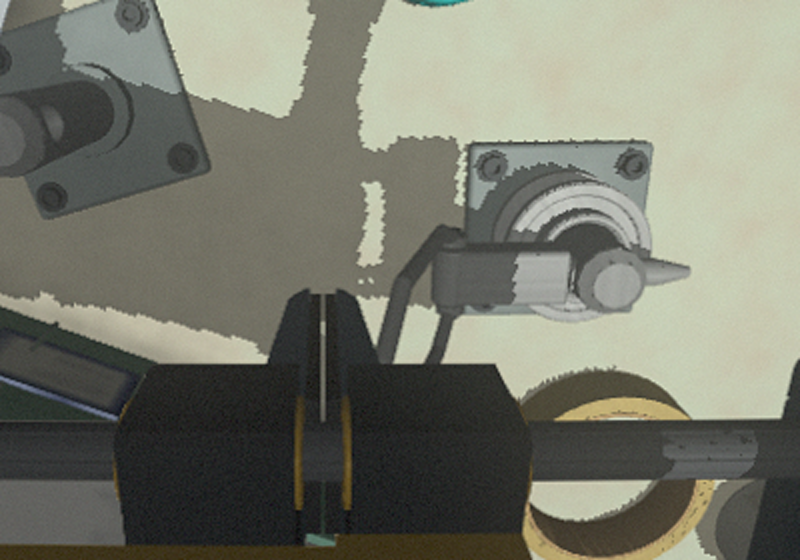

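View pics/s34.png

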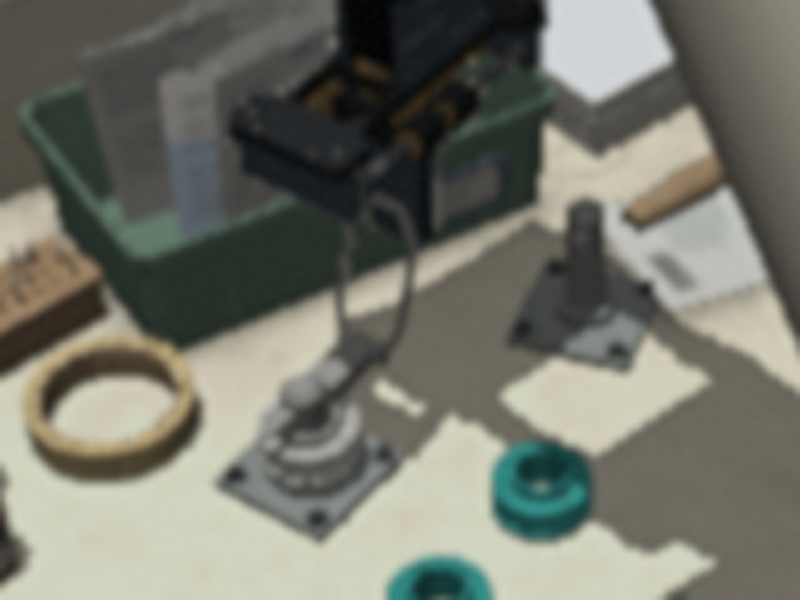

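Call:
servo_tool(
  increments=[
    {"x": -5, "y": 9, "z": -1, "ax": 0, "ay": 0, "az": 0, "hand": 0},
    {"x": -4.2, "y": 9.2, "z": 0, "ax": 0, "ay": 0, "az": 0, "hand": 0},
    {"x": -3.9, "y": 9.2, "z": 0, "ax": 0, "ay": 0, "az": 0, "hand": 0},
    {"x": -3.9, "y": 9.2, "z": 0, "ax": 0, "ay": 0, "az": 0, "hand": 0},
  ],
)

```text
time_s: 30.35
position: [626.7, 190.9, 105.6]
tool_rot: [-0.395, 0.396, 0.586, -0.586]
force: [0.5, 0.2, 0.8]
grip_width: 0.4
```

```bash
python3 -c "
from h import *
st(); rel(625.7,191.9,np.radians(112.9))
c=cam('wrist'); save(c,'w35.png',(160,120,560,400),2)
"
```

```text
t 30.35 pos [626.7 190.9 105.6] jawdir deg 111.9 y [ 0.002 -0.    -1.   ] F [0.5 0.2 0.8] w 0.4 q [ 0.2   0.64  1.38 -0.    1.11 -1.75]
along -1.32 lat 0.52 z 105.6 d [-0.389  0.921] n [0.921 0.389]
```

View pics/w35.png

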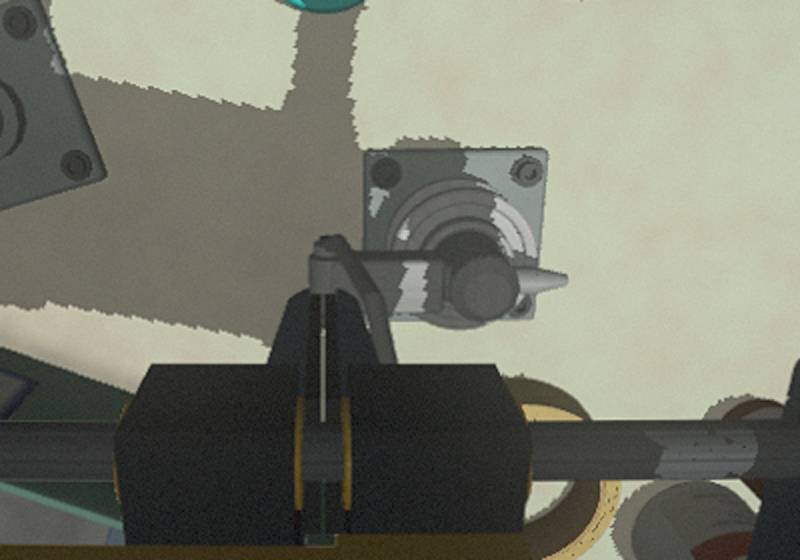

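Call:
servo_tool(
  increments=[
    {"x": -3.9, "y": 9.2, "z": 3, "ax": 0, "ay": 0, "az": 0, "hand": 0},
    {"x": -2, "y": 5, "z": 3, "ax": 0, "ay": 0, "az": 0, "hand": 0},
    {"x": 0, "y": 0, "z": 0, "ax": 0, "ay": 0, "az": 0, "hand": 0},
  ],
)

```text
time_s: 30.7
position: [619.3, 208.5, 112.1]
tool_rot: [-0.395, 0.396, 0.587, -0.586]
force: [-0.1, -0.8, -0.7]
grip_width: 0.3
```

```bash
python3 -c "
from h import *
st(); rel(625.7,191.9,np.radians(112.9))
c=cam('wrist'); save(c,'w36.png',(160,120,560,400),2)
"
```

```text
t 30.7 pos [619.3 208.5 112.1] jawdir deg 112.0 y [ 0.001  0.    -1.   ] F [-0.1 -0.8 -0.7] w 0.3 q [ 0.23  0.64  1.38 -0.    1.12 -1.72]
along 17.77 lat 0.57 z 112.1 d [-0.389  0.921] n [0.921 0.389]
```

View pics/w36.png

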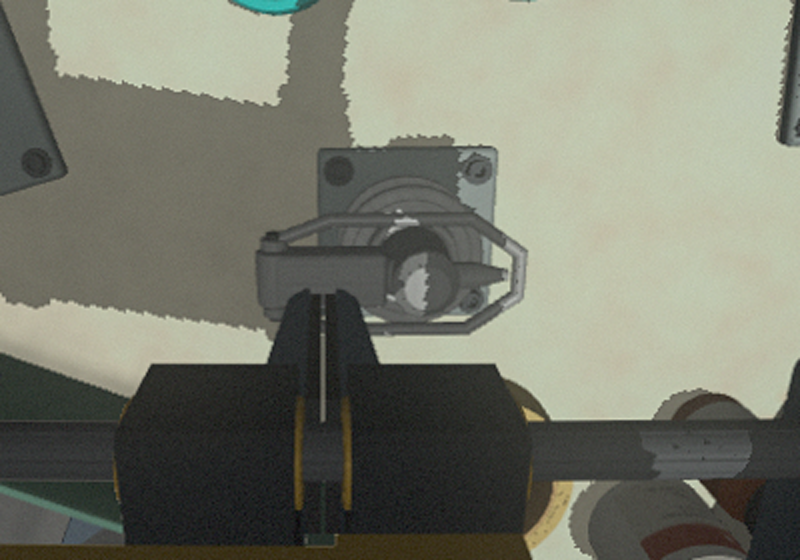

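Call:
servo_tool(
  increments=[
    {"x": 0, "y": 0, "z": 25, "ax": 0, "ay": 0, "az": 0, "hand": 0},
    {"x": 0, "y": 0, "z": 40, "ax": 0, "ay": 0, "az": 0, "hand": 0},
    {"x": -30, "y": -20, "z": 20, "ax": 0, "ay": 0, "az": -0.145, "hand": 1},
    {"x": -30, "y": -20, "z": 0, "ax": 0, "ay": 0, "az": -0.145, "hand": 1},
    {"x": -30, "y": -20, "z": 0, "ax": 0, "ay": 0, "az": -0.145, "hand": 1},
  ],
)

```text
time_s: 31.25
position: [530.2, 146.8, 198.8]
tool_rot: [-0.515, 0.516, 0.486, -0.483]
force: [1.2, 0.5, -0.2]
grip_width: 21.6
```

Call:
servo_tool(
  increments=[
    {"x": -20, "y": -20, "z": 0, "ax": 0, "ay": 0, "az": -0.145, "hand": 1},
    {"x": -20, "y": -20, "z": 0, "ax": 0, "ay": 0, "az": -0.145, "hand": 1},
    {"x": -10, "y": -20, "z": 0, "ax": 0, "ay": 0, "az": -0.145, "hand": 1},
    {"x": -10, "y": -20, "z": 0, "ax": 0, "ay": 0, "az": -0.145, "hand": 1},
    {"x": -10, "y": -20, "z": 0, "ax": 0, "ay": 0, "az": -0.145, "hand": 1},
  ],
)

```text
time_s: 31.75
position: [454.8, 41.7, 200.0]
tool_rot: [-0.655, 0.658, 0.263, -0.261]
force: [-0.9, -0.3, 0.6]
grip_width: 61.6
```

```bash
python3 -c "
from h import *
st()
t=cam('top'); save(t,'t4.png',(140,160,400,340),3)
"
```

```text
t 31.75 pos [454.8  41.7 200. ] jawdir deg 43.5 y [ 0.004 -0.002 -1.   ] F [-0.9 -0.3  0.6] w 61.6 q [-0.04  0.27  1.76 -0.    1.1  -0.8 ]
```

View pics/t4.png

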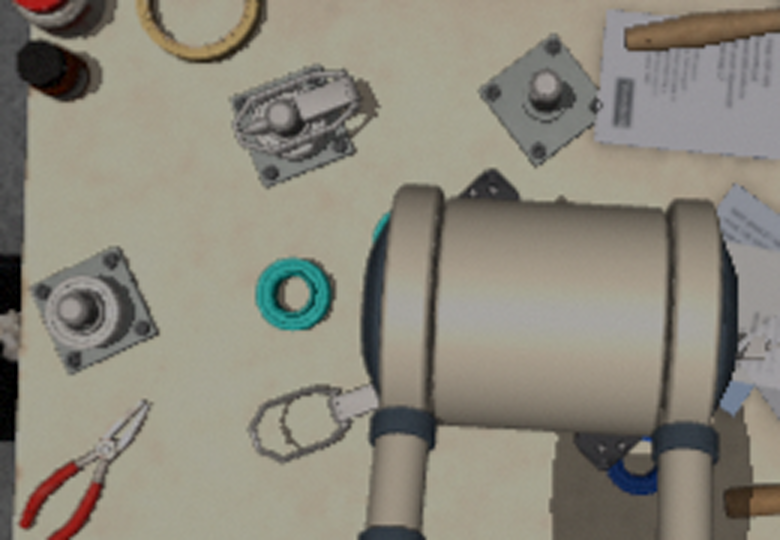

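Call:
servo_tool(
  increments=[
    {"x": 0, "y": -4, "z": 0, "ax": 0, "ay": 0, "az": -0.148, "hand": 1},
    {"x": 0, "y": -4, "z": 0, "ax": 0, "ay": 0, "az": -0.148, "hand": 1},
    {"x": 0, "y": -4, "z": 0, "ax": 0, "ay": 0, "az": -0.148, "hand": 1},
    {"x": 0, "y": -4, "z": 0, "ax": 0, "ay": 0, "az": -0.148, "hand": 1},
    {"x": 0, "y": -4, "z": 0, "ax": 0, "ay": 0, "az": -0.148, "hand": 1},
  ],
)

```text
time_s: 32.3
position: [452.9, 16.1, 200.6]
tool_rot: [-0.705, 0.709, 0.004, -0.003]
force: [0.5, 0.1, 0.0]
grip_width: 91.1
```

Call:
servo_tool(
  increments=[
    {"x": 0, "y": -4, "z": 0, "ax": 0, "ay": 0, "az": -0.148, "hand": 1},
    {"x": 0, "y": -4, "z": 0, "ax": 0, "ay": 0, "az": -0.148, "hand": 1},
    {"x": 0, "y": -4, "z": 0, "ax": 0, "ay": 0, "az": -0.148, "hand": 1},
    {"x": 0, "y": -4, "z": 0, "ax": 0, "ay": 0, "az": -0.148, "hand": 1},
    {"x": 0, "y": -4, "z": 0, "ax": 0, "ay": 0, "az": -0.148, "hand": 1},
  ],
)

```text
time_s: 32.8
position: [453.4, -6.4, 201.1]
tool_rot: [-0.657, 0.661, -0.256, 0.256]
force: [-0.1, 0.6, -0.2]
grip_width: 91.2
```

Call:
servo_tool(
  increments=[
    {"x": 0, "y": -4, "z": 0, "ax": 0, "ay": 0, "az": -0.148, "hand": 1},
    {"x": 0, "y": -4, "z": 0, "ax": 0, "ay": 0, "az": -0.148, "hand": 1},
    {"x": 0, "y": -4, "z": 0, "ax": 0, "ay": 0, "az": -0.148, "hand": 1},
    {"x": 0, "y": -4, "z": 0, "ax": 0, "ay": 0, "az": -0.148, "hand": 1},
    {"x": 0, "y": -4, "z": 0, "ax": 0, "ay": 0, "az": -0.148, "hand": 1},
  ],
)

```text
time_s: 33.3
position: [453.8, -28.8, 201.6]
tool_rot: [-0.517, 0.522, -0.48, 0.479]
force: [-0.1, -1.3, -0.7]
grip_width: 91.3
```

Call:
servo_tool(
  increments=[
    {"x": 0, "y": -4, "z": 0, "ax": 0, "ay": 0, "az": -0.148, "hand": 1},
    {"x": 0, "y": -4, "z": 0, "ax": 0, "ay": 0, "az": -0.148, "hand": 1},
    {"x": 0, "y": -4, "z": 0, "ax": 0, "ay": 0, "az": -0.148, "hand": 1},
    {"x": 0, "y": -4, "z": 0, "ax": 0, "ay": 0, "az": -0.148, "hand": 1},
    {"x": 0, "y": -4, "z": 0, "ax": 0, "ay": 0, "az": -0.148, "hand": 1},
  ],
)

```text
time_s: 33.8
position: [454.1, -51.4, 202.0]
tool_rot: [0.306, -0.31, 0.637, -0.636]
force: [0.2, -0.4, -0.6]
grip_width: 91.3
```

```bash
python3 -c "
from h import *
st()
c=cam('wrist'); save(c,'w37.png')
"
```

```text
t 33.8 pos [454.1 -51.4 202. ] jawdir deg -128.4 y [-0.005 -0.001 -1.   ] F [ 0.2 -0.4 -0.6] w 91.3 q [-0.24  0.28  1.75 -0.    1.12  2.  ]
```

View pics/w37.png

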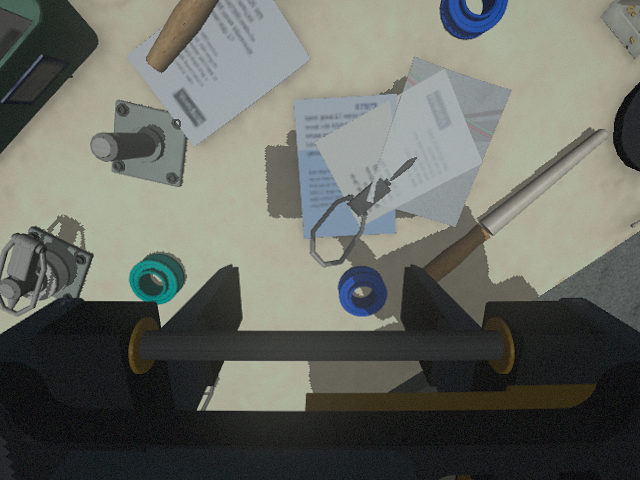

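```bash
python3 -c "
from h import *
st()
c=cam('wrist')
a=at(c,416,158,7);b=at(c,356,206,10); print(a,b,np.degrees(np.arctan2(a[1]-b[1],a[0]-b[0])))
d=(a-b)/np.linalg.norm(a-b); o=a-40*d
overlay(c,pin(o[0],o[1],7,np.arctan2(d[1],d[0])),(290,130,450,290),4.5,'w38.png'); print(o)
"
```

```text
t 33.85 pos [454.2 -51.9 202. ] jawdir deg -129.0 y [-0.005 -0.001 -1.   ] F [ 0.8 -0.6 -0.2] w 91.6 q [-0.24  0.28  1.75 -0.    1.12  2.01]
[ 437.42126815 -171.80825506    7.        ] [436.9243689  -90.20935092  10.        ] -89.65109975355716
[ 437.17785578 -131.83600141    8.46958788]
```

View pics/w38.png

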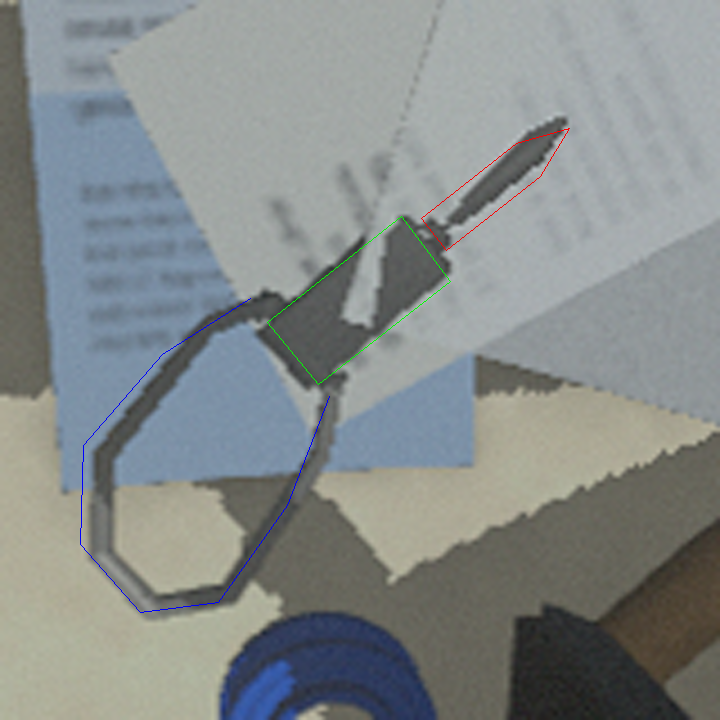

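Call:
servo_tool(
  increments=[
    {"x": -2, "y": -8, "z": 0, "ax": 0, "ay": -0.005, "az": -0.145, "hand": 1},
    {"x": -2, "y": -8, "z": 0, "ax": 0, "ay": 0, "az": -0.145, "hand": 1},
    {"x": -2, "y": -8, "z": -15, "ax": 0, "ay": 0, "az": -0.145, "hand": 1},
    {"x": -2, "y": -8, "z": -15, "ax": 0, "ay": 0, "az": -0.145, "hand": 1},
    {"x": -2, "y": -8, "z": -15, "ax": 0, "ay": 0, "az": -0.145, "hand": 1},
  ],
)

```text
time_s: 34.4
position: [445.5, -92.7, 157.8]
tool_rot: [-0.066, 0.063, -0.703, 0.705]
force: [0.8, 0.3, -0.1]
grip_width: 91.1
```

Call:
servo_tool(
  increments=[
    {"x": -2, "y": -8, "z": -15, "ax": 0, "ay": 0, "az": -0.12, "hand": 1},
    {"x": 0, "y": 0, "z": -15, "ax": 0, "ay": 0, "az": 0, "hand": 1},
    {"x": 0, "y": 0, "z": 0, "ax": 0, "ay": 0, "az": 0, "hand": 1},
    {"x": 0, "y": 0, "z": 0, "ax": 0, "ay": 0, "az": 0, "hand": 1},
  ],
)

```text
time_s: 34.8
position: [442.6, -101.6, 125.9]
tool_rot: [-0.025, 0.024, -0.706, 0.708]
force: [0.9, 0.1, 0.7]
grip_width: 91.1
```

```bash
python3 -c "
from h import *
st()
c=cam('wrist')
overlay(c,pin(437,-132,7,np.radians(-88.5)),(220,90,420,340),3,'w39.png')
"
```

```text
t 34.8 pos [ 442.6 -101.6  125.9] jawdir deg -176.0 y [ 0.002 -0.003 -1.   ] F [0.9 0.1 0.7] w 91.1 q [-0.36  0.38  1.86 -0.    0.89  2.72]
```

View pics/w39.png

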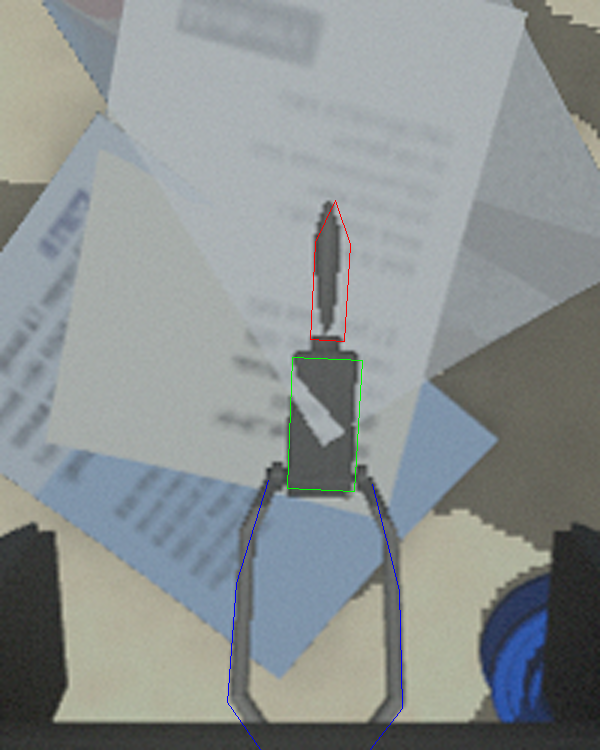

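Call:
servo_tool(
  increments=[
    {"x": -4, "y": -5, "z": -30, "ax": 0.003, "ay": 0.002, "az": -0.03, "hand": 0.7},
    {"x": -2, "y": -4, "z": -35, "ax": 0, "ay": 0, "az": 0, "hand": 0.7},
    {"x": 0, "y": 0, "z": -20, "ax": 0, "ay": 0, "az": 0, "hand": 0.7},
    {"x": 0, "y": 0, "z": 0, "ax": 0, "ay": 0, "az": 0, "hand": 0.7},
  ],
)

```text
time_s: 35.25
position: [440.2, -111.5, 42.5]
tool_rot: [-0.02, 0.014, -0.706, 0.708]
force: [-1.5, 0.2, -0.2]
grip_width: 64.6
```

```bash
python3 -c "
from h import *
st()
c=cam('wrist')
overlay(c,pin(437.3,-132,7,np.radians(-88)),(190,90,450,340),2.6,'w40.png')
"
```

```text
t 35.25 pos [ 440.2 -111.5   42.5] jawdir deg -177.3 y [ 0.009 -0.003 -1.   ] F [-1.5  0.2 -0.2] w 64.6 q [-0.38  0.53  1.95 -0.    0.65  2.71]
```

View pics/w40.png

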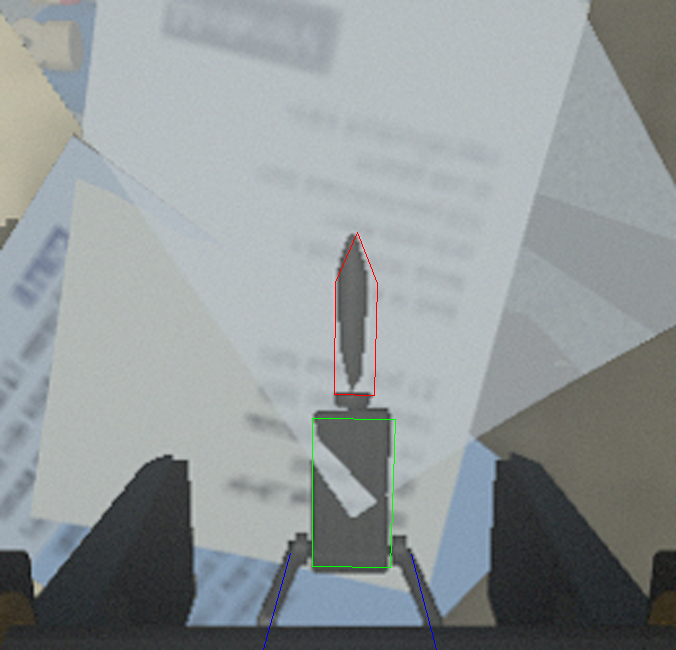

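Call:
servo_tool(
  increments=[
    {"x": -3, "y": 0.5, "z": -14, "ax": 0.003, "ay": 0.009, "az": 0, "hand": 0.6},
    {"x": 0, "y": 0, "z": -8, "ax": 0, "ay": 0, "az": 0, "hand": 0.6},
    {"x": 0, "y": 0, "z": 0, "ax": 0, "ay": 0, "az": 0, "hand": 0.6},
  ],
)

```text
time_s: 35.6
position: [439.6, -111.5, 23.1]
tool_rot: [-0.019, 0.016, -0.706, 0.708]
force: [-0.6, -0.0, -0.4]
grip_width: 55.0
```

```bash
python3 -c "
from h import *
st()
"
```

```text
t 35.6 pos [ 439.6 -111.5   23.1] jawdir deg -177.2 y [ 0.005 -0.003 -1.   ] F [-0.6 -0.  -0.4] w 55.0 q [-0.38  0.57  1.96 -0.    0.61  2.71]
```

Call:
servo_tool(
  increments=[
    {"x": -3, "y": 0.5, "z": -7, "ax": 0.003, "ay": 0.005, "az": 0, "hand": 0.6},
    {"x": 0, "y": 0, "z": -5, "ax": 0, "ay": 0, "az": 0, "hand": 0.6},
    {"x": 0, "y": 0, "z": -4, "ax": 0, "ay": 0, "az": 0, "hand": 0.6},
    {"x": 0, "y": 0, "z": 0, "ax": 0, "ay": 0, "az": 0, "hand": 0.6},
  ],
)

```text
time_s: 36.0
position: [437.0, -111.1, 6.7]
tool_rot: [0.018, -0.017, 0.707, -0.707]
force: [0.2, 0.1, 0.3]
grip_width: 54.5
```

```bash
python3 -c "
from h import *
st()
c=cam('wrist')
overlay(c,pin(438,-132,7,np.radians(-87.5)),(190,90,450,340),2.6,'w41.png')
"
```

```text
t 36.0 pos [ 437.  -111.1    6.7] jawdir deg -177.1 y [ 0.001  0.    -1.   ] F [0.2 0.1 0.3] w 54.5 q [-0.38  0.61  1.97  0.    0.57  2.71]
```

View pics/w41.png

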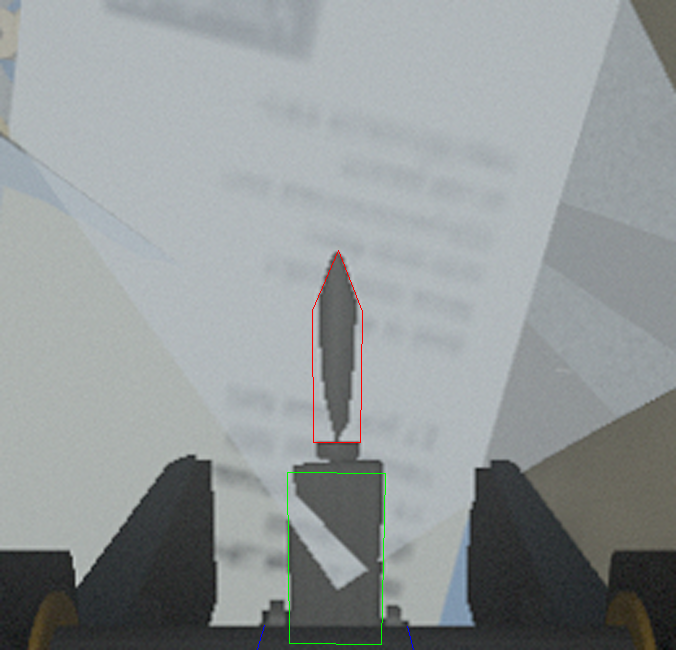

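Call:
servo_tool(
  increments=[
    {"x": 0, "y": 0, "z": -4.5, "ax": 0, "ay": 0, "az": -0.005, "hand": 0.5},
    {"x": 0, "y": 0, "z": 0, "ax": 0, "ay": 0, "az": 0, "hand": 0.4},
    {"x": 0, "y": 0, "z": 0, "ax": 0, "ay": 0, "az": 0, "hand": 0},
    {"x": 0, "y": 0, "z": 0, "ax": 0, "ay": 0, "az": 0, "hand": 0},
    {"x": 0, "y": 0, "z": 0, "ax": 0, "ay": 0, "az": 0, "hand": 0},
  ],
)

```text
time_s: 36.55
position: [437.4, -111.3, 2.4]
tool_rot: [-0.016, 0.015, -0.707, 0.707]
force: [-0.1, -0.4, -1.6]
grip_width: 19.8
```

Call:
servo_tool(
  increments=[
    {"x": 0, "y": 0, "z": 0, "ax": 0, "ay": 0, "az": 0, "hand": 0},
    {"x": 0, "y": 0, "z": 0, "ax": 0, "ay": 0, "az": 0, "hand": 0},
    {"x": 0, "y": 0, "z": 0, "ax": 0, "ay": 0, "az": 0, "hand": 0},
  ],
)

```text
time_s: 36.85
position: [437.3, -111.2, 2.4]
tool_rot: [-0.016, 0.015, -0.707, 0.707]
force: [0.5, 0.3, -1.8]
grip_width: 19.7
```

```bash
python3 -c "
from h import *
st()
c=cam('wrist')
overlay(c,pin(438,-132,7,np.radians(-87.5)),(190,90,450,340),2.6,'w42.png')
"
```

```text
t 36.85 pos [ 437.3 -111.2    2.4] jawdir deg -177.4 y [ 0.002 -0.    -1.   ] F [ 0.5  0.3 -1.8] w 19.7 q [-0.38  0.62  1.97  0.    0.55  2.71]
```

View pics/w42.png

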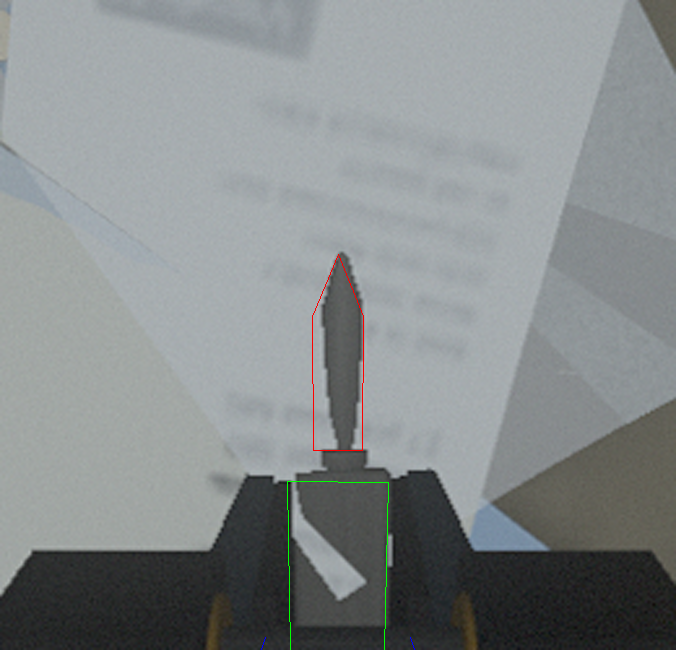

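Call:
servo_tool(
  increments=[
    {"x": 0, "y": 0, "z": 15, "ax": 0, "ay": 0, "az": 0, "hand": 0},
    {"x": 0, "y": 0, "z": 35, "ax": 0, "ay": 0, "az": 0, "hand": 0},
    {"x": 0, "y": 0, "z": 40, "ax": 0, "ay": 0, "az": 0, "hand": 0},
    {"x": 0, "y": 10, "z": 40, "ax": 0, "ay": 0, "az": 0.1, "hand": 0},
    {"x": 3, "y": 17, "z": 20, "ax": 0, "ay": 0, "az": 0.145, "hand": 0},
  ],
)

```text
time_s: 37.4
position: [437.5, -83.9, 155.1]
tool_rot: [0.101, -0.105, 0.7, -0.699]
force: [0.2, -0.4, -2.0]
grip_width: 19.7
```

Call:
servo_tool(
  increments=[
    {"x": 3, "y": 17, "z": 0, "ax": 0, "ay": 0, "az": 0.145, "hand": 0},
    {"x": 3, "y": 17, "z": 0, "ax": 0, "ay": 0, "az": 0.145, "hand": 0},
    {"x": 3, "y": 17, "z": 0, "ax": 0, "ay": 0, "az": 0.145, "hand": 0},
    {"x": 3, "y": 17, "z": 0, "ax": 0, "ay": 0, "az": 0.145, "hand": 0},
    {"x": 3, "y": 17, "z": 0, "ax": 0, "ay": 0, "az": 0.145, "hand": 0},
  ],
)

```text
time_s: 37.9
position: [454.0, 3.7, 159.4]
tool_rot: [-0.353, 0.352, -0.612, 0.614]
force: [-0.7, -0.0, -0.8]
grip_width: 19.8
```

Call:
servo_tool(
  increments=[
    {"x": 3, "y": 17, "z": 0, "ax": 0, "ay": 0, "az": 0.145, "hand": 0},
    {"x": 3, "y": 17, "z": 0, "ax": 0, "ay": 0, "az": 0.145, "hand": 0},
    {"x": 3, "y": 17, "z": 0, "ax": 0, "ay": 0, "az": 0.145, "hand": 0},
    {"x": 3, "y": 17, "z": 0, "ax": 0, "ay": 0, "az": 0.145, "hand": 0},
    {"x": 3, "y": 17, "z": 0, "ax": 0, "ay": 0, "az": 0.145, "hand": 0},
  ],
)

```text
time_s: 38.4
position: [468.2, 92.5, 159.1]
tool_rot: [0.553, -0.552, 0.441, -0.442]
force: [-0.1, -0.8, -1.8]
grip_width: 19.6
```

Call:
servo_tool(
  increments=[
    {"x": 3, "y": 17, "z": 0, "ax": 0, "ay": 0, "az": 0.145, "hand": 0},
    {"x": 3, "y": 17, "z": 0, "ax": 0, "ay": 0, "az": 0.145, "hand": 0},
    {"x": 3, "y": 17, "z": 0, "ax": 0, "ay": 0, "az": 0.145, "hand": 0},
    {"x": 3, "y": 17, "z": 0, "ax": 0, "ay": 0, "az": 0.145, "hand": 0},
    {"x": 3, "y": 17, "z": 0, "ax": 0, "ay": 0, "az": 0.145, "hand": 0},
  ],
)

```text
time_s: 38.9
position: [482.2, 181.1, 158.6]
tool_rot: [0.676, -0.675, 0.209, -0.208]
force: [-0.8, 0.6, -1.6]
grip_width: 19.6
```

```bash
python3 -c "
from h import *
st()"
```

```text
t 38.9 pos [482.2 181.1 158.6] jawdir deg -34.3 y [-0.     0.001 -1.   ] F [-0.8  0.6 -1.6] w 19.6 q [0.24 0.41 1.68 0.   1.05 0.84]
```

Call:
servo_tool(
  increments=[
    {"x": 2.4, "y": 15, "z": 0, "ax": 0, "ay": 0, "az": 0.14, "hand": 0},
    {"x": 2.4, "y": 15, "z": 0, "ax": 0, "ay": 0, "az": 0.14, "hand": 0},
    {"x": 2.4, "y": 15, "z": 0, "ax": 0, "ay": 0, "az": 0.14, "hand": 0},
    {"x": 2.4, "y": 15, "z": 0, "ax": 0, "ay": 0, "az": 0.14, "hand": 0},
    {"x": 2.4, "y": 15, "z": 0, "ax": 0, "ay": 0, "az": 0.14, "hand": 0},
  ],
)

```text
time_s: 39.4
position: [493.1, 259.3, 157.8]
tool_rot: [-0.705, 0.706, 0.046, -0.048]
force: [0.1, -0.3, -1.0]
grip_width: 19.4
```

Call:
servo_tool(
  increments=[
    {"x": 2.4, "y": 15, "z": -10, "ax": 0, "ay": 0, "az": 0.14, "hand": 0},
    {"x": 2.4, "y": 12, "z": -10, "ax": 0, "ay": 0, "az": 0.12, "hand": 0},
    {"x": 0, "y": 5, "z": 0, "ax": 0, "ay": 0, "az": 0.07, "hand": 0},
    {"x": 0, "y": 0, "z": 0, "ax": 0, "ay": 0, "az": 0, "hand": 0},
  ],
)

```text
time_s: 39.8
position: [497.4, 294.2, 136.5]
tool_rot: [-0.686, 0.687, 0.168, -0.17]
force: [0.1, 0.3, -0.6]
grip_width: 19.7
```

```bash
python3 -c "
from h import *
st(); rel(457,391,np.radians(117.2))
c=cam('wrist'); save(c,'w43.png',(160,60,480,330),2.4)"
```

```text
t 39.8 pos [497.4 294.2 136.5] jawdir deg 27.6 y [-0.003 -0.002 -1.   ] F [ 0.1  0.3 -0.6] w 19.7 q [ 0.43  0.52  1.55 -0.    1.08 -0.05]
along -104.59 lat -8.32 z 136.5 d [-0.457  0.889] n [0.889 0.457]
```

View pics/w43.png

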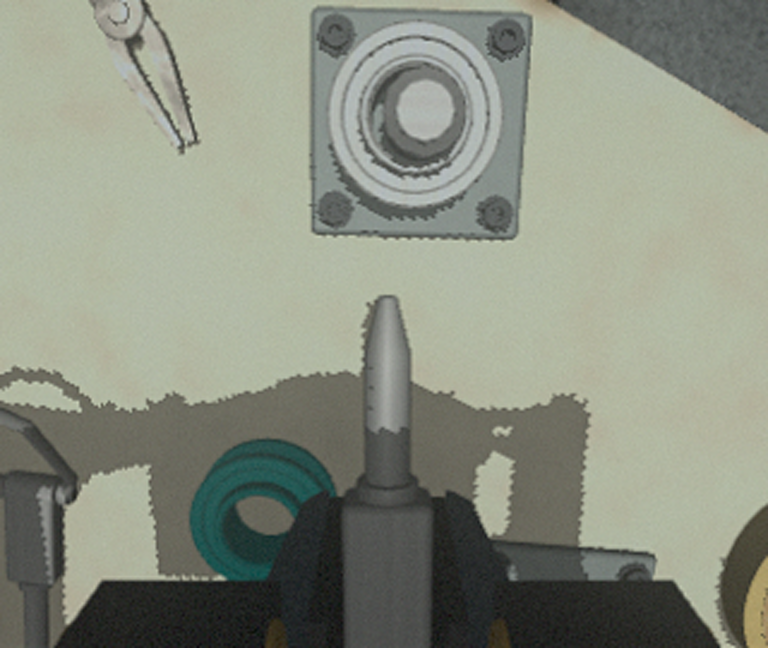

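```bash
python3 -c "
from h import *
from scipy.optimize import least_squares
c=cam('wrist'); st()
px=np.array([(313,8),(532,15),(518,240),(311,235)])/2.4+[160,60]
def f(p):
    a=p[2]+np.pi/4+np.arange(4)*np.pi/2
    r=37.3*np.sqrt(2)
    P=np.array([proj(c,(p[0]+r*np.cos(t),p[1]+r*np.sin(t),8)) for t in a])
    return np.concatenate([q-P[np.argmin(np.linalg.norm(P-q,axis=1))] for q in px])
r=least_squares(f,[457,391,np.radians(27)]); print(r.x[:2],np.degrees(r.x[2]),f(r.x).round(2))
rel(r.x[0],r.x[1],r.x[2]+np.pi/2)
"
```

```text
t 39.9 pos [497.4 293.5 136.7] jawdir deg 27.4 y [-0.003 -0.002 -1.   ] F [ 0.3  0.5 -1.5] w 19.7 q [ 0.43  0.51  1.55 -0.    1.08 -0.05]
[458.03638711 390.03941742] 26.012997840762075 [ 0.2  -0.36 -0.15 -0.15  0.47  0.15 -0.51  0.45]
along -104.04 lat -6.94 z 136.7 d [-0.439  0.899] n [0.899 0.439]
```

Call:
servo_tool(
  increments=[
    {"x": 0, "y": 8, "z": -20, "ax": 0.002, "ay": -0.003, "az": -0.025, "hand": 0},
    {"x": 1, "y": 8, "z": -25, "ax": 0, "ay": 0, "az": 0, "hand": 0},
    {"x": 0, "y": 0, "z": -15, "ax": 0, "ay": 0, "az": 0, "hand": 0},
    {"x": 0, "y": 0, "z": 0, "ax": 0, "ay": 0, "az": 0, "hand": 0},
  ],
)

```text
time_s: 40.3
position: [499.3, 308.3, 76.5]
tool_rot: [0.69, -0.69, -0.155, 0.153]
force: [-0.1, 0.2, -1.0]
grip_width: 19.4
```

```bash
python3 -c "
from h import *
st(); rel(458,390,np.radians(116))"
```

```text
t 40.3 pos [499.3 308.3  76.5] jawdir deg 25.2 y [ 0.003  0.001 -1.   ] F [-0.1  0.2 -1. ] w 19.4 q [ 0.45  0.6   1.59 -0.    0.95  0.01]
along -91.5 lat 1.33 z 76.5 d [-0.438  0.899] n [0.899 0.438]
```

Call:
servo_tool(
  increments=[
    {"x": 0, "y": 0, "z": -14, "ax": 0, "ay": 0.003, "az": 0.014, "hand": 0},
    {"x": 0, "y": 0, "z": -8, "ax": 0, "ay": 0, "az": 0, "hand": 0},
    {"x": 0, "y": 0, "z": 0, "ax": 0, "ay": 0, "az": 0, "hand": 0},
    {"x": 0, "y": 0, "z": 0, "ax": 0, "ay": 0, "az": 0, "hand": 0},
  ],
)

```text
time_s: 40.7
position: [500.2, 307.7, 54.6]
tool_rot: [0.69, -0.689, -0.159, 0.158]
force: [0.4, -0.0, -1.4]
grip_width: 19.7
```

```bash
python3 -c "
from h import *
st(); rel(458,390,np.radians(116))
c=cam('wrist'); save(c,'w44.png',(240,60,400,260),4)"
```

```text
t 40.7 pos [500.2 307.7  54.6] jawdir deg 25.9 y [ 0.001  0.002 -1.   ] F [ 0.4 -0.  -1.4] w 19.7 q [ 0.45  0.63  1.6   0.    0.9  -0.  ]
along -92.49 lat 1.86 z 54.6 d [-0.438  0.899] n [0.899 0.438]
```

View pics/w44.png

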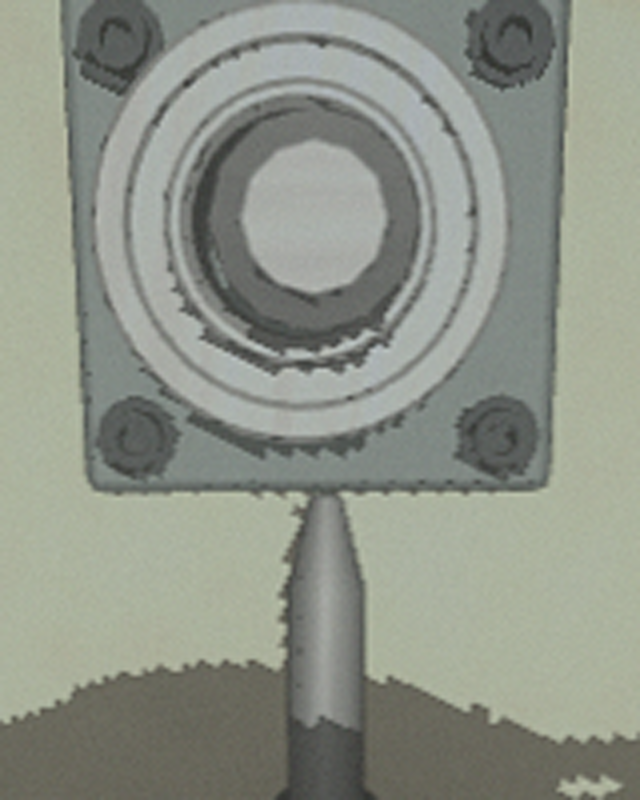

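Call:
servo_tool(
  increments=[
    {"x": -1.2, "y": -0.5, "z": -3, "ax": -0.002, "ay": 0.001, "az": 0, "hand": 0},
    {"x": 0, "y": 0, "z": 0, "ax": 0, "ay": 0, "az": 0, "hand": 0},
    {"x": 0, "y": 0, "z": 0, "ax": 0, "ay": 0, "az": 0, "hand": 0},
  ],
)

```text
time_s: 41.05
position: [499.5, 307.4, 52.5]
tool_rot: [-0.689, 0.689, 0.159, -0.158]
force: [-0.2, -0.4, -1.3]
grip_width: 19.9
```

```bash
python3 -c "
from h import *
st(); rel(458,390,np.radians(116))"
```

```text
t 41.05 pos [499.5 307.4  52.5] jawdir deg 25.9 y [ 0.002  0.    -1.   ] F [-0.2 -0.4 -1.3] w 19.9 q [ 0.45  0.64  1.6  -0.    0.9  -0.  ]
along -92.41 lat 1.05 z 52.5 d [-0.438  0.899] n [0.899 0.438]
```

Advancing 18 mm along d = (-0.438, 0.899), then checking.

Call:
servo_tool(
  increments=[
    {"x": -4.3, "y": 8, "z": -1, "ax": 0, "ay": 0.002, "az": 0, "hand": 0},
    {"x": -4, "y": 7.5, "z": 0, "ax": 0, "ay": 0, "az": 0, "hand": 0},
    {"x": 0, "y": 0, "z": 0, "ax": 0, "ay": 0, "az": 0, "hand": 0},
  ],
)

```text
time_s: 41.35
position: [490.5, 324.4, 51.8]
tool_rot: [0.689, -0.689, -0.158, 0.158]
force: [-0.4, 0.8, -0.8]
grip_width: 19.7
```

```bash
python3 -c "
from h import *
st(); rel(458,390,np.radians(116))
c=cam('wrist'); save(c,'w45.png',(240,80,400,280),4)"
```

```text
t 41.35 pos [490.5 324.4  51.8] jawdir deg 25.9 y [-0.     0.001 -1.   ] F [-0.4  0.8 -0.8] w 19.7 q [0.48 0.64 1.6  0.   0.9  0.03]
along -73.19 lat 0.5 z 51.8 d [-0.438  0.899] n [0.899 0.438]
```

View pics/w45.png

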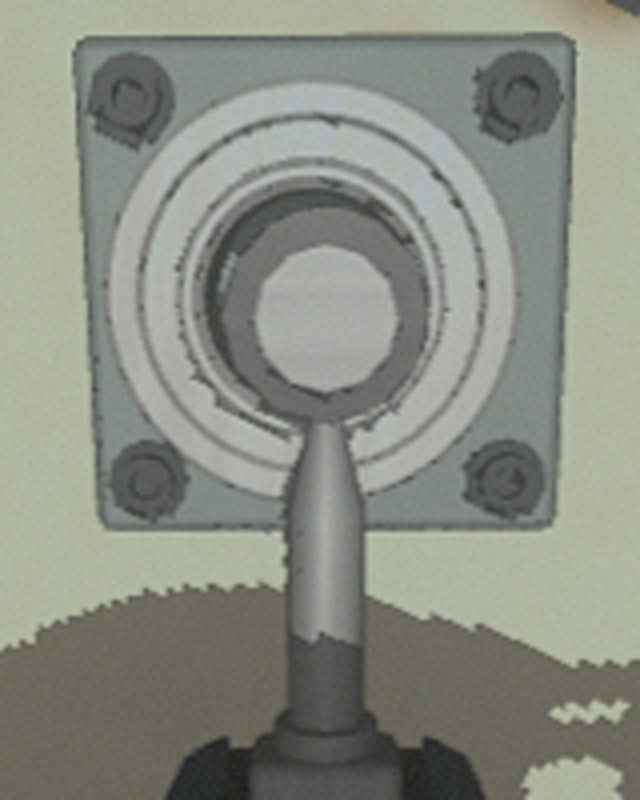

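Call:
servo_tool(
  increments=[
    {"x": -2.2, "y": 4.6, "z": -0.5, "ax": 0, "ay": 0, "az": 0, "hand": 0},
    {"x": -2, "y": 4.6, "z": 0, "ax": 0, "ay": 0, "az": 0, "hand": 0},
    {"x": -2, "y": 4.6, "z": 0, "ax": 0, "ay": 0, "az": 0, "hand": 0},
  ],
)

```text
time_s: 41.7
position: [484.2, 338.6, 51.2]
tool_rot: [0.689, -0.689, -0.158, 0.158]
force: [0.4, 0.5, -1.5]
grip_width: 20.2
```

```bash
python3 -c "
from h import *
st(); rel(458,390,np.radians(116))
c=cam('wrist'); save(c,'w46.png',(240,80,400,280),4)"
```

```text
t 41.7 pos [484.2 338.6  51.2] jawdir deg 25.8 y [-0.  0. -1.] F [ 0.4  0.5 -1.5] w 20.2 q [0.51 0.64 1.59 0.   0.91 0.06]
along -57.68 lat 1.02 z 51.2 d [-0.438  0.899] n [0.899 0.438]
```

View pics/w46.png

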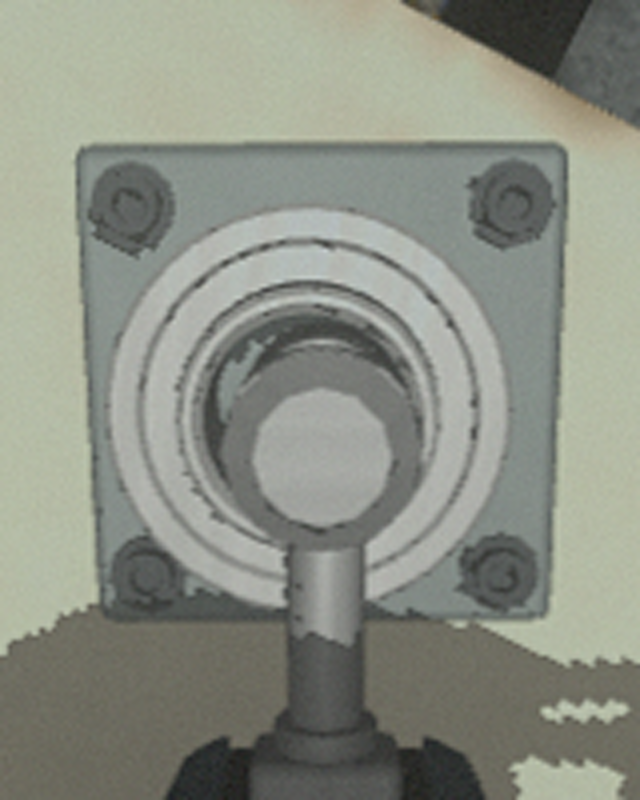

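In the hole with no force. Continuing.

Call:
servo_tool(
  increments=[
    {"x": -3, "y": 5.8, "z": 0, "ax": 0, "ay": 0, "az": 0, "hand": 0},
    {"x": -2.8, "y": 5.8, "z": 0, "ax": 0, "ay": 0, "az": 0, "hand": 0},
    {"x": -2, "y": 4, "z": 0, "ax": 0, "ay": 0, "az": 0, "hand": 0},
  ],
)

```text
time_s: 42.05
position: [475.6, 356.0, 51.2]
tool_rot: [0.689, -0.689, -0.158, 0.158]
force: [0.1, -0.1, -2.1]
grip_width: 19.7
```

```bash
python3 -c "
from h import *
st(); rel(458,390,np.radians(116))"
```

```text
t 42.05 pos [475.6 356.   51.2] jawdir deg 25.8 y [-0.     0.001 -1.   ] F [ 0.1 -0.1 -2.1] w 19.7 q [0.54 0.65 1.58 0.   0.91 0.09]
along -38.27 lat 0.88 z 51.2 d [-0.438  0.899] n [0.899 0.438]
```

Call:
servo_tool(
  increments=[
    {"x": -1.8, "y": 3.6, "z": 0, "ax": 0, "ay": 0, "az": 0, "hand": 0},
    {"x": -1.3, "y": 2.7, "z": 0, "ax": 0, "ay": 0, "az": 0, "hand": 0},
  ],
)

```text
time_s: 42.25
position: [472.5, 362.1, 51.2]
tool_rot: [-0.689, 0.69, 0.159, -0.158]
force: [14.0, -24.0, -0.2]
grip_width: 19.6
```

```bash
python3 -c "
from h import *
st(); rel(458,390,np.radians(116))"
```

```text
t 42.25 pos [472.5 362.1  51.2] jawdir deg 25.9 y [ 0.001 -0.001 -1.   ] F [ 14.  -24.   -0.2] w 19.6 q [ 0.55  0.65  1.58 -0.    0.91  0.1 ]
along -31.45 lat 0.78 z 51.2 d [-0.438  0.899] n [0.899 0.438]
```

Call:
servo_tool(
  increments=[
    {"x": 0, "y": 0, "z": 0, "ax": 0, "ay": 0, "az": 0, "hand": 0.5},
    {"x": 0, "y": 0, "z": 0, "ax": 0, "ay": 0, "az": 0, "hand": 0.5},
    {"x": 0, "y": 0, "z": 0, "ax": 0, "ay": 0, "az": 0, "hand": 0.5},
    {"x": 0, "y": 0, "z": 10, "ax": 0, "ay": 0, "az": 0, "hand": 0.5},
    {"x": 0, "y": 0, "z": 20, "ax": 0, "ay": 0, "az": 0, "hand": 0.5},
  ],
)

```text
time_s: 42.75
position: [471.2, 361.7, 80.6]
tool_rot: [-0.688, 0.69, 0.157, -0.16]
force: [0.2, -0.1, 0.6]
grip_width: 45.3
```

Call:
servo_tool(
  increments=[
    {"x": 0, "y": 0, "z": 35, "ax": 0, "ay": 0, "az": 0, "hand": 0.5},
    {"x": 0, "y": 0, "z": 40, "ax": 0, "ay": 0, "az": 0, "hand": 0.5},
    {"x": 0, "y": 0, "z": 0, "ax": 0, "ay": 0, "az": 0, "hand": 0.5},
  ],
)

```text
time_s: 43.05
position: [471.7, 362.2, 162.1]
tool_rot: [-0.689, 0.69, 0.158, -0.159]
force: [-0.0, -0.4, 0.0]
grip_width: 45.6
```

```bash
python3 -c "
from h import *
st()
c=cam('wrist'); save(c,'w47.png',(160,100,480,340),2.5)"
```

```text
t 43.05 pos [471.7 362.2 162.1] jawdir deg 25.9 y [-0.    -0.001 -1.   ] F [-0.  -0.4  0. ] w 45.6 q [ 0.56  0.51  1.48 -0.    1.15  0.1 ]
```

View pics/w47.png

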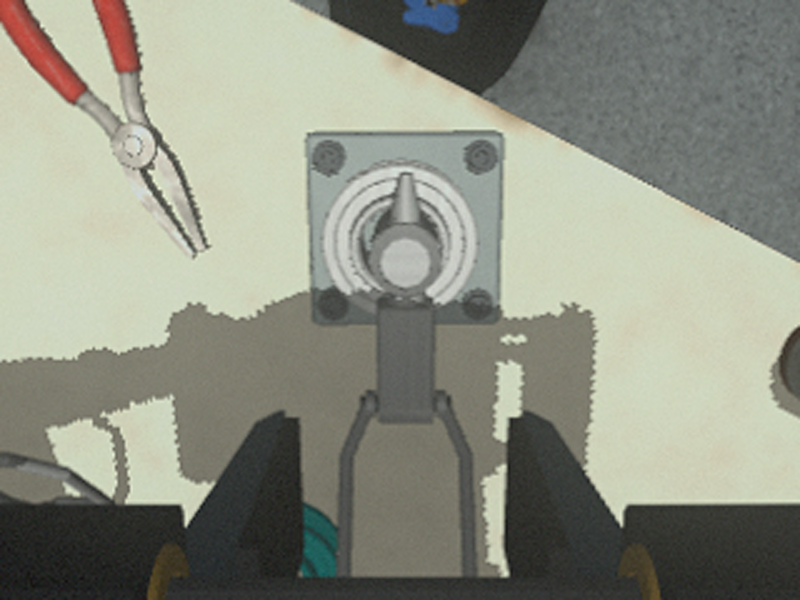

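Call:
servo_tool(
  increments=[
    {"x": 4.5, "y": -9.5, "z": 3, "ax": 0, "ay": 0, "az": 0.145, "hand": 0},
    {"x": 4.5, "y": -9.5, "z": 3, "ax": 0, "ay": 0, "az": 0.145, "hand": 0},
    {"x": 4.5, "y": -9.5, "z": 0, "ax": 0, "ay": 0, "az": 0.145, "hand": 0},
    {"x": 4.5, "y": -9.5, "z": 0, "ax": 0, "ay": 0, "az": 0.145, "hand": 0},
    {"x": 4.5, "y": -9.5, "z": 0, "ax": 0, "ay": 0, "az": 0.145, "hand": 0},
  ],
)

```text
time_s: 43.6
position: [491.7, 312.7, 164.5]
tool_rot: [-0.583, 0.585, 0.397, -0.401]
force: [0.2, 0.1, 0.0]
grip_width: 8.4
```

Call:
servo_tool(
  increments=[
    {"x": 4.5, "y": -9.5, "z": 0, "ax": 0, "ay": 0, "az": 0.145, "hand": 0},
    {"x": 4.5, "y": -9.5, "z": 0, "ax": 0, "ay": 0, "az": 0.145, "hand": 0},
    {"x": 4.5, "y": -9.5, "z": 0, "ax": 0, "ay": 0, "az": 0.145, "hand": 0},
    {"x": 4.5, "y": -9.5, "z": 0, "ax": 0, "ay": 0, "az": 0.145, "hand": 0},
    {"x": 4.5, "y": -5, "z": 0, "ax": 0, "ay": 0, "az": 0.145, "hand": 0},
  ],
)

```text
time_s: 44.1
position: [512.4, 266.4, 161.1]
tool_rot: [0.396, -0.398, -0.581, 0.589]
force: [0.1, 0.3, 0.5]
grip_width: 0.2
```

Call:
servo_tool(
  increments=[
    {"x": 0, "y": 0, "z": 0, "ax": 0, "ay": 0, "az": 0.12, "hand": 0},
    {"x": 0, "y": 0, "z": 0, "ax": 0, "ay": 0, "az": 0, "hand": 0},
    {"x": 0, "y": 0, "z": 0, "ax": 0, "ay": 0, "az": 0, "hand": 0},
  ],
)

```text
time_s: 44.4
position: [511.8, 265.0, 159.4]
tool_rot: [0.36, -0.361, -0.604, 0.613]
force: [-0.4, 0.7, 0.1]
grip_width: 0.3
```

```bash
python3 -c "
from h import *
st(); rel(482.6,341.3,np.radians(116))
"
```

```text
t 44.4 pos [511.8 265.  159.4] jawdir deg 118.7 y [-0.006 -0.011 -1.   ] F [-0.4  0.7  0.1] w 0.3 q [ 0.38  0.49  1.53 -0.01  1.14 -1.69]
along -81.37 lat -7.24 z 159.4 d [-0.438  0.899] n [0.899 0.438]
```

Call:
servo_tool(
  increments=[
    {"x": 9, "y": -2.5, "z": 0, "ax": 0.011, "ay": -0.006, "az": -0.047, "hand": 0},
    {"x": 0, "y": 0, "z": 0, "ax": 0, "ay": 0, "az": 0, "hand": 0},
    {"x": 0, "y": 0, "z": -10, "ax": 0, "ay": 0, "az": 0, "hand": 0},
    {"x": 0, "y": 0, "z": 0, "ax": 0, "ay": 0, "az": 0, "hand": 0},
  ],
)

```text
time_s: 44.8
position: [519.4, 262.8, 147.7]
tool_rot: [0.378, -0.377, -0.598, 0.599]
force: [-0.3, -0.8, -0.3]
grip_width: 0.5
```

```bash
python3 -c "
from h import *
st(); rel(482.6,341.3,np.radians(116))
"
```

```text
t 44.8 pos [519.4 262.8 147.7] jawdir deg 115.5 y [-0.002 -0.001 -1.   ] F [-0.3 -0.8 -0.3] w 0.5 q [ 0.37  0.51  1.53  0.    1.11 -1.65]
along -86.68 lat -1.3 z 147.7 d [-0.438  0.899] n [0.899 0.438]
```

Call:
servo_tool(
  increments=[
    {"x": 1.5, "y": -0.5, "z": -18, "ax": 0, "ay": -0.002, "az": 0, "hand": 0},
    {"x": 0, "y": -0.5, "z": -15, "ax": 0, "ay": 0, "az": 0, "hand": 0},
    {"x": 0, "y": 0, "z": -9, "ax": 0, "ay": 0, "az": 0, "hand": 0},
    {"x": 0, "y": 0, "z": 0, "ax": 0, "ay": 0, "az": 0, "hand": 0},
  ],
)

```text
time_s: 45.2
position: [519.7, 262.4, 103.7]
tool_rot: [0.377, -0.377, -0.598, 0.599]
force: [0.3, -0.5, 0.5]
grip_width: 0.4
```

```bash
python3 -c "
from h import *
st(); rel(482.6,341.3,np.radians(116))
c=cam('wrist'); save(c,'w48.png',(160,120,560,400),2)
"
```

```text
t 45.2 pos [519.7 262.4 103.7] jawdir deg 115.6 y [-0.001 -0.001 -1.   ] F [ 0.3 -0.5  0.5] w 0.4 q [ 0.37  0.56  1.57 -0.    1.01 -1.65]
along -87.17 lat -1.26 z 103.7 d [-0.438  0.899] n [0.899 0.438]
```

View pics/w48.png

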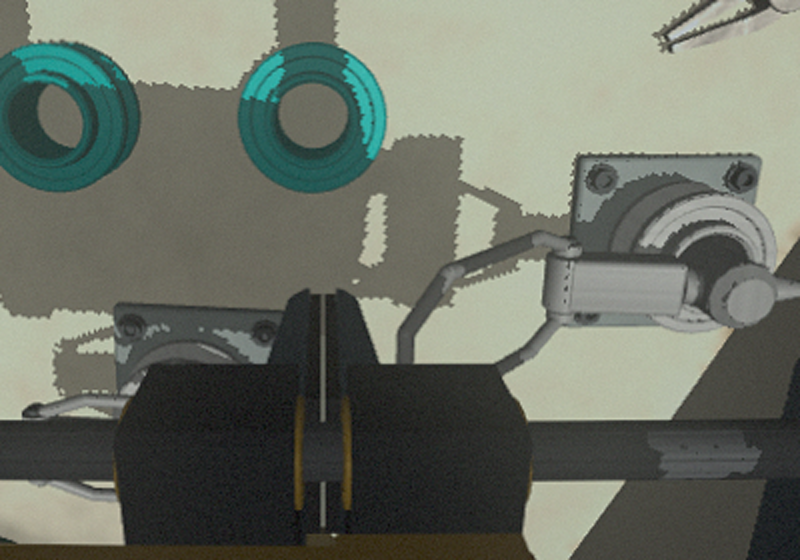

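Well placed behind the bar. Pushing forward.

Call:
servo_tool(
  increments=[
    {"x": -3.5, "y": 9.3, "z": 0, "ax": 0, "ay": 0, "az": 0, "hand": 0},
    {"x": -4, "y": 9, "z": 0, "ax": 0, "ay": 0, "az": 0, "hand": 0},
    {"x": -4.4, "y": 9, "z": 0, "ax": 0, "ay": 0, "az": 0, "hand": 0},
    {"x": -4.4, "y": 9, "z": 0, "ax": 0, "ay": 0, "az": 0, "hand": 0},
  ],
)

```text
time_s: 45.65
position: [511.5, 299.0, 111.9]
tool_rot: [-0.371, 0.383, 0.601, -0.596]
force: [0.2, -0.6, 0.7]
grip_width: 0.7
```

```bash
python3 -c "
from h import *
st(); rel(482.6,341.3,np.radians(116))
c=cam('wrist'); save(c,'w49.png',(160,120,560,400),2)
"
```

```text
t 45.65 pos [511.5 299.  111.9] jawdir deg 115.6 y [ 0.018 -0.003 -1.   ] F [ 0.2 -0.6  0.7] w 0.7 q [ 0.43  0.56  1.55 -0.01  1.02 -1.58]
along -50.72 lat 7.42 z 111.9 d [-0.438  0.899] n [0.899 0.438]
```

View pics/w49.png

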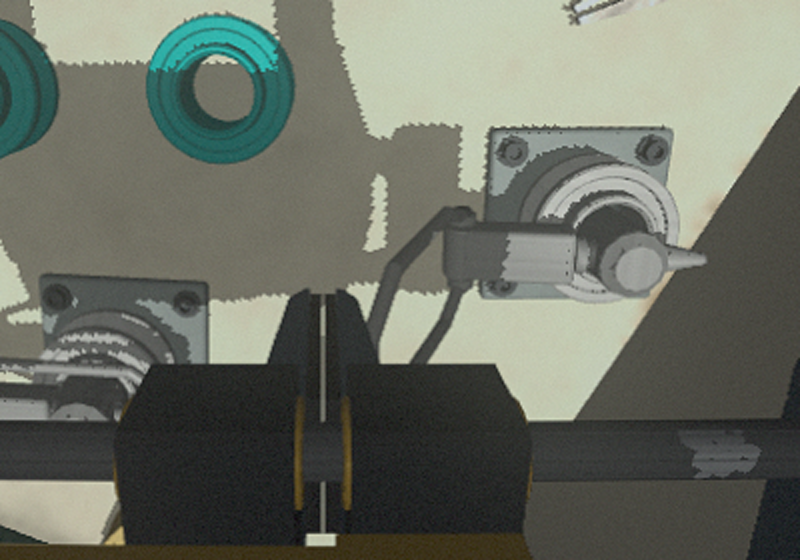

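Call:
servo_tool(
  increments=[
    {"x": -7.5, "y": 6, "z": -4, "ax": 0.003, "ay": 0.018, "az": 0, "hand": 0},
    {"x": -6, "y": 8, "z": 0, "ax": 0, "ay": 0, "az": 0, "hand": 0},
    {"x": -4.8, "y": 9, "z": 0, "ax": 0, "ay": 0, "az": 0, "hand": 0},
  ],
)

```text
time_s: 46.0
position: [490.3, 326.2, 108.4]
tool_rot: [-0.378, 0.376, 0.599, -0.598]
force: [-0.6, 0.4, 0.4]
grip_width: 0.6
```

```bash
python3 -c "
from h import *
st(); rel(482.6,341.3,np.radians(116))
"
```

```text
t 46.0 pos [490.3 326.2 108.4] jawdir deg 115.6 y [-0.002  0.003 -1.   ] F [-0.6  0.4  0.4] w 0.6 q [ 0.48  0.56  1.55  0.    1.03 -1.54]
along -16.94 lat 0.34 z 108.4 d [-0.438  0.899] n [0.899 0.438]
```

Call:
servo_tool(
  increments=[
    {"x": -4.4, "y": 9, "z": 0, "ax": 0, "ay": 0, "az": 0, "hand": 0},
    {"x": -4.4, "y": 9, "z": 1, "ax": 0, "ay": 0, "az": 0, "hand": 0},
    {"x": -4.4, "y": 9, "z": 3, "ax": 0, "ay": 0, "az": 0, "hand": 0},
    {"x": 0, "y": 0, "z": 3, "ax": 0, "ay": 0, "az": 0, "hand": 0},
    {"x": 0, "y": 0, "z": 0, "ax": 0, "ay": 0, "az": 0, "hand": 0},
  ],
)

```text
time_s: 46.5
position: [474.0, 357.8, 115.5]
tool_rot: [-0.378, 0.375, 0.599, -0.599]
force: [0.9, 0.5, -0.3]
grip_width: 0.7
```

```bash
python3 -c "
from h import *
st(); rel(482.6,341.3,np.radians(116))
c=cam('wrist'); save(c,'w50.png',(160,120,560,400),2)
"
```

```text
t 46.5 pos [474.  357.8 115.5] jawdir deg 115.7 y [-0.003  0.002 -1.   ] F [ 0.9  0.5 -0.3] w 0.7 q [ 0.54  0.56  1.53  0.    1.05 -1.48]
along 18.59 lat -0.53 z 115.5 d [-0.438  0.899] n [0.899 0.438]
```

View pics/w50.png

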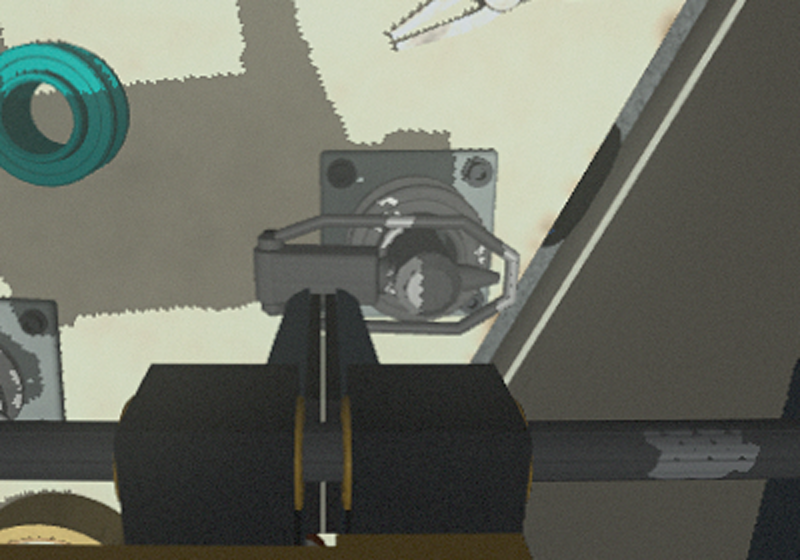

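Shut. I'll retreat up and away, then check from all the cameras.

Call:
servo_tool(
  increments=[
    {"x": 0, "y": 0, "z": 25, "ax": 0, "ay": 0, "az": 0, "hand": 0},
    {"x": 0, "y": 0, "z": 45, "ax": 0, "ay": 0, "az": 0, "hand": 0},
    {"x": 10, "y": -40, "z": 45, "ax": 0, "ay": 0, "az": -0.1, "hand": 0},
    {"x": 10, "y": -45, "z": 30, "ax": 0, "ay": 0, "az": -0.1, "hand": 0},
    {"x": 0, "y": -48, "z": 10, "ax": 0, "ay": 0, "az": -0.1, "hand": 0},
  ],
)

```text
time_s: 47.05
position: [491.1, 233.6, 262.8]
tool_rot: [0.465, -0.46, -0.534, 0.535]
force: [2.3, -1.2, -1.7]
grip_width: 0.4
```

Call:
servo_tool(
  increments=[
    {"x": 0, "y": -48, "z": 0, "ax": 0, "ay": 0, "az": -0.1, "hand": 0},
    {"x": 0, "y": -48, "z": 0, "ax": 0, "ay": 0, "az": -0.1, "hand": 0},
    {"x": 0, "y": -40, "z": 0, "ax": 0, "ay": 0, "az": 0, "hand": 0},
    {"x": 0, "y": 0, "z": 0, "ax": 0, "ay": 0, "az": 0, "hand": 0},
  ],
)

```text
time_s: 47.45
position: [491.5, 86.6, 265.8]
tool_rot: [0.519, -0.517, -0.482, 0.48]
force: [0.1, -0.0, 0.3]
grip_width: 0.5
```

```bash
python3 -c "
from h import *
st()
c=cam('wrist'); save(c,'w51.png')
t=cam('top'); save(t,'t5.png',(130,60,400,340),2.8)
s=cam('scene'); save(s,'s5.png',(180,180,380,380),3.9)
"
```

```text
t 47.45 pos [491.5  86.6 265.8] jawdir deg 85.8 y [ 0.001  0.004 -1.   ] F [ 0.1 -0.   0.3] w 0.5 q [ 0.05  0.26  1.57  0.    1.3  -1.45]
```

View pics/t5.png

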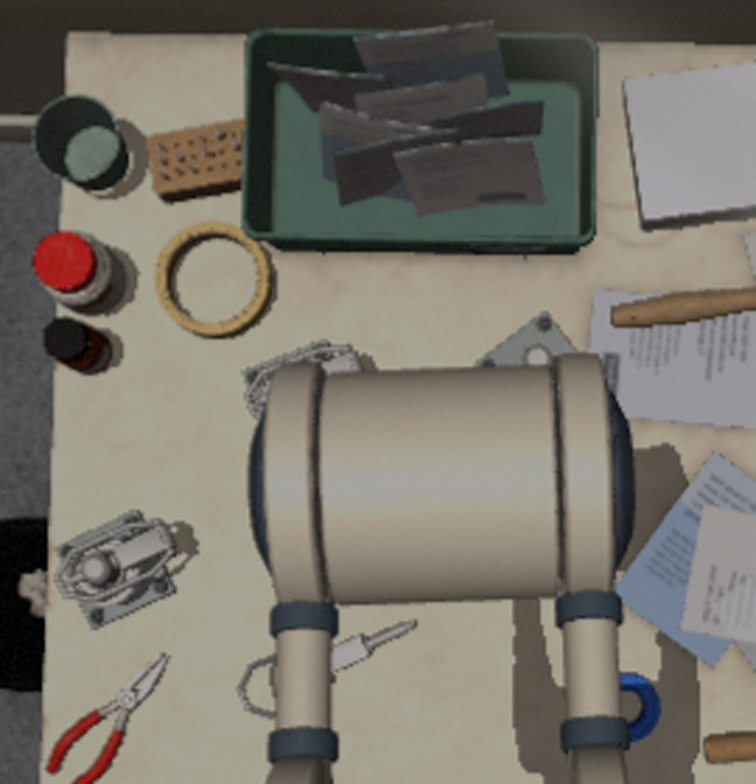

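View pics/s5.png

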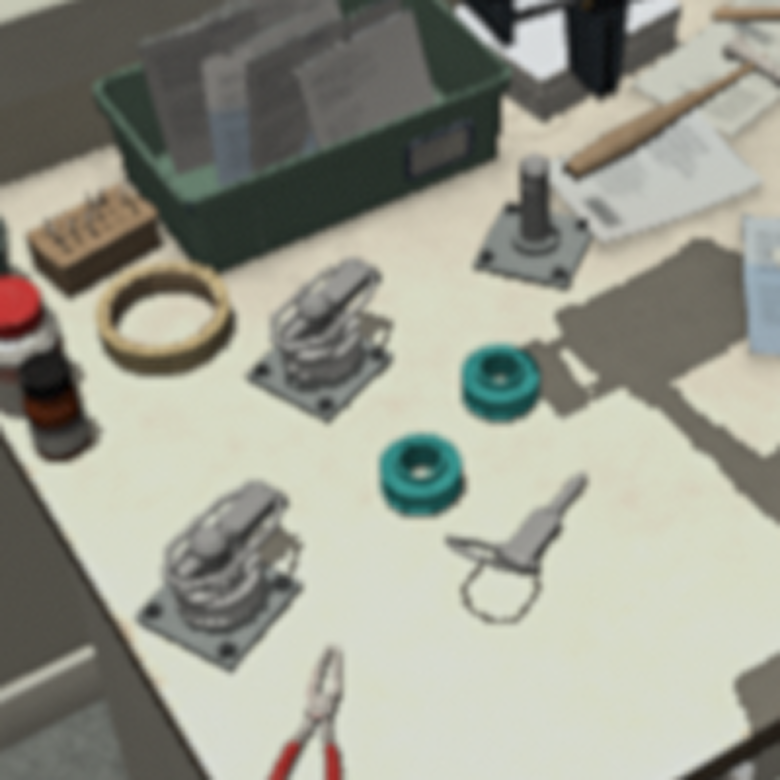

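View pics/w51.png

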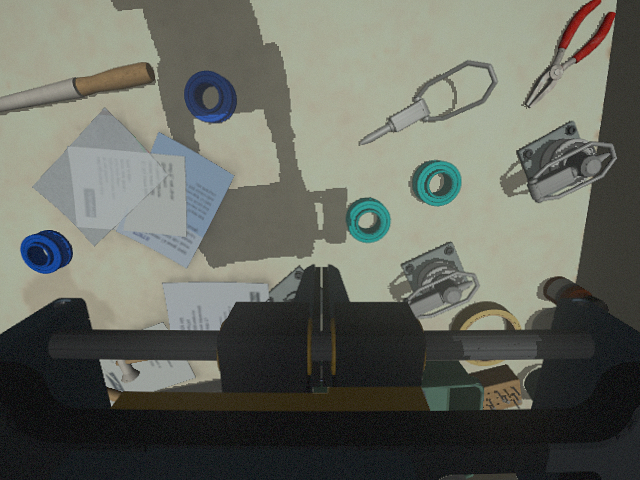

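```bash
python3 -c "
from h import *
c=cam('wrist')
ims=[]
for (x,y,psi) in [(608.6,232.4,112.9),(463.3,380.9,116)]:
    p=np.radians(psi); d=np.array([np.cos(p),np.sin(p)]); a=np.array([x,y])+12*d
    b=proj(c,[a[0],a[1],50]).astype(int)
    for th in (2.27,2.05):
        x0=min(max(b[0]-55,0),530);y0=max(b[1]-55,0)
        overlay(c,stub(a[0],a[1],p,70)[2:3]+[(circ(a[0],a[1],40,28),(0,255,255)),(circ(a[0],a[1],46,17.5),(255,0,255))]+pin(x,y,56,p,th,0.1),(x0,y0,x0+110,y0+110),3.6,'a.png'); ims.append(cv2.imread('pics/a.png'))
cv2.imwrite('pics/fin.png',np.vstack([np.hstack(ims[:2]),np.hstack(ims[2:])])[:, :])
print(ims[0].shape)
"; python3 -c "
import cv2;i=cv2.imread('pics/fin.png');cv2.imwrite('pics/fin2.png',cv2.resize(i,(600,600)))"
```

```text
(396, 396, 3)
```

View pics/fin2.png

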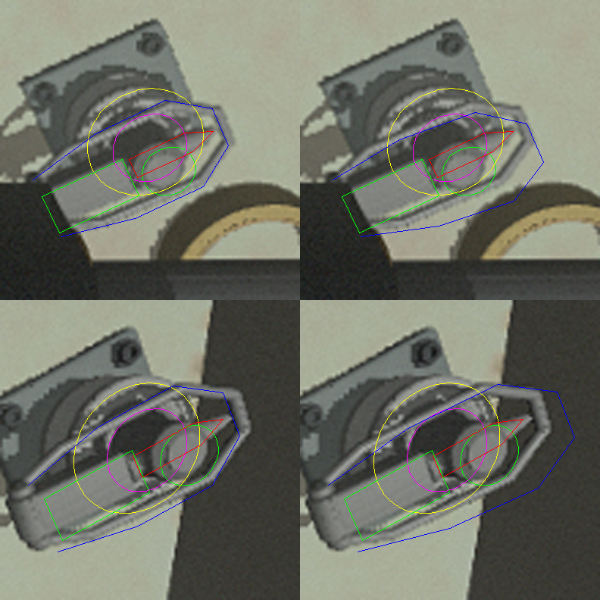

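```bash
python3 -c "
from h import *
print(order.hand_in())"
```

```text
the job is handed in; nothing more can be done
None
```

I fitted both rollers on the bench and locked each one with a hitch pin. The job was handed in at about 47.5 s, and I don't have a verdict.

- **Rollers:** Only two aluminium rollers were there, and both matched the narrow outline in the camera overlays. I found no wide one, so the tall stub was left empty with no pin. Each narrow roller is seated hub up on a short stub; contact force rose at the seated height both times, to about 26 N on `stub_short_b` and 3 N on `stub_short_a`.
- **Pins:** I used two of the three pins. Each was pushed in until the shoulder stopped against the stub, at about 13 N and 28 N. Each loop was then pushed over until it snapped shut.
- **Left alone:** I did not touch the third pin, the teal and blue look-alikes or the other things on the bench.

**Last checks:** The final pictures from all three cameras show both loops shut round their stubs, with the cross bar just past the pin tip. Earlier close-ups show about a 4 mm gap, the collar's length, between grip and stub, so both pins look fully home.

**Disagreements:** The overlays were a few millimetres off between cameras. I aligned each insertion by the wrist camera, with the pin and stub in the same picture.

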